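# Break down two nests of bearing driver sleeves in the cam clamp and rack them by size

## Task

The bearing driver sleeves have come back pressed tightly into one another in two nests; break both down and stand every sleeve and core bar upright in the rack, each in the bay of its own width. Do one nest at a time: swing the clamp lever fully open, stand the whole nest in the clamp seat, set the lever to 45 degrees for the larger nest (64 mm outside) or 90 degrees for the smaller (56 mm) and no farther, so that the sleeve is held but not squeezed out of round, pull the inner pieces straight up out of it and rack them, then open the lever and rack the outer sleeve before clamping the next nest. Leave the clamp empty with its lever fully open, and do not push the tape measure, marker and flange about.

Things in the scene. Friction and masses are not known exactly. Their poses are not given: they have to be found in the camera images.
- sleeve_64: plain turned steel driver sleeve (tube, open at both ends), 64 mm outside diameter, 50 mm tall, bore 52 mm with a black O-ring 12 mm below the top rim; outermost of the larger nest, whose members stay together when it is lifted by this sleeve. Origin: centre of its foot; z along its axis
- sleeve_56: plain turned steel driver sleeve (tube, open at both ends), 56 mm outside diameter, 50 mm tall, bore 44 mm with a black O-ring 12 mm below the top rim; outermost of the smaller nest, whose members stay together when it is lifted by this sleeve. Origin: centre of its foot; z along its axis
- sleeve_48: plain turned steel driver sleeve (tube, open at both ends), 48 mm outside diameter, 70 mm tall, bore 36 mm with a black O-ring 12 mm below the top rim; at the start it stands inside sleeve_64, all feet level, and stands 20 mm proud of it; the O-ring grips it so that about 12 to 24 N upward are needed until it has risen 42 mm, then it is free. Origin: centre of its foot; z along its axis
- sleeve_40: plain turned steel driver sleeve (tube, open at both ends), 40 mm outside diameter, 70 mm tall, bore 28 mm with a black O-ring 12 mm below the top rim; at the start it stands inside sleeve_56, all feet level, and stands 20 mm proud of it; the O-ring grips it so that about 12 to 24 N upward are needed until it has risen 42 mm, then it is free. Origin: centre of its foot; z along its axis
- sleeve_32: plain turned steel driver core bar (solid), 32 mm outside diameter, 90 mm tall; at the start it stands inside sleeve_48, all feet level, and stands 20 mm proud of it; the O-ring grips it so that about 8 to 13 N upward are needed until it has risen 62 mm, then it is free; absent in some runs. Origin: centre of its foot; z along its axis
- sleeve_24: plain turned steel driver core bar (solid), 24 mm outside diameter, 90 mm tall; at the start it stands inside sleeve_40, all feet level, and stands 20 mm proud of it; the O-ring grips it so that about 8 to 13 N upward are needed until it has risen 62 mm, then it is free; absent in some runs. Origin: centre of its foot; z along its axis
- clamp: grey cam-lever sleeve clamp, fixed on the bench, base plate 10 mm thick; origin on the bench under the middle of the seat; its +y points from the seat to the fixed 90 degree vee, its -y to the rubber-faced sliding jaw and the lever. Vee and jaw rise to 28 mm above the bench, and reach 42 mm to either side of the seat along its x
- clamp_seat (a point): on top of the clamp's base plate (10 mm above the bench), middle of the seat. Against the vee the 64 mm sleeve's axis comes to lie 2.8 mm to its -y, the 56 mm sleeve's 2.8 mm to its +y. With the lever fully open there is 5.6 mm of play for the 64 mm sleeve, 15 mm for the 56 mm one
- clamp_lever (a joint): clamp lever, rad: 0 fully open (pointing along the clamp's -y), growing as it swings clockwise seen from above towards the clamp's -x; stop at 2.0. White index lines on the base at 0, 0.785 (45 degrees, single line) and 1.571 (90 degrees, double line). It stays where it is left and takes 5 to 9 N at the knob
- lever_knob (a point): middle of the upright round black knob, 19 mm in diameter and 50 mm tall, at the lever's end, 95 mm from the pivot and 78 mm above the bench
- lever_pivot (a point): on the lever's upright axis, at the height of the middle of the knob
- rack: plywood rack, fixed, 82 x 334 mm, one row of six bays along its y, the widest bay at +y (left); floor 6 mm, walls 18 mm above the bench, dividers 4 mm; origin under its middle
- bay_64 (a point): middle of the floor of the bay for the 64 mm sleeve; the bay is 71 mm wide along the rack's y and 74 mm along its x
- bay_56 (a point): middle of the floor of the bay for the 56 mm sleeve; the bay is 63 mm wide along the rack's y and 74 mm along its x
- bay_48 (a point): middle of the floor of the bay for the 48 mm sleeve; the bay is 55 mm wide along the rack's y and 74 mm along its x
- bay_40 (a point): middle of the floor of the bay for the 40 mm sleeve; the bay is 47 mm wide along the rack's y and 74 mm along its x
- bay_32 (a point): middle of the floor of the bay for the 32 mm core bar; the bay is 39 mm wide along the rack's y and 74 mm along its x
- bay_24 (a point): middle of the floor of the bay for the 24 mm core bar; the bay is 31 mm wide along the rack's y and 74 mm along its x
- tape_measure: yellow tape measure standing behind the clamp, 36 x 80 x 62 mm, bystander
- marker: red and white marker pen lying in front of the clamp, 135 mm long, bystander
- flange: turned steel flange, 76 mm across, 32 mm tall, right of the work, bystander
- clamp_pad: rubber-faced pad of the sliding jaw, sprung on it; the lever moves the jaw 12.3 mm a radian, and the pad meets the 64 mm sleeve at a lever angle of about 0.46, the 56 mm one at about 1.25. Origin at the clamp's origin, shifted with the pad
Things that resemble listed ones, but are neither listed nor needed, are in the scene too. What is shaped like the sleeve_32 but purple or yellow is not meant.

How it is judged:
On the way, in this order (a step that is already met when the one before it is completed fails the run):
1. one nest stands in the clamp against the vee, with the lever on that nest's own mark (((horizontal distance between sleeve_64 and clamp_seat below 0.01 m and height (world z) of sleeve_64 below 0.018 m and angle between sleeve_64's own z axis and vertical below 0.12 rad and value of joint clamp_lever between 0.665 and 0.905 rad and contact force between clamp_pad and sleeve_64 above 5 N) or (horizontal distance between sleeve_56 and clamp_seat below 0.01 m and height (world z) of sleeve_56 below 0.018 m and angle between sleeve_56's own z axis and vertical below 0.12 rad and value of joint clamp_lever between 1.451 and 1.691 rad and contact force between clamp_pad and sleeve_56 above 5 N))), for 0.3 s.
2. that nest is taken apart: its middle sleeve is off the outer sleeve, which is still in the clamp (((horizontal distance between sleeve_64 and clamp_seat below 0.01 m and height (world z) of sleeve_64 below 0.018 m and angle between sleeve_64's own z axis and vertical below 0.12 rad and horizontal distance between sleeve_48 and sleeve_64 above 0.06 m) or (horizontal distance between sleeve_56 and clamp_seat below 0.01 m and height (world z) of sleeve_56 below 0.018 m and angle between sleeve_56's own z axis and vertical below 0.12 rad and horizontal distance between sleeve_40 and sleeve_56 above 0.06 m))), for 0.2 s.
3. the other nest stands in the clamp with the lever on its own mark, the first outer sleeve being in the rack (((horizontal distance between sleeve_56 and clamp_seat below 0.01 m and height (world z) of sleeve_56 below 0.018 m and angle between each of sleeve_56, sleeve_64's own z axis and vertical below 0.12 rad and value of joint clamp_lever between 1.451 and 1.691 rad and contact force between clamp_pad and sleeve_56 above 5 N and y of sleeve_64 in the frame of bay_64 between -0.008 and 0.008 m and x of sleeve_64 in the frame of bay_64 between -0.03 and 0.03 m and z of sleeve_64 in the frame of bay_64 between -0.006 and 0.006 m) or (horizontal distance between sleeve_64 and clamp_seat below 0.01 m and height (world z) of sleeve_64 below 0.018 m and angle between each of sleeve_64, sleeve_56's own z axis and vertical below 0.12 rad and value of joint clamp_lever between 0.665 and 0.905 rad and contact force between clamp_pad and sleeve_64 above 5 N and y of sleeve_56 in the frame of bay_56 between -0.008 and 0.008 m and x of sleeve_56 in the frame of bay_56 between -0.03 and 0.03 m and z of sleeve_56 in the frame of bay_56 between -0.006 and 0.006 m))), for 0.3 s.
4. the second nest is taken apart in the clamp too (((horizontal distance between sleeve_56 and clamp_seat below 0.01 m and height (world z) of sleeve_56 below 0.018 m and angle between each of sleeve_56, sleeve_64's own z axis and vertical below 0.12 rad and horizontal distance between sleeve_40 and sleeve_56 above 0.06 m and y of sleeve_64 in the frame of bay_64 between -0.008 and 0.008 m and x of sleeve_64 in the frame of bay_64 between -0.03 and 0.03 m and z of sleeve_64 in the frame of bay_64 between -0.006 and 0.006 m) or (horizontal distance between sleeve_64 and clamp_seat below 0.01 m and height (world z) of sleeve_64 below 0.018 m and angle between each of sleeve_64, sleeve_56's own z axis and vertical below 0.12 rad and horizontal distance between sleeve_48 and sleeve_64 above 0.06 m and y of sleeve_56 in the frame of bay_56 between -0.008 and 0.008 m and x of sleeve_56 in the frame of bay_56 between -0.03 and 0.03 m and z of sleeve_56 in the frame of bay_56 between -0.006 and 0.006 m))), for 0.2 s.
At the end, for the whole second after the job is handed in: Every sleeve and core bar present stands upright (within 0.12 rad) on the floor of the bay of its own size, within 8 mm of the bay's middle along the row and 30 mm across it, at rest; the clamp lever is within 0.15 rad of fully open (y of sleeve_64 in the frame of bay_64 between -0.008 and 0.008 m and x of sleeve_64 in the frame of bay_64 between -0.03 and 0.03 m and z of sleeve_64 in the frame of bay_64 between -0.006 and 0.006 m and angle between each of sleeve_64, sleeve_56, sleeve_48, sleeve_40, sleeve_32, sleeve_24's own z axis and vertical below 0.12 rad and linear speed of each of sleeve_64, sleeve_56, sleeve_48, sleeve_40, sleeve_32, sleeve_24 below 0.02 m/s and y of sleeve_56 in the frame of bay_56 between -0.008 and 0.008 m and x of sleeve_56 in the frame of bay_56 between -0.03 and 0.03 m and z of sleeve_56 in the frame of bay_56 between -0.006 and 0.006 m and y of sleeve_48 in the frame of bay_48 between -0.008 and 0.008 m and x of sleeve_48 in the frame of bay_48 between -0.03 and 0.03 m and z of sleeve_48 in the frame of bay_48 between -0.006 and 0.006 m and y of sleeve_40 in the frame of bay_40 between -0.008 and 0.008 m and x of sleeve_40 in the frame of bay_40 between -0.03 and 0.03 m and z of sleeve_40 in the frame of bay_40 between -0.006 and 0.006 m and y of sleeve_32 in the frame of bay_32 between -0.008 and 0.008 m and x of sleeve_32 in the frame of bay_32 between -0.03 and 0.03 m and z of sleeve_32 in the frame of bay_32 between -0.006 and 0.006 m and y of sleeve_24 in the frame of bay_24 between -0.008 and 0.008 m and x of sleeve_24 in the frame of bay_24 between -0.03 and 0.03 m and z of sleeve_24 in the frame of bay_24 between -0.006 and 0.006 m and value of joint clamp_lever below 0.15 rad); the robot touches nothing.
It fails at once if the lever is pulled well past 45 degrees on the 64 mm sleeve (horizontal distance between sleeve_64 and clamp_seat below 0.03 m and height (world z) of sleeve_64 below 0.03 m and value of joint clamp_lever above 1.1 rad).
It fails at once if the lever is pulled well past 90 degrees on the 56 mm sleeve (horizontal distance between sleeve_56 and clamp_seat below 0.03 m and height (world z) of sleeve_56 below 0.03 m and value of joint clamp_lever above 1.88 rad).
It fails at once if the tape measure is pushed aside (distance of tape_measure from where it was at the start of the episode above 0.03 m).
It fails at once if the marker is pushed aside (distance of marker from where it was at the start of the episode above 0.03 m).
It fails at once if the flange is pushed aside (distance of flange from where it was at the start of the episode above 0.03 m).
Of sleeve_32, sleeve_24 only 1 to 2 are there at a start; the rules pass over those that are not, and their reading is None.
At some moment in a run one of sleeve_64, sleeve_56 may be knocked a few centimetres aside while the robot is not near it.
It also fails if it takes over 210 s, if anything falls off the work surface, if the arm or the gripper's body presses on something with over 40 N, if the wrist force passes 120 N, or if a joint passes its speed limit or range.

## Robot

A 6-joint arm with a two-finger parallel gripper is mounted at the origin on a cart in front of the work surface, level with it; the furniture and walls round the work are solid. World frame = base frame: x ahead of the robot, y to its left, z up, the work surface at z = 0. Lengths are in m, angles in rad, forces in N, time in s.
With the tool pointing down it reaches from about 0.3 to 0.75 m from the base axis. Payload 8.5 kg.
Tool frame: the origin (TCP) lies midway between the tips of the shut fingers; the grasp point (between the pads) lies 19 mm behind it; y points along the fingers, x is the direction in which the jaws open and shut, and the axes are right-handed (so a half turn about y gives the same grasp; the last joint's range is limited). The gripper opens to 88 mm and grips with 3 to 60 N. Pads are 18 mm wide; open, the fingers measure 123 mm over their backs; the gripper's body (75 mm by 187 mm) begins 45 mm behind the grasp point.
Start: joints at [-1.418, 0.381, 1.297, -0, 1.464, -0.215], TCP at [0.198, -0.513, 0.239] pointing down, gripper open.
Joint ranges: [-3.11, 3.11], [-0.89, 2.33], [0.22, 2.48], [-1.42, 4.56], [0.17, 2.85], [-2.88, 2.88]. Speed limits (rad/s): [2.39, 2.39, 3.14, 3.14, 3.14, 3.14].

## Interface

Orientations are given as a unit quaternion [w, x, y, z].
In Python, from cell import get_obs, grab_frame, camera_params, close_job gives the robot as it stands.
- The arm moves only by the tool arm_command, never from a script. Its argument "plan" is one flat list of numbers, 5 for each row, row after row: the shift along the tool's x, y, z as a fraction of full scale, then the turn about the tool's y as a fraction of full scale, then the opening, from -1 (shut) to 1 (fully open), so that 0 is half open. A call has 1 to 20 rows; each row is the pose to reach, as a shift and turn from the pose commanded when the call began, along the tool's axes at that moment; what a row does not reach only later rows make up. Full scale, the value 1, is 0.2 m for a shift and 45 degrees for a turn. A row lasts 1/10 s, in which the tool goes at most 50 mm and 8.59 degrees, less where a joint would pass 70% of its speed; a pose out of reach is approached as far as the arm can. A call with a number of a shift or a turn outside -1 to 1 is refused whole. A call with a gripper value outside its range is refused whole. The fingers move at their own pace and stop on an object; "force" is the grip in N (left out, the last holds). Time passes only in rows, so rows that repeat a pose let the fingers close. It gives the time, the measured TCP pose, the force and the opening at its end, in the units of the state.
- get_obs(): the state, without advancing time (a new reading comes with each control period).
- grab_frame(name): name is "scene" or "top"; returns (picture, depth): 400x640x3 uint8, red, green, blue; 400x640 float32, m along the optical axis (not along the pixel's ray), 0 where there is no reading.
- camera_params(name): a dict with "mtx" (3x3 intrinsics, pixels), "R" (3x3) and "t" (3): a world point X has camera coordinates R X + t. Camera axes: x right, y down, z forward; pixel columns grow to the right and rows downward; lengths in m; the calibration is good to about 2 mm. A picture is of the moment at which its call begins. camera_params takes no time and is no camera call.
- close_job(): hands the job in, once; it reports no verdict.
The state is a dict: "clock": time; "joint_positions": joint angles; "qd": joint speeds; "joint_efforts": joint torques, N m; "ee_pos": TCP position; "tool_rot": TCP orientation; "contact_force": force on the tool from outside, world axes, zero at the start; "torque": the same for the moment, N m; "grip_width": opening from 0.0 (shut) to 1.0 (fully open).
Only numpy, scipy, OpenCV 4.12 (cv2) and the standard library are available. Lean on these libraries where they do the work, as an engineer would, in place of code of your own. Each camera call takes 0.05 s, during which the arm holds its last target.

## Working session

There is one attempt and no reset: what is moved stays moved. The work goes in short steps, Python scripts to look and compute and a tool call to move; the robot and the scene stay as the last step left them, time stands still between calls to the robot, and variables do not carry over. Pictures are saved under pics/ and viewed, and the job is handed in when it is done.

Besides the shell and the picture viewer there is one more tool, called after "Call:" in YAML: its name, and indented under it one key for each argument. arm_command: Moves the arm, as the interface text tells. Shift numbers are shares of 0.2 m and turn numbers shares of 45 degrees, none past 1 either way. Its arguments: {"type":"object","properties":{"plan":{"type":"array","items":{"type":"number"}},"force":{"type":"number"}},"required":["plan"]}

```bash
ls; mkdir -p pics
python3 - <<'E'
from cell import *
import cv2,numpy as np
o=get_obs();print(o)
for n in("scene","top"):
    p,d=grab_frame(n);cv2.imwrite(f"pics/{n}0.png",p[:,:,::-1]);np.save(f"pics/{n}0.npy",d)
    print(n,camera_params(n),d.min(),d.max())
E
```

```text
pics
{'clock': 0.0, 'joint_positions': array([-1.41828734e+00,  3.81191004e-01,  1.29829575e+00,  9.14324813e-07,
        1.46358673e+00, -2.15349488e-01]), 'qd': array([-3.59662366e-04,  8.28888852e-04,  6.05493387e-04, -1.35676635e-03,
       -6.96696292e-05,  5.57950315e-05]), 'joint_efforts': array([-8.14900795e-04, -4.37932062e+01, -2.24558455e+01,  7.13631674e-02,
        3.52922094e-02, -1.13776430e-04]), 'ee_pos': array([ 0.1977169 , -0.51291841,  0.23812865]), 'tool_rot': array([ 0.58339499, -0.58263124,  0.40047744, -0.39976112]), 'contact_force': array([0.15579339, 0.02765623, 0.74394728]), 'torque': array([0.00808952, 0.00112311, 0.00361723]), 'grip_width': 0.9970904094069271}
scene {'mtx': array([[460.64037308,   0.        , 313.2211391 ],
       [  0.        , 460.64037308, 198.1271445 ],
       [  0.        ,   0.        ,   1.        ]]), 'R': array([[-0.47947157, -0.8773418 , -0.01945216],
       [-0.64895635,  0.36940483, -0.66512836],
       [ 0.59073063, -0.30628653, -0.74647564]]), 't': array([0.11577279, 0.46579058, 1.03601932])} 0.0 2.7958124
top {'mtx': array([[434.60705398,   0.        , 323.40586383],
       [  0.        , 434.60705398, 203.01614355],
       [  0.        ,   0.        ,   1.        ]]), 'R': array([[-0.00854954, -0.99974182,  0.0210524 ],
       [-0.99189151,  0.00580902, -0.12695471],
       [ 0.12679964, -0.0219671 , -0.99168508]]), 't': array([-0.16962325,  0.55319873,  1.28294502])} 0.0 2.2688696
```

View pics/scene0.png

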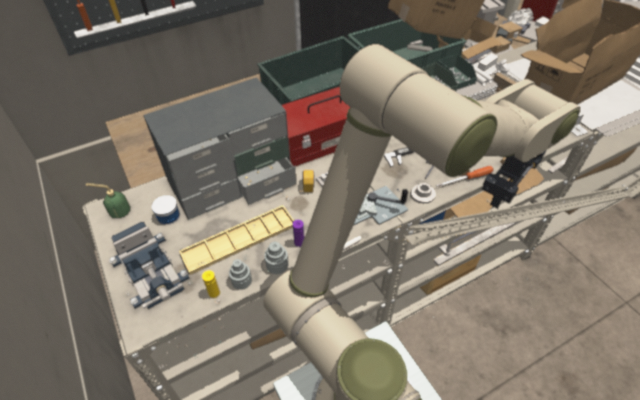

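View pics/top0.png

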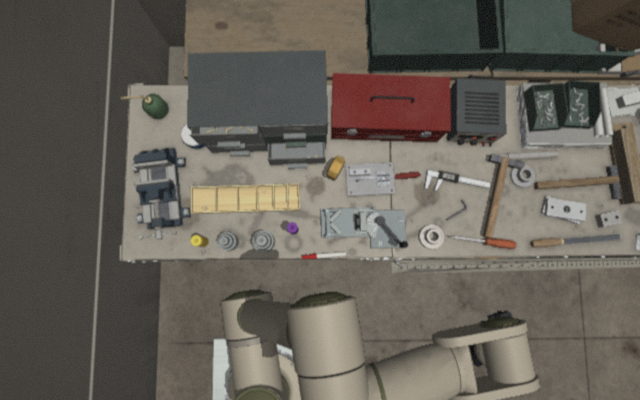

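Run:
```python
import cv2
a=cv2.imread("pics/top0.png");s=cv2.imread("pics/scene0.png")
cv2.imwrite("pics/t1.png",cv2.resize(a[175:270,180:310],None,fx=6,fy=6,interpolation=cv2.INTER_CUBIC))
cv2.imwrite("pics/t2.png",cv2.resize(a[145:275,290:450],None,fx=5,fy=4.5,interpolation=cv2.INTER_CUBIC)[:600])
cv2.imwrite("pics/s1.png",cv2.resize(s[160:310,170:370],None,fx=4,fy=4,interpolation=cv2.INTER_CUBIC))
```

```text
(no output)
```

View pics/t1.png

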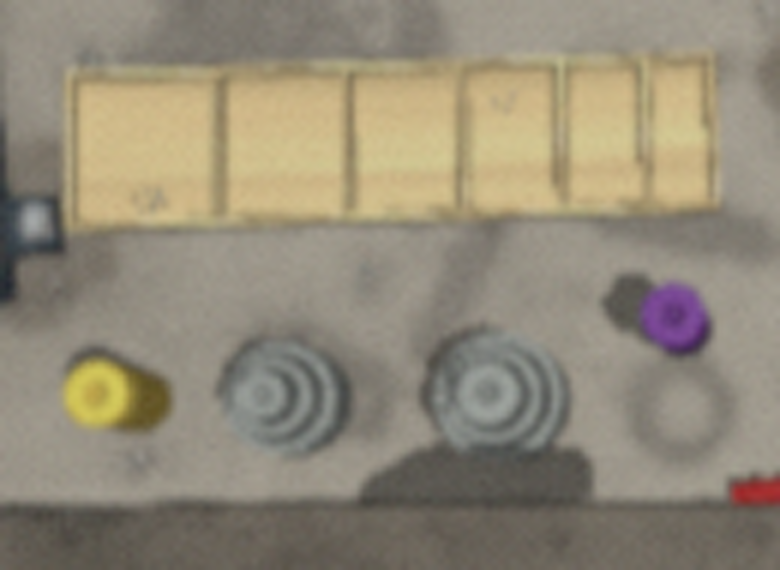

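View pics/t2.png

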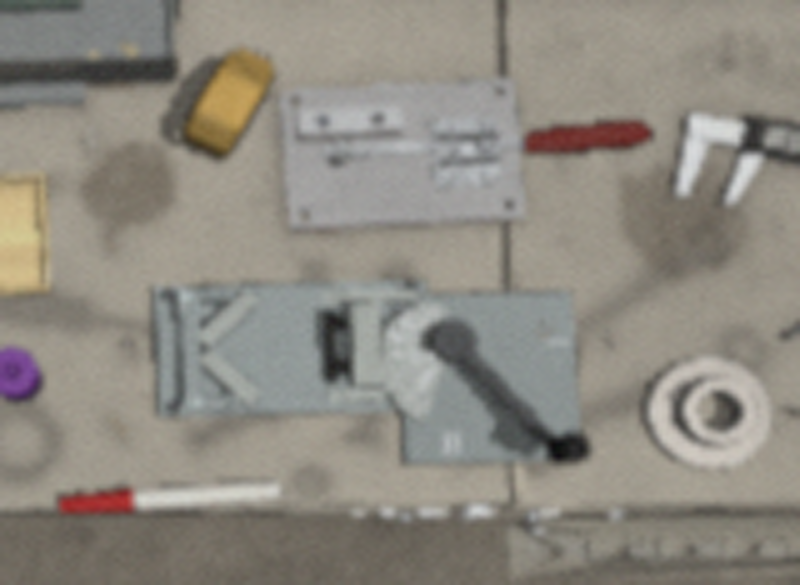

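View pics/s1.png

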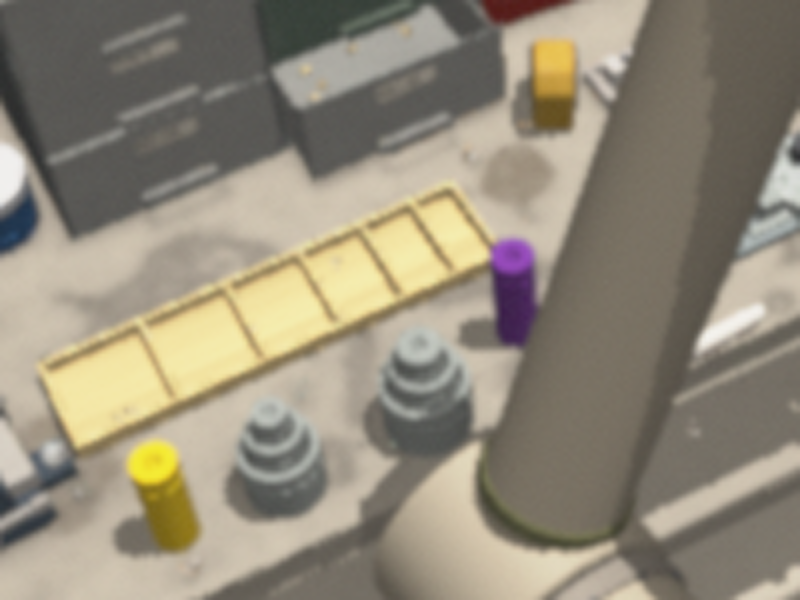

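```bash
cat > h.py <<'E'
from cell import *
import cv2,numpy as np
def cloud(n,d):
    c=camera_params(n);K,R,t=c["mtx"],np.array(c["R"]),np.array(c["t"])
    v,u=np.mgrid[0:400,0:640]
    P=np.stack([(u-K[0,2])/K[0,0]*d,(v-K[1,2])/K[1,1]*d,d],-1)
    W=(P-t)@R; W[d==0]=np.nan
    return W
def ray(n,u,v,z):
    c=camera_params(n);K,R,t=c["mtx"],np.array(c["R"]),np.array(c["t"])
    o=-R.T@t; r=R.T@np.array([(u-K[0,2])/K[0,0],(v-K[1,2])/K[1,1],1])
    return o+r*((z-o[2])/r[2])
def proj(n,X):
    c=camera_params(n);p=c["mtx"]@(c["R"]@np.array(X,float)+c["t"]);return p[:2]/p[2]
def shot(tag):
    out={}
    for n in("scene","top"):
        p,d=grab_frame(n);cv2.imwrite(f"pics/{n}_{tag}.png",p[:,:,::-1]);np.save(f"pics/{n}_{tag}.npy",d);out[n]=(p,cloud(n,d))
    return out
def crop(n,tag,u0,u1,v0,v1,f,name):
    a=cv2.imread(f"pics/{n}_{tag}.png")[v0:v1,u0:u1];cv2.imwrite(f"pics/{name}.png",cv2.resize(a,None,fx=f,fy=f,interpolation=cv2.INTER_CUBIC))
E
cp pics/top0.png pics/top_0.png;cp pics/top0.npy pics/top_0.npy;cp pics/scene0.png pics/scene_0.png;cp pics/scene0.npy pics/scene_0.npy
python3 - <<'E'
from h import *
np.set_printoptions(precision=4,suppress=True)
for n in("top","scene"):
    W=cloud(n,np.load(f"pics/{n}_0.npy"))
    for nm,c in(("small",(.33,.09)),("big",(.33,-.0))):
        pass
    z=W[...,2]
    # tall things near bench front
    m=(W[...,0]>.2)&(W[...,0]<.6)&(W[...,1]>-.5)&(W[...,1]<.3)
    for lo,hi in((.082,.1),(.06,.078),(.042,.058)):
        k=(m&(z>lo)&(z<hi)).astype(np.uint8)
        N,L,S,C=cv2.connectedComponentsWithStats(k)
        for i in range(1,N):
            if S[i,4]>8: 
                q=W[L==i]; print(n,lo,S[i,4],C[i],np.median(q,0),q.min(0)[:2],q.max(0)[:2])
for p,z in(((263,240),0.09),((228,240),.09)):print(ray("top",*p,z))
E
```

```text
top 0.082 20 [164.95 187.  ] [0.5957 0.2893 0.0853] [0.5902 0.2785] [0.599  0.2988]
top 0.082 95 [291.9684 227.5474] [ 0.4734 -0.0811  0.0901] [ 0.4585 -0.0955] [ 0.4903 -0.0665]
top 0.082 99 [195.9495 240.798 ] [0.4378 0.1934 0.0893] [0.4232 0.1787] [0.4521 0.2083]
top 0.082 54 [223.3704 240.6667] [0.4372 0.1167 0.0902] [0.4284 0.1047] [0.4488 0.1259]
top 0.082 96 [261.1146 240.6667] [0.4364 0.0078 0.0893] [ 0.4219 -0.0065] [0.4508 0.023 ]
top 0.082 25 [403.52 244.68] [ 0.4216 -0.4001  0.0955] [ 0.4128 -0.4121] [ 0.4302 -0.3956]
top 0.06 30 [169.5333 190.9333] [0.5864 0.2816 0.0655] [0.5753 0.2754] [0.5995 0.2878]
top 0.06 36 [163.2222 222.1389] [0.4948 0.2959 0.0688] [0.4802 0.2897] [0.5071 0.3   ]
top 0.06 25 [171.76 233.24] [0.4624 0.2689 0.0641] [0.4595 0.2596] [0.4655 0.2886]
top 0.06 110 [262.6 241. ] [0.4367 0.0028 0.0692] [ 0.4139 -0.0155] [0.4605 0.0312]
top 0.06 86 [225.5698 241.2674] [0.4351 0.1106 0.0693] [0.4203 0.0961] [0.4557 0.1359]
top 0.06 16 [201.6875 242.3125] [0.4327 0.1821 0.0683] [0.4238 0.1788] [0.45   0.1887]
top 0.06 11 [400.6364 245.7273] [ 0.4193 -0.3978 
[... 1949 characters left out ...]
2999]
scene 0.042 51 [395.8235 200.8627] [ 0.4362 -0.3903  0.046 ] [ 0.4109 -0.4087] [ 0.4614 -0.3707]
scene 0.042 37 [298.8378 235.6757] [ 0.4599 -0.0738  0.0499] [ 0.454  -0.0927] [ 0.4757 -0.0635]
scene 0.042 164 [276.4695 259.5976] [0.4156 0.0184 0.0492] [ 0.402  -0.0233] [0.4588 0.0414]
scene 0.042 116 [162.3707 259.6207] [0.5725 0.2854 0.0457] [0.5561 0.2671] [0.5981 0.2998]
scene 0.042 150 [239.7733 275.18  ] [0.4199 0.1219 0.049 ] [0.4049 0.0894] [0.4574 0.1448]
scene 0.042 30 [169.3333 283.4333] [0.488  0.2897 0.052 ] [0.4778 0.2837] [0.5019 0.2994]
scene 0.042 39 [211.9231 287.1026] [0.4236 0.1977 0.0493] [0.4196 0.181 ] [0.4348 0.2115]
[0.439  0.0022 0.09  ]
[0.4398 0.1023 0.09  ]
```

Run:
```python
from h import *
np.set_printoptions(precision=4,suppress=True)
a=cv2.imread("pics/top_0.png");W=cloud("top",np.load("pics/top_0.npy"));Ws=cloud("scene",np.load("pics/scene_0.npy"))
s=cv2.imread("pics/scene_0.png")
for im,w,n in((a,W,"top"),(s,Ws,"scene")):
    h=cv2.cvtColor(im,cv2.COLOR_BGR2HSV)
    k=cv2.inRange(h,(15,60,140),(30,255,255))
    k[~((w[...,0]>.45)&(w[...,0]<.7)&(w[...,1]<.3)&(w[...,1]>-.2)&(w[...,2]<.03))]=0
    N,L,S,C=cv2.connectedComponentsWithStats(k);i=1+S[1:,4].argmax()
    q=w[L==i]; print(n,S[i],q.min(0),q.max(0),np.median(q,0))
    r=cv2.minAreaRect(q[:,:2].astype(np.float32)*1000);print(r); print(cv2.boxPoints(r))
    z=q[:,2];print("z hist",np.histogram(z,bins=np.arange(-.004,.03,.002)))
# clamp height map
m=(W[...,0]>.38)&(W[...,0]<.56)&(W[...,1]>-.5)&(W[...,1]<-.1)&(W[...,2]>.006)
q=W[m];print(q.min(0),q.max(0))
H=np.clip(np.nan_to_num(W[...,2])*2000,0,255).astype(np.uint8)[195:260,310:440]
cv2.imwrite("pics/hm.png",cv2.resize(cv2.applyColorMap(H,2),None,fx=6,fy=6,interpolation=0))
Z=np.nan_to_num(W[...,2]*1000).round().astype(int)
for r in range(206,250,2):print(r,Z[r,318:412:3])
```

```text
top [ 190  184  110   30 2875] [ 0.5259 -0.0991 -0.0054] [0.6186 0.2405 0.0261] [0.5726 0.0691 0.0068]
((573.2514038085938, 70.5445327758789), (87.4765625, 340.1731262207031), 1.3771470785140991)
[[ 525.438   239.5308]
 [ 533.6135 -100.5441]
 [ 621.0648  -98.4417]
 [ 612.8893  241.6331]]
z hist (array([  7,  38, 158, 363, 596, 599, 369, 164,  75, 124, 153, 128,  63,
        29,   4,   1]), array([-0.004, -0.002,  0.   ,  0.002,  0.004,  0.006,  0.008,  0.01 ,
        0.012,  0.014,  0.016,  0.018,  0.02 ,  0.022,  0.024,  0.026,
        0.028]))
scene [ 179  205  115   68 2854] [ 0.5206 -0.1057 -0.0084] [0.6346 0.238  0.0231] [0.5738 0.08   0.0064]
((577.0584106445312, 65.8946533203125), (109.32191467285156, 343.97894287109375), 0.9780729413032532)
[[ 519.4696  236.926 ]
 [ 525.3412 -107.0028]
 [ 634.6472 -105.1367]
 [ 628.7756  238.7921]]
z hist (array([ 25,  51, 131, 422, 649, 545, 237, 116, 115, 180, 205, 123,  37,
         3,   0,   0]), array([-0.004, -0.002,  0.   ,  0.002,  0.004,  0.006,  0.008,  0.01 ,
        0.012,  0.014,  0.016,  0.018,  0.02 ,  0.022,  0.024,  0.026,
  
[... 1664 characters left out ...]
 11 10 23 25 19 10  8  6
 10 51 11 14 13  5 -2 -2]
238 [-3 -3  0 -4  3 -5  2  2 -1 -3 -3  5 -1 -1 -1 -2  3  1 15 10  7  7 11 13
 11 39 50  7 11  9 -1  2]
240 [ 0 -1 -4 -1  0  1  3  1 -3  0 -1  0 -2 -2  2  1 -1  1  9 15 11 12 10 15
 11 13 44 48  4 12  5  2]
242 [ 1  2  3  2 -1  1 -2  0  0  0  3 -1  1  3 -3  0  0 -5  9 12  7 10 10  5
 11 12  6 53 90 95 -4 -1]
244 [-7  3 -2  3  3 -5  7  2  5  3 -2  0 -1 -2  3  1  0  1 12  6  9 11  7 12
  9 13 12 58 98 99 -5  0]
246 [  0   3   5  -3   3   0   3  -1   2   0  -4  -4  -5  -1   5   5   2  -4
  10  13   8  10   6  12   9  12  10  58 100  97   3   1]
248 [-1 -3 -5 -1  0  0 -1  0  5 -1 -4  0  1  3  1  0  0 -1 10  9 12 10  1  1
  3  0 -1 -2 64 94 -1 -2]
```

View pics/hm.png

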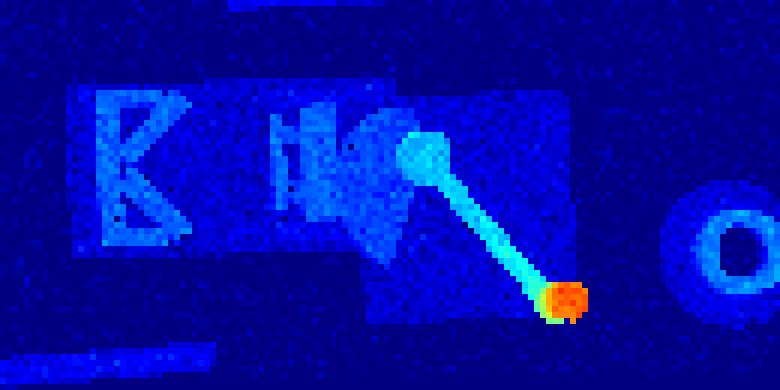

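```bash
cat > clampm.py <<'E'
from h import *
np.set_printoptions(precision=4,suppress=True)
def fitline(p): # return dir, pt
    vx,vy,x,y=cv2.fitLine(np.array(p,np.float32).reshape(-1,1,2),cv2.DIST_HUBER,0,.001,.001).ravel();return np.array([vx,vy]),np.array([x,y])
W=cloud("top",np.load("pics/top_0.npy"));z=W[...,2]
B=z.copy();B=cv2.medianBlur(B.astype(np.float32),3)
up=[];lo=[]
for v in range(208,239):
    r=[u for u in range(322,345) if B[v,u]>.02]
    if not r: continue
    u=max(r)+.5; p=ray("top",u,v,.028)[:2]; print(v,u,p)
E
python3 clampm.py
python3 - <<'E'
from h import *
crop("top","0",312,412,200,256,8,"t3")
E
```

```text
210 339.5 [ 0.5313 -0.2228]
211 340.5 [ 0.5282 -0.2258]
212 340.5 [ 0.5252 -0.2258]
213 340.5 [ 0.5221 -0.2257]
214 339.5 [ 0.5191 -0.2226]
215 338.5 [ 0.516  -0.2195]
216 337.5 [ 0.513  -0.2164]
217 336.5 [ 0.5099 -0.2134]
218 335.5 [ 0.5069 -0.2103]
219 334.5 [ 0.5038 -0.2072]
220 333.5 [ 0.5008 -0.2041]
221 332.5 [ 0.4978 -0.201 ]
222 332.5 [ 0.4947 -0.201 ]
223 332.5 [ 0.4917 -0.201 ]
224 333.5 [ 0.4886 -0.204 ]
225 334.5 [ 0.4855 -0.207 ]
226 335.5 [ 0.4825 -0.21  ]
227 336.5 [ 0.4794 -0.213 ]
228 337.5 [ 0.4764 -0.216 ]
229 338.5 [ 0.4733 -0.219 ]
230 339.5 [ 0.4702 -0.222 ]
231 340.5 [ 0.4672 -0.225 ]
232 341.5 [ 0.4641 -0.228 ]
233 340.5 [ 0.4611 -0.2249]
234 338.5 [ 0.4581 -0.2188]
235 336.5 [ 0.4551 -0.2127]
```

View pics/t3.png

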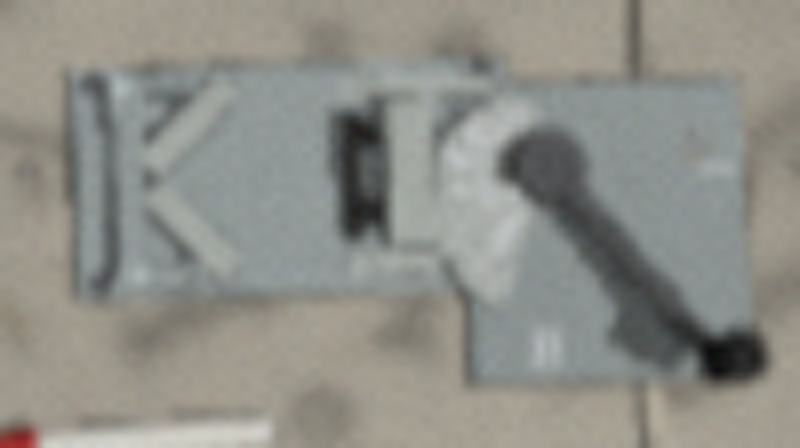

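```bash
cat >> clampm.py <<'E'
print("----")
g=cv2.cvtColor(cv2.imread("pics/top_0.png"),cv2.COLOR_BGR2HSV)
b=cv2.GaussianBlur(cv2.imread("pics/top_0.png"),(3,3),0).astype(float)
cf=b[...,0]-b[...,2]  # blue-red: clamp bluish
def edge(vals): # subpixel 50% crossing
    d=np.diff(vals);i=np.abs(d).argmax();lo,hi=vals[max(0,i-2)],vals[min(len(vals)-1,i+3)];m=(lo+hi)/2
    for k in range(max(0,i-2),min(len(vals)-1,i+3)):
        if (vals[k]-m)*(vals[k+1]-m)<=0: return k+(m-vals[k])/(vals[k+1]-vals[k])
def run(name,us,vr):
    P=[]
    for u in us:
        e=edge(cf[vr[0]:vr[1],u]); 
        if e is not None:P.append(ray("top",u,vr[0]+e,.010)[:2])
    d,p=fitline(P);print(name,len(P),p,np.degrees(np.arctan2(d[0],d[1])))
def runh(name,vs,ur):
    P=[]
    for v in vs:
        e=edge(cf[v,ur[0]:ur[1]])
        if e is not None:P.append(ray("top",ur[0]+e,v,.010)[:2])
    d,p=fitline(P);print(name,len(P),p,np.degrees(np.arctan2(d[1],d[0])))
run("front left",range(325,366),(232,243))
run("front right",range(374,396),(243,253))
run("back left",range(325,368),(204,213))
run("back right",range(377,402),(205,215))
runh("left",range(212,234),(316,326))
runh("right",range(213,240),(400,409))
# pivot and knob
for lo,hi,zz,nm in((.034,.047,.04,"pivotdisc"),(.08,.12,.1,"knob")):
    k=((B>lo)&(B<hi)).astype(np.uint8);k[:205]=0;k[256:]=0;k[:,:370]=0;k[:,412:]=0
    if nm=="pivotdisc":k[:,386:]=0;k[226:]=0
    v,u=np.nonzero(k);print(nm,len(v),u.mean(),v.mean(),u.min(),u.max(),v.min(),v.max(),ray("top",u.mean(),v.mean(),zz),ray("top",(u.min()+u.max())/2,(v.min()+v.max())/2,zz),W[v,u,2].mean())
E
python3 clampm.py|sed -n '/----/,$p'
```

```text
----
front left 41 [ 0.4508 -0.252 ] 179.39032
front right 22 [ 0.4169 -0.3707] 179.77898
back left 43 [ 0.5405 -0.219 ] 177.92091
back right 25 [ 0.5342 -0.3883] 179.02309
left 22 [ 0.4925 -0.1647] 2.6925807
right 27 [ 0.4858 -0.4254] 1.0789294
pivotdisc 71 380.4225352112676 221.1267605633803 376 385 217 225 [ 0.4954 -0.3454  0.04  ] [ 0.4958 -0.3457  0.04  ] 0.03971805853322511
knob 38 404.0 244.5 401 407 242 247 [ 0.4226 -0.4023  0.1   ] [ 0.4226 -0.4023  0.1   ] 0.09769945373775503
```

```bash
cat > mv.py <<'E'
import sys
from h import *
from scipy.spatial.transform import Rotation as Ro
np.set_printoptions(precision=4,suppress=True)
def R():
    o=get_obs();q=o["tool_rot"];return o,Ro.from_quat([q[1],q[2],q[3],q[0]]).as_matrix()
def jawyaw(): 
    o,r=R();return np.degrees(np.arctan2(r[1,0],r[0,0]))
def to(*targets):
    """targets: (x,y,z[,jaw yaw deg]) -> fractions"""
    o,r=R();y0=jawyaw()
    print("t%.2f"%o["clock"],"pos",o["ee_pos"],"jaw",round(y0,2),"w",round(o["grip_width"]*88,1),"F",o["contact_force"].round(1),"q6",o["joint_positions"][5].round(2))
    for t in targets:
        s=r.T@(np.array(t[:3])-o["ee_pos"])/.2
        tu=0
        if len(t)>3:
            dy=t[3]-y0; dy=(dy+90)%180-90
            tu=-dy/45 if r[2,1]<0 else dy/45
        print(t,"->",s.round(4),"turn",round(tu,4))
if __name__=="__main__":
    ts=[tuple(float(v) for v in a.split(",")) for a in sys.argv[1:]]
    to(*ts)
E
python3 -c "
from mv import *
print(R()[1])"
python3 mv.py .4226,-.4023,.2 .4226,-.4023,.068,-40 .4226,-.4023,.13,-40
```

```text
[[ 0.3595 -0.0002  0.9331]
 [-0.9331  0.0012  0.3595]
 [-0.0012 -1.      0.0003]]
t0.10 pos [ 0.1977 -0.513   0.2382] jaw -68.93 w 88.0 F [-0.5  0.5 -0.2] q6 -0.22
(0.4226, -0.4023, 0.2) -> [-0.1119  0.1916  1.2481] turn 0
(0.4226, -0.4023, 0.068, -40.0) -> [-0.1111  0.8516  1.2479] turn -0.6429
(0.4226, -0.4023, 0.13, -40.0) -> [-0.1114  0.5416  1.248 ] turn -0.6429
```

Call:
arm_command:
  plan: [-0.1,0.2,1.0,-0.64,1,-0.1,0.2,1.0,-0.64,1,-0.1,0.2,1.0,-0.64,1,-0.1,0.2,1.0,-0.64,1,-0.1,0.2,1.0,-0.64,1,-0.1,0.2,1.0,-0.64,1]

```text
clock: 0.7
ee_pos: [0.3779, -0.4219, 0.1982]
tool_rot: [0.665, -0.664, 0.242, -0.242]
contact_force: [-0.2, -0.4, 0.1]
grip_width: 1.001
```

```bash
python3 mv.py .4226,-.4023,.13,-40 .4226,-.4023,.068,-40
python3 - <<'E'
from h import *
shot("1")
W=cloud("top",np.load("pics/top_1.npy"))
crop("top","1",300,460,150,270,5,"t1b")
E
```

```text
t0.70 pos [ 0.3779 -0.4219  0.1982] jaw -40.02 w 88.1 F [-0.2 -0.4  0.1] q6 -0.35
(0.4226, -0.4023, 0.13, -40.0) -> [0.1086 0.3409 0.2187] turn -0.0004
(0.4226, -0.4023, 0.068, -40.0) -> [0.109  0.6509 0.2186] turn -0.0004
```

View pics/t1b.png

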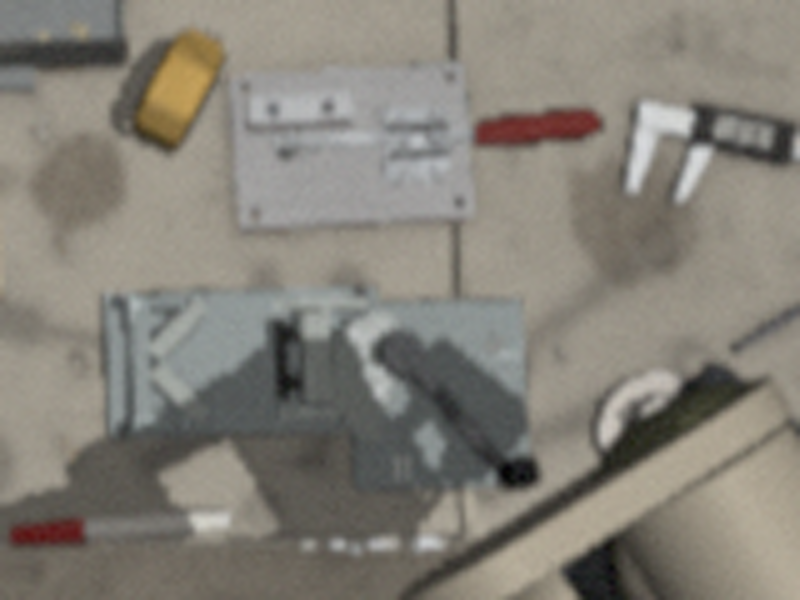

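View pics/scene_1.png

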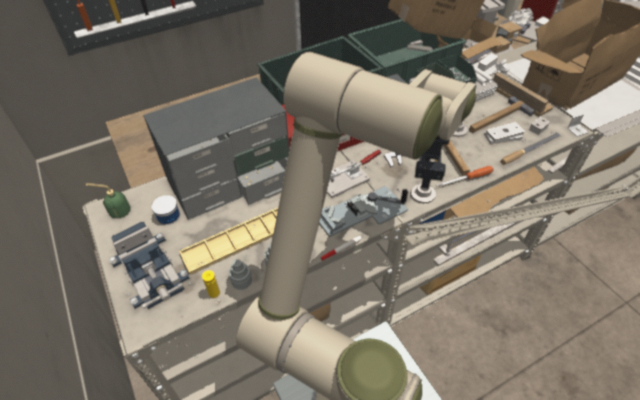

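Call:
arm_command:
  plan: [0.109,0.3,0.219,0,1,0.109,0.3,0.219,0,1,0.109,0.45,0.219,0,1,0.109,0.65,0.219,0,1,0.109,0.65,0.219,0,1]

```text
clock: 1.3
ee_pos: [0.4195, -0.4024, 0.065]
tool_rot: [0.666, -0.662, 0.246, -0.241]
contact_force: [-0.8, -0.4, -1.0]
grip_width: 0.998
```

```bash
python3 mv.py
python3 - <<'E'
from h import *
p,d=grab_frame("top");cv2.imwrite("pics/top_2.png",p[:,:,::-1]);crop("top","2",340,460,190,270,6,"t2b")
p,d=grab_frame("scene");cv2.imwrite("pics/scene_2.png",p[:,:,::-1]);crop("scene","2",340,460,130,230,6,"s2b")
E
```

```text
t1.30 pos [ 0.4195 -0.4024  0.065 ] jaw -40.27 w 87.9 F [-0.8 -0.4 -1. ] q6 -0.27
```

View pics/t2b.png

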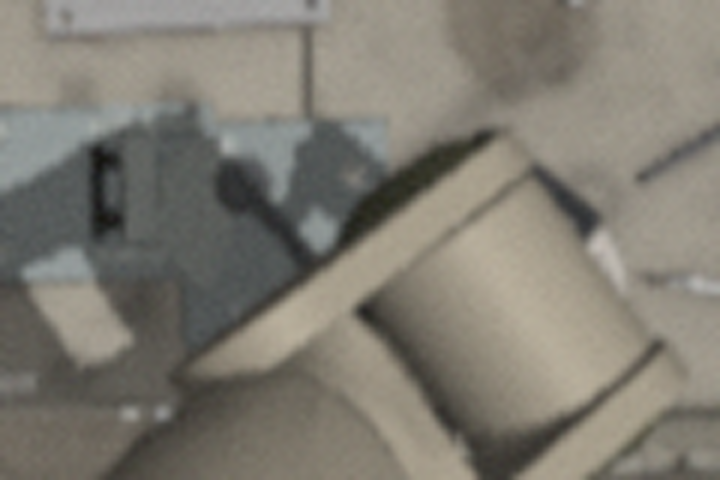

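View pics/s2b.png

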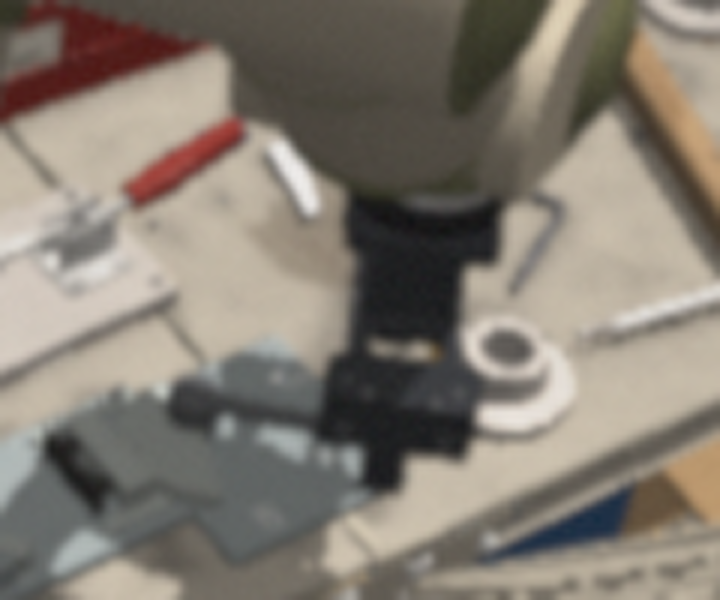

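Call:
arm_command:
  plan: [0,0,0,0,-0.3,0,0,0,0,-0.6,0,0,0,0,-0.9,0,0,0,0,-0.9,0,0,0,0,-0.9,0,0,0,0,-0.9,0,0,0,0,-0.9]
  force: 15

```text
clock: 2.1
ee_pos: [0.4221, -0.4032, 0.0688]
tool_rot: [0.664, -0.664, 0.243, -0.243]
contact_force: [-0.1, -0.1, -1.1]
grip_width: 0.392
```

```bash
python3 mv.py
```

```text
t2.10 pos [ 0.4221 -0.4032  0.0688] jaw -40.12 w 34.5 F [-0.1 -0.1 -1.1] q6 -0.26
```

Fingers close at ~80 mm/s; keep closing.

Call:
arm_command:
  plan: [0,0,0,0,-0.9,0,0,0,0,-0.9,0,0,0,0,-0.9,0,0,0,0,-0.9]
  force: 15

```text
clock: 2.5
ee_pos: [0.4226, -0.4035, 0.0688]
tool_rot: [-0.664, 0.664, -0.242, 0.243]
contact_force: [5.0, -2.3, -3.4]
grip_width: 0.211
```

Run:
```python
from mv import *
piv=np.array([.4954,-.3454]); o,_=R(); k=o["ee_pos"][:2]
d=k-piv;print("r",np.hypot(*d),"theta",np.arctan2(-d[0],-d[1])+.018)
T=[]
th0=np.arctan2(-d[0],-d[1]);r=np.hypot(*d)
for th in np.linspace(th0,-.018-.02,12)[1:]:
    T.append((piv[0]-r*np.sin(th),piv[1]-r*np.cos(th),.069))
to(*T)
```

```text
r 0.09313779568691531 theta 0.9151944982599904
t2.50 pos [ 0.4226 -0.4035  0.0688] jaw -40.13 w 18.6 F [ 5.  -2.3 -3.4] q6 -0.26
(np.float64(0.42780185747114463), np.float64(-0.40947136733413864), 0.069) -> [ 0.0391 -0.001  -0.0061] turn 0
(np.float64(0.43348664967081385), np.float64(-0.41498006924711306), 0.069) -> [ 0.0786 -0.001  -0.0088] turn 0
(np.float64(0.4396186824646722), np.float64(-0.41998614884441016), 0.069) -> [ 0.1182 -0.0009 -0.0082] turn 0
(np.float64(0.4461536601721316), np.float64(-0.424453443941271), 0.069) -> [ 0.1576 -0.0008 -0.0042] turn 0
(np.float64(0.4530443763781401), np.float64(-0.42834968434551707), 0.069) -> [ 0.1964 -0.0008  0.0031] turn 0
(np.float64(0.4602410549359705), np.float64(-0.43164672496623935), 0.069) -> [ 0.2346 -0.0007  0.0137] turn 0
(np.float64(0.46769170953286016), np.float64(-0.4343207491241846), 0.069) -> [ 0.2717 -0.0007  0.0275] turn 0
(np.float64(0.4753425192211251), np.float64(-0.4363524405951959), 0.069) -> [ 0.3075 -0.0006  0.0444] turn 0
(np.float64(0.48313821720204064), np.float64(-0.4377271231439237), 0.069) -> [ 0.3417 -0.0006  0.0642] turn 0
(np.float64(0.4910224900540498), np.float64(-0.438434866539866), 0.069) -> [ 0.3741 -0.0005  0.0869] turn 0
(np.float64(0.4989383845214114), np.float64(-0.43847055828991366), 0.069) -> [ 0.4045 -0.0005  0.1123] turn 0
```

Call:
arm_command:
  plan: [0.039,0,-0.006,0,-0.9,0.079,0,-0.009,-0.05,-0.9,0.118,0,-0.008,-0.1,-0.9,0.158,0,-0.004,-0.15,-0.9,0.196,0,0.003,-0.2,-0.9,0.235,0,0.014,-0.25,-0.9,0.272,0,0.028,-0.3,-0.9,0.308,0,0.044,-0.35,-0.9,0.342,0,0.064,-0.4,-0.9,0.374,0,0.087,-0.45,-0.9,0.4,0,0.109,-0.5,-0.9,0.4,0,0.109,-0.5,-0.9,0.4,0,0.109,-0.5,-0.9]
  force: 15

```text
clock: 3.8
ee_pos: [0.4966, -0.439, 0.0687]
tool_rot: [-0.698, 0.699, -0.109, 0.108]
contact_force: [-2.9, -4.8, 0.3]
grip_width: 0.214
```

```bash
python3 mv.py .4945,-.2454,.2,0
python3 - <<'E'
from h import *
p,d=grab_frame("top");cv2.imwrite("pics/top_3.png",p[:,:,::-1]);crop("top","3",320,460,180,270,5,"t3b")
E
```

```text
t3.80 pos [ 0.4966 -0.439   0.0687] jaw -17.63 w 18.9 F [-2.9 -4.8  0.3] q6 -0.59
(0.4945, -0.2454, 0.2, 0.0) -> [-0.304  -0.6574  0.9181] turn -0.3919
```

View pics/t3b.png

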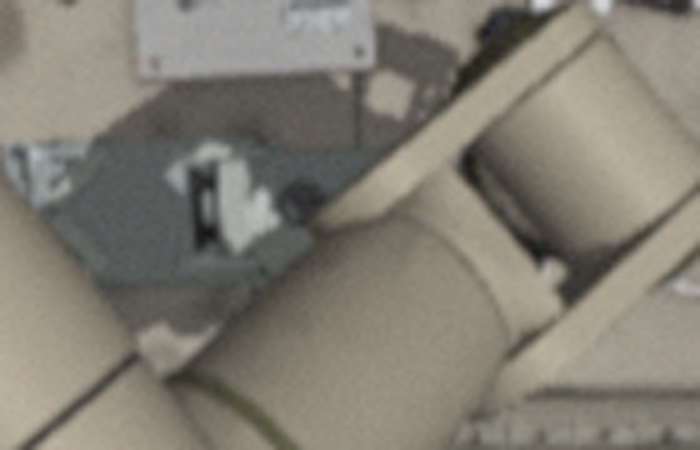

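Call:
arm_command:
  plan: [0,0,0,0,0.2,0,0,0,0,0.2,0,0,0,0,0.2,0,0,0,0,0.2,0,-0.25,0,0,0.5,0,-0.5,0,0,1,0,-0.6,0,0,1,0,-0.6,0,0,1]

```text
clock: 4.65
ee_pos: [0.4981, -0.4387, 0.1925]
tool_rot: [-0.697, 0.7, -0.106, 0.11]
contact_force: [-0.6, -0.7, 0.0]
grip_width: 0.914
```

```bash
python3 mv.py .436,.008,.19,0  .49,-.2454,.19,0
```

```text
t4.65 pos [ 0.4981 -0.4387  0.1925] jaw -17.61 w 80.5 F [-0.6 -0.7  0. ] q6 -0.59
(0.436, 0.008, 0.19, 0.0) -> [-0.9718 -0.0005  2.0351] turn -0.3914
(0.49, -0.2454, 0.19, 0.0) -> [-0.3311  0.0073  0.9092] turn -0.3914
```

Call:
arm_command:
  plan: [-0.48,0,1.0,-0.39,1,-0.48,0,1.0,-0.39,1,-0.48,0,1.0,-0.39,1,-0.48,0,1.0,-0.39,1,-0.48,0,1.0,-0.39,1,-0.48,0,1.0,-0.39,1]

```text
clock: 5.25
ee_pos: [0.4655, -0.2154, 0.1878]
tool_rot: [0.708, -0.706, 0.0, 0.001]
contact_force: [0.3, -0.7, -0.3]
grip_width: 0.998
```

```bash
python3 mv.py .436,.008,.19,0  .49,-.2454,.19,0
python3 - <<'E'
from h import *
p,d=grab_frame("top");cv2.imwrite("pics/top_4.png",p[:,:,::-1]);np.save("pics/top_4.npy",d);crop("top","4",300,440,160,270,5,"t4b")
E
```

```text
t5.25 pos [ 0.4655 -0.2154  0.1878] jaw 0.1 w 87.8 F [ 0.3 -0.7 -0.3] q6 -0.67
(0.436, 0.008, 0.19, 0.0) -> [-0.1459 -0.0084  1.1174] turn 0.0021
(0.49, -0.2454, 0.19, 0.0) -> [ 0.122  -0.0115 -0.15  ] turn 0.0021
```

View pics/t4b.png

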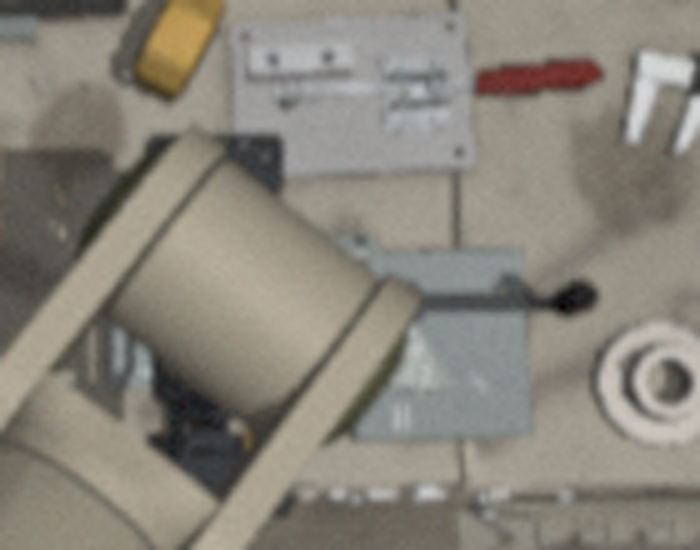

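Call:
arm_command:
  plan: [-0.146,0,1.0,0,1,-0.146,0,1.0,0,1,-0.146,0,1.0,0,1,-0.146,0,1.0,0,1,-0.146,0,1.0,0,1,-0.146,0,1.0,0,1,-0.146,0,1.0,0,1]

```text
clock: 6.0
ee_pos: [0.4382, -0.0199, 0.1884]
tool_rot: [-0.707, 0.707, -0.001, 0.001]
contact_force: [0.0, 0.3, 0.4]
grip_width: 1.0
```

```bash
python3 mv.py .4362,.008,.13,0  .4362,.008,.031,0
python3 - <<'E'
from h import *
np.set_printoptions(precision=4,suppress=True)
o=shot("5")
for n in o:
    W=o[n][1]
    m=(abs(W[...,0]-.436)<.06)&(abs(W[...,1]-.008)<.06)&(W[...,2]>.082)&(W[...,2]<.096)
    print(n,m.sum(),np.median(W[m],0) if m.sum() else "")
    m=(W[...,0]>.5)&(W[...,0]<.7)&(abs(W[...,1]-.07)<.18)&(W[...,2]>.03)
    q=W[m];print(q.min(0),q[:,2].max()) if len(q) else 0
W=cloud("top",np.load("pics/top_0.npy"))
for y in (-.1,-.05,0,.05,.1,.15,.2):
    m=(abs(W[...,1]-y)<.02)&(W[...,2]>.03)&(W[...,0]>.5)&(W[...,0]<.8);q=W[m];i=q[:,0].argsort()[:5];print(y,q[i].mean(0))
E
```

```text
t6.00 pos [ 0.4382 -0.0199  0.1884] jaw -0.17 w 88.0 F [0.  0.3 0.4] q6 -0.31
(0.4362, 0.008, 0.13, 0.0) -> [-0.0102  0.2919  0.1397] turn -0.0037
(0.4362, 0.008, 0.031, 0.0) -> [-0.0101  0.7869  0.1398] turn -0.0037
scene 108 [0.4326 0.0101 0.0893]
top 0 
[ 0.5001 -0.1093  0.0301] 0.3006011169483452
-0.1 [ 0.6668 -0.0936  0.048 ]
-0.05 [ 0.6731 -0.0484  0.0625]
0 [ 0.6753 -0.014   0.0618]
0.05 [0.6844 0.061  0.2024]
0.1 [0.683  0.1096 0.2021]
0.15 [0.6976 0.1579 0.2308]
0.2 [0.7286 0.2163 0.045 ]
```

View pics/scene_5.png

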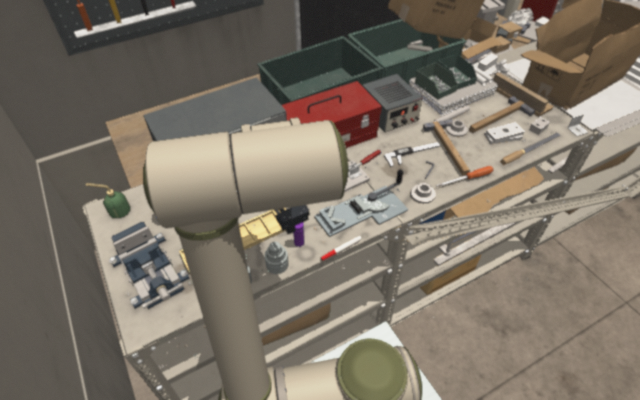

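Call:
arm_command:
  plan: [-0.01,0.15,0.14,0,1,-0.01,0.3,0.14,0,1,-0.01,0.3,0.14,0,1,-0.01,0.45,0.14,0,1,-0.01,0.6,0.14,0,1,-0.01,0.7,0.14,0,1,-0.01,0.785,0.14,0,1,-0.01,0.785,0.14,0,1,-0.01,0.785,0.14,0,1]

```text
clock: 7.0
ee_pos: [0.4363, 0.0088, 0.0327]
tool_rot: [-0.707, 0.707, -0.001, 0.001]
contact_force: [0.5, -0.1, -0.1]
grip_width: 1.003
```

```bash
python3 mv.py .4362,.008,.031,0
```

```text
t7.00 pos [0.4363 0.0088 0.0327] jaw -0.14 w 88.3 F [ 0.5 -0.1 -0.1] q6 -0.25
(0.4362, 0.008, 0.031, 0.0) -> [-0.0007  0.0083 -0.004 ] turn -0.0032
```

Close with strong grip.

Call:
arm_command:
  plan: [0,0.008,0,0,0.3,0,0.008,0,0,0.3,0,0.008,0,0,0.3,0,0.008,0,0,0.2,0,0.008,0,0,0.2,0,0.008,0,0,0.2]
  force: 50

```text
clock: 7.6
ee_pos: [0.4367, 0.0093, 0.0308]
tool_rot: [-0.707, 0.707, 0.001, 0.002]
contact_force: [4.4, -0.8, 6.0]
grip_width: 0.723
```

```bash
python3 mv.py .4362,.008,.031,0
```

```text
t7.60 pos [0.4367 0.0093 0.0308] jaw -0.07 w 63.6 F [ 4.4 -0.8  6. ] q6 -0.25
(0.4362, 0.008, 0.031, 0.0) -> [-0.0022 -0.0009 -0.0064] turn -0.0017
```

Call:
arm_command:
  plan: [0,-0.1,0,0,0.2,0,-0.25,0,0,0.2,0,-0.4,0,0,0.2,0,-0.4,0,0,0.2,0,-0.4,0,0,0.2]
  force: 50

```text
clock: 8.1
ee_pos: [0.4344, 0.01, 0.1089]
tool_rot: [0.707, -0.707, 0.001, 0.0]
contact_force: [-0.4, -0.1, -9.5]
grip_width: 0.724
```

```bash
python3 mv.py .4953,-.246,.15,1 .4953,-.246,.09,1 .4953,-.246,.06,1
python3 - <<'E'
from h import *
o=shot("6");crop("scene","6",200,360,150,290,5,"s6b")
E
```

```text
t8.10 pos [0.4344 0.01   0.1089] jaw -0.07 w 63.7 F [-0.4 -0.1 -9.5] q6 -0.25
(0.4953, -0.246, 0.15, 1.0) -> [ 0.3057 -0.2068 -1.2793] turn -0.0239
(0.4953, -0.246, 0.09, 1.0) -> [ 0.3064  0.0932 -1.2795] turn -0.0239
(0.4953, -0.246, 0.06, 1.0) -> [ 0.3067  0.2432 -1.2795] turn -0.0239
```

View pics/s6b.png

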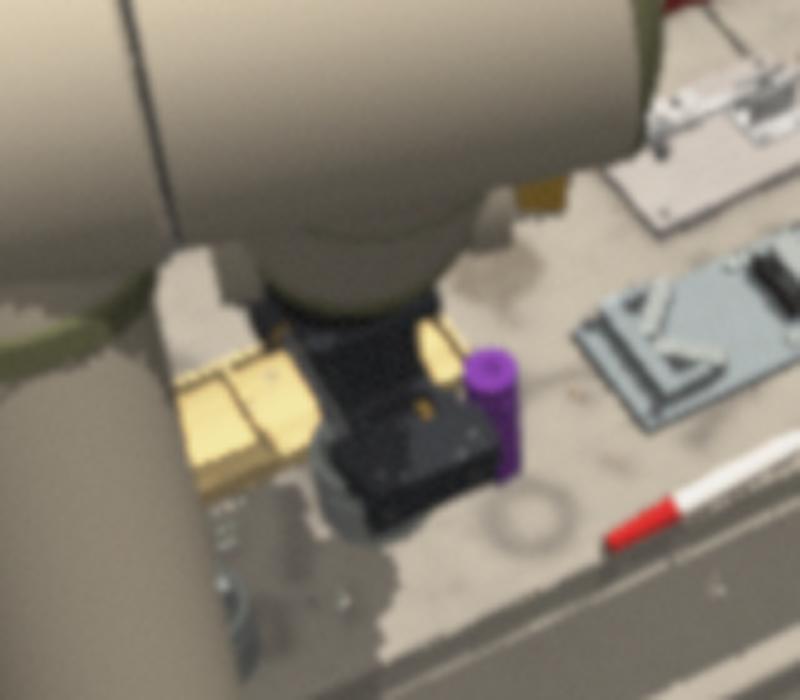

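Call:
arm_command:
  plan: [0,-0.22,0,0,0.2,0.05,-0.22,-0.15,0,0.2,0.1,-0.22,-0.35,0,0.2,0.15,-0.22,-0.55,0,0.2,0.25,-0.22,-0.75,0,0.2,0.306,-0.22,-0.95,0,0.2,0.306,-0.22,-0.95,0,0.2]
  force: 50

```text
clock: 8.9
ee_pos: [0.4971, -0.185, 0.1517]
tool_rot: [-0.707, 0.707, -0.002, 0.001]
contact_force: [0.2, 0.5, -9.2]
grip_width: 0.722
```

```bash
python3 mv.py .4953,-.246,.09,1 .4953,-.246,.06,1
python3 - <<'E'
from h import *
o=shot("7");crop("scene","7",260,400,130,250,5,"s7b");crop("top","7",260,420,170,270,5,"t7b")
E
```

```text
t8.90 pos [ 0.4971 -0.185   0.1517] jaw -0.31 w 63.6 F [ 0.2  0.5 -9.2] q6 -0.57
(0.4953, -0.246, 0.09, 1.0) -> [-0.007   0.3084 -0.3051] turn -0.0291
(0.4953, -0.246, 0.06, 1.0) -> [-0.0068  0.4584 -0.3051] turn -0.0291
```

View pics/s7b.png

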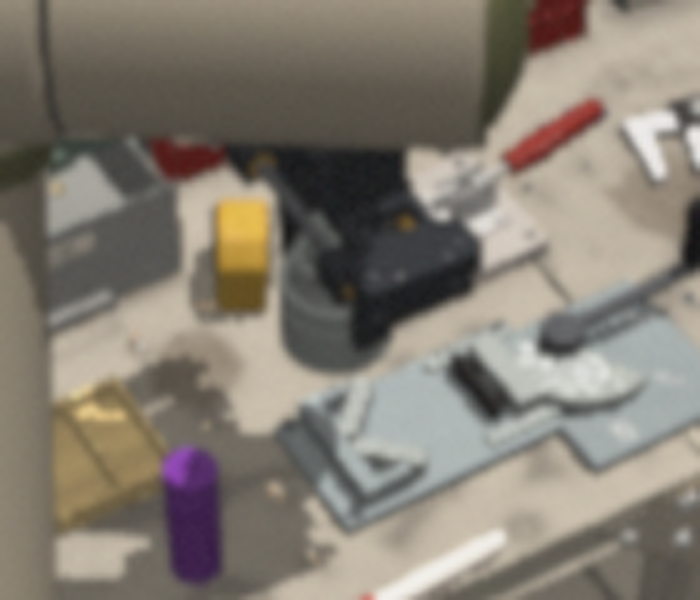

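View pics/t7b.png

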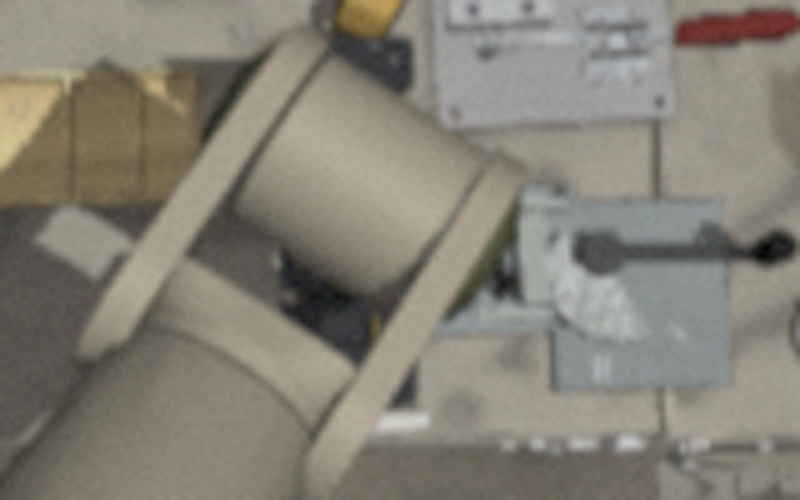

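Run:
```python
from h import *
from scipy.optimize import least_squares
np.set_printoptions(precision=4,suppress=True)
W=cloud("scene",np.load("pics/scene_7.npy"));im=cv2.imread("pics/scene_7.png")
c=np.array([.4971,-.185])
m=(np.hypot(W[...,0]-c[0],W[...,1]-c[1])<.045)&(W[...,2]>.118)&(W[...,2]<.148)
v,u=np.nonzero(m);print(len(v),u.min(),u.max(),v.min(),v.max())
q=W[m]
f=lambda p:np.hypot(q[:,0]-p[0],q[:,1]-p[1])-.032
r=least_squares(f,c+[0.002,.003],loss="soft_l1",f_scale=.002);print("axis",r.x,"rms",np.std(f(r.x)), "off",r.x-c)
ff=f(r.x);k=abs(ff)<.004;q=q[k];r=least_squares(f,r.x);print(r.x,k.sum(),r.x-c, q[:,2].min())
# vee in scene
H=np.nan_to_num(W[...,2]);B=cv2.medianBlur(H.astype(np.float32),3)
m=(B>.02)&(B<.035)&(W[...,0]>.44)&(W[...,0]<.56)&(W[...,1]>-.25)&(W[...,1]<-.16)
im[m]=(0,0,255);cv2.imwrite("pics/veemask.png",cv2.resize(im[180:250,300:400],None,fx=7,fy=7,interpolation=0))
```

```text
118 316 338 193 205
axis [ 0.4952 -0.1851] rms 0.0012693618055787483 off [-0.0019 -0.0001]
[ 0.4952 -0.1851] 116 [-0.0019 -0.0001] 0.11865638472486204
```

View pics/veemask.png

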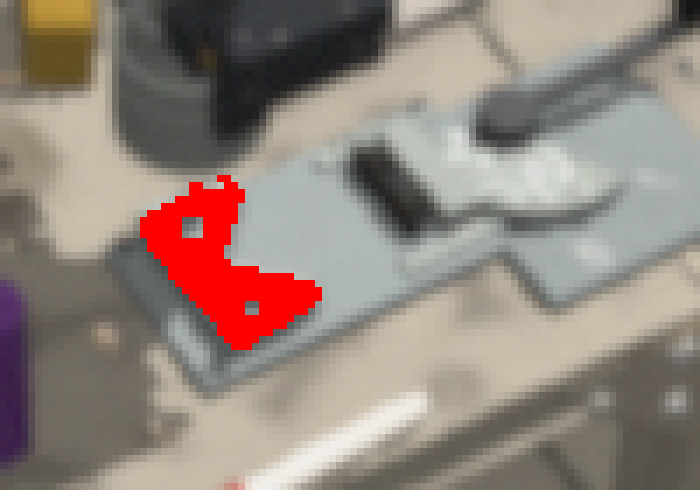

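Call:
arm_command:
  plan: [-0.008,0,-0.1,-0.02,0.2,-0.008,0,-0.2,-0.02,0.2,-0.008,0,-0.298,-0.02,0.2,-0.008,0.1,-0.298,-0.02,0.2,-0.008,0.2,-0.298,-0.02,0.2,-0.008,0.35,-0.298,-0.02,0.2,-0.008,0.35,-0.298,-0.02,0.2,-0.008,0.35,-0.298,-0.02,0.2]
  force: 50

```text
clock: 9.8
ee_pos: [0.4947, -0.2398, 0.0842]
tool_rot: [0.707, -0.707, -0.005, 0.006]
contact_force: [0.3, 0.2, -8.3]
grip_width: 0.721
```

```bash
python3 mv.py .4956,-.2445,.06,1 .4956,-.2445,.042,1
python3 - <<'E'
from h import *
from scipy.optimize import least_squares
o=shot("8");crop("scene","8",280,400,150,250,6,"s8b")
W=o["scene"][1];c=get_obs()["ee_pos"]
m=(np.hypot(W[...,0]-c[0],W[...,1]-c[1])<.045)&(W[...,2]>c[2]-.029)&(W[...,2]<c[2])
q=W[m];f=lambda p:np.hypot(q[:,0]-p[0],q[:,1]-p[1])-.032
r=least_squares(f,c[:2]+[0.002,.003],loss="soft_l1",f_scale=.002);print(len(q),r.x,r.x-c[:2])
E
```

```text
t9.80 pos [ 0.4947 -0.2398  0.0842] jaw 0.84 w 63.4 F [ 0.3  0.2 -8.3] q6 -0.68
(0.4956, -0.2445, 0.06, 1.0) -> [ 0.0042  0.121  -0.0237] turn -0.0035
(0.4956, -0.2445, 0.042, 1.0) -> [ 0.0043  0.211  -0.0237] turn -0.0035
118 [ 0.49280134 -0.24020893] [-0.00257332  0.00011809]
```

View pics/s8b.png

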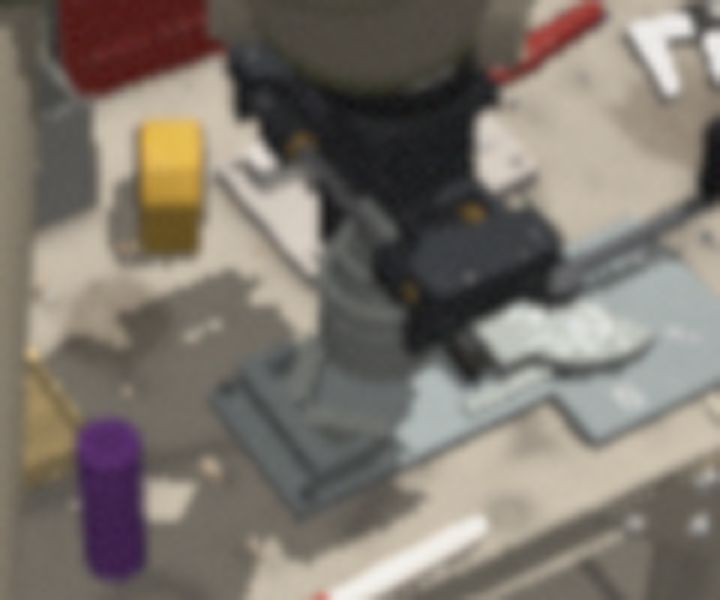

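```bash
python3 mv.py .4956,-.2445,.06,1 .4956,-.2445,.042,1
```

```text
t9.90 pos [ 0.4954 -0.2403  0.0854] jaw 0.84 w 63.7 F [-0.3  0.1 -8.6] q6 -0.68
(0.4956, -0.2445, 0.06, 1.0) -> [ 0.0006  0.1273 -0.0207] turn -0.0036
(0.4956, -0.2445, 0.042, 1.0) -> [ 0.0005  0.2173 -0.0206] turn -0.0036
```

Call:
arm_command:
  plan: [0,0,-0.021,0,0.2,0,0.05,-0.021,0,0.2,0,0.1,-0.021,0,0.2,0,0.13,-0.021,0,0.2,0,0.13,-0.021,0,0.2,0,0.15,-0.021,0,0.2,0,0.17,-0.021,0,0.2,0,0.19,-0.021,0,0.2,0,0.2,-0.021,0,0.2,0,0.2,-0.021,0,0.2]
  force: 50

```text
clock: 10.9
ee_pos: [0.4951, -0.2446, 0.0444]
tool_rot: [-0.707, 0.707, 0.005, -0.005]
contact_force: [1.2, -1.2, -4.9]
grip_width: 0.722
```

```bash
python3 mv.py .4956,-.2445,.041,1
```

```text
t10.90 pos [ 0.4951 -0.2446  0.0444] jaw 0.82 w 63.6 F [ 1.2 -1.2 -4.9] q6 -0.69
(0.4956, -0.2445, 0.041, 1.0) -> [0.0023 0.0171 0.0003] turn -0.0041
```

Call:
arm_command:
  plan: [0,0.01,0,0,0.2,0,0.015,0,0,0.2,0,0.015,0,0,0.2]
  force: 50

```text
clock: 11.2
ee_pos: [0.4956, -0.245, 0.0425]
tool_rot: [-0.706, 0.708, 0.006, -0.004]
contact_force: [-1.2, -2.5, 6.4]
grip_width: 0.721
```

```bash
python3 mv.py .4956,-.2445,.041,1
```

```text
t11.20 pos [ 0.4956 -0.245   0.0425] jaw 0.82 w 63.4 F [-1.2 -2.5  6.4] q6 -0.69
(0.4956, -0.2445, 0.041, 1.0) -> [-0.      0.0077  0.0027] turn -0.0039
```

Call:
arm_command:
  plan: [0,0,0,0,0.6,0,0,0,0,1,0,0,0,0,1,0,0,0,0,1,0,-0.2,0,0,1,0,-0.4,0,0,1,0,-0.6,0,0,1,0,-0.75,0,0,1,0,-0.75,0,0,1]

```text
clock: 12.1
ee_pos: [0.496, -0.245, 0.1951]
tool_rot: [-0.705, 0.709, 0.007, -0.003]
contact_force: [0.2, -0.8, 0.2]
grip_width: 0.997
```

```bash
python3 mv.py .4975,-.4387,.19,-25 .4975,-.4387,.069,-25
python3 - <<'E'
from h import *
np.set_printoptions(precision=4,suppress=True)
o=shot("9");crop("scene","9",280,420,150,250,5,"s9b")
W=o["scene"][1]
for lo,hi in((.092,.11),(.072,.088),(.052,.068)):
    m=(W[...,0]>.43)&(W[...,0]<.56)&(W[...,1]>-.32)&(W[...,1]<-.18)&(W[...,2]>lo)&(W[...,2]<hi)
    q=W[m];print(len(q),np.median(q,0),q.min(0),q.max(0))
E
```

```text
t12.10 pos [ 0.496  -0.245   0.1951] jaw 0.84 w 87.8 F [ 0.2 -0.8  0.2] q6 -0.69
(0.4975, -0.4387, 0.19, -25.0) -> [-0.0066  0.0302 -0.9685] turn 0.5741
(0.4975, -0.4387, 0.069, -25.0) -> [-0.0102  0.6352 -0.9656] turn 0.5741
85 [ 0.4901 -0.2441  0.0985] [ 0.4759 -0.2603  0.0922] [ 0.5076 -0.229   0.1043]
101 [ 0.4808 -0.2372  0.0791] [ 0.4678 -0.2697  0.0722] [ 0.5135 -0.2218  0.087 ]
150 [ 0.4758 -0.231   0.0605] [ 0.4589 -0.2752  0.052 ] [ 0.5233 -0.2109  0.0667]
```

View pics/s9b.png

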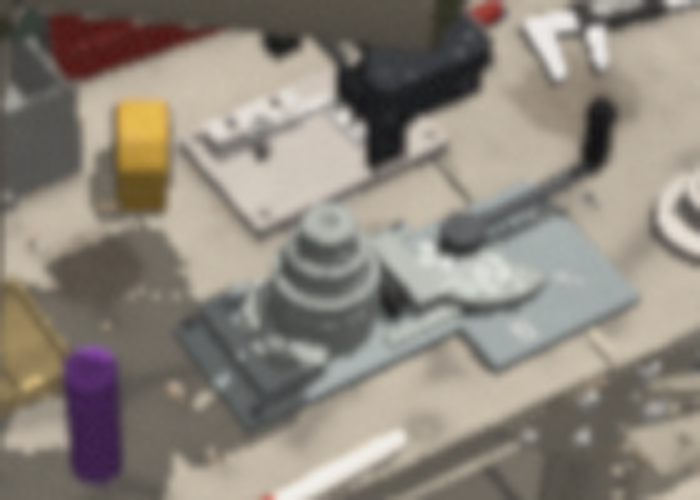

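Call:
arm_command:
  plan: [-0.01,0,-0.25,0.2,1,-0.01,0,-0.5,0.4,1,-0.01,0,-0.75,0.57,1,-0.01,0,-0.967,0.57,1,-0.01,0.1,-0.967,0.57,0.8,-0.01,0.1,-0.967,0.57,0.5,-0.01,0.25,-0.967,0.57,0,-0.01,0.45,-0.967,0.57,0,-0.01,0.63,-0.967,0.57,0,-0.01,0.63,-0.967,0.57,-0.3,-0.01,0.63,-0.967,0.57,-0.9,-0.01,0.63,-0.967,0.57,-0.9,-0.01,0.63,-0.967,0.57,-0.9,-0.01,0.63,-0.967,0.57,-0.9]
  force: 15

```text
clock: 13.6
ee_pos: [0.4965, -0.4385, 0.0674]
tool_rot: [-0.69, 0.692, -0.151, 0.153]
contact_force: [2.1, -0.8, 6.1]
grip_width: 0.209
```

```bash
python3 mv.py .4975,-.4387,.069,-25
```

```text
t13.60 pos [ 0.4965 -0.4385  0.0674] jaw -24.82 w 18.4 F [ 2.1 -0.8  6.1] q6 -0.47
(0.4975, -0.4387, 0.069, -25.0) -> [ 0.0049 -0.0082  0.0012] turn 0.0039
```

Run:
```python
from mv import *
o,_=R(); k=o["ee_pos"][:2];r=.095
piv=k-r*np.array([.018,-1]);print(piv)
T=[]
for th in np.linspace(0,.79,11)[1:]:
    a=th-.018
    T.append((piv[0]-r*np.sin(a),piv[1]-r*np.cos(a),.068))
to(*[tuple(np.round(t,4)) for t in T])
```

```text
[ 0.4948 -0.3435]
t13.60 pos [ 0.4965 -0.4385  0.0674] jaw -24.82 w 18.4 F [ 2.1 -0.8  6.1] q6 -0.47
(np.float64(0.489), np.float64(-0.4383), np.float64(0.068)) -> [-0.0345 -0.0033 -0.0149] turn 0
(np.float64(0.4816), np.float64(-0.4376), np.float64(0.068)) -> [-0.0696 -0.0035 -0.0272] turn 0
(np.float64(0.4742), np.float64(-0.4362), np.float64(0.068)) -> [-0.1061 -0.0036 -0.0364] turn 0
(np.float64(0.4669), np.float64(-0.4343), np.float64(0.068)) -> [-0.1432 -0.0037 -0.0431] turn 0
(np.float64(0.4598), np.float64(-0.4318), np.float64(0.068)) -> [-0.1807 -0.0039 -0.0467] turn 0
(np.float64(0.453), np.float64(-0.4288), np.float64(0.068)) -> [-0.2179 -0.0041 -0.0473] turn 0
(np.float64(0.4464), np.float64(-0.4252), np.float64(0.068)) -> [-0.2554 -0.0042 -0.0448] turn 0
(np.float64(0.4401), np.float64(-0.4212), np.float64(0.068)) -> [-0.2924 -0.0044 -0.0399] turn 0
(np.float64(0.4341), np.float64(-0.4166), np.float64(0.068)) -> [-0.3292 -0.0046 -0.0316] turn 0
(np.float64(0.4285), np.float64(-0.4116), np.float64(0.068)) -> [-0.3651 -0.0048 -0.0207] turn 0
```

Call:
arm_command:
  plan: [-0.035,-0.003,-0.015,0,-0.9,-0.07,-0.003,-0.027,0,-0.9,-0.106,-0.004,-0.036,0,-0.9,-0.143,-0.004,-0.043,0,-0.9,-0.181,-0.004,-0.047,0,-0.9,-0.218,-0.004,-0.047,0,-0.9,-0.255,-0.004,-0.045,0,-0.9,-0.292,-0.004,-0.04,0,-0.9,-0.329,-0.005,-0.032,0,-0.9,-0.365,-0.005,-0.021,0,-0.9,-0.365,-0.005,-0.021,0,-0.9,-0.365,-0.005,-0.021,0,-0.9]
  force: 15

```text
clock: 14.8
ee_pos: [0.428, -0.4129, 0.0675]
tool_rot: [-0.689, 0.692, -0.151, 0.153]
contact_force: [0.1, -7.8, 0.7]
grip_width: 0.208
```

```bash
python3 mv.py;python3 - <<'E'
from mv import *
o,_=R(); k=o["ee_pos"][:2];piv=np.array([.4948,-.3435]);d=k-piv;print(np.hypot(*d),np.arctan2(-d[0],-d[1])+.018)
E
```

```text
t14.80 pos [ 0.428  -0.4129  0.0675] jaw -24.87 w 18.3 F [ 0.1 -7.8  0.7] q6 -0.53
0.09633987455511855 0.7844310363340653
```

Call:
arm_command:
  plan: [0,0,0,0,0.1,0,0,0,0,0.1,0,0,0,0,0.1,0,0,0,0,0.3,0,-0.25,0,0,0.3,0,-0.5,0,0,0.3,0,-0.6,0,0,0.3,0,-0.6,0,0,0.3]

```text
clock: 15.6
ee_pos: [0.4282, -0.4115, 0.1894]
tool_rot: [-0.689, 0.692, -0.15, 0.154]
contact_force: [-0.6, 0.7, 0.4]
grip_width: 0.646
```

```bash
python3 mv.py .4955,-.2432,.19,0 .4955,-.2432,.083,0
python3 - <<'E'
from h import *
np.set_printoptions(precision=4,suppress=True)
o=shot("10");crop("scene","10",280,420,150,250,5,"s10b");crop("top","10",300,440,170,270,5,"t10b")
for n in o:
  W=o[n][1]
  for lo,hi in((.092,.11),(.072,.088),(.052,.068)):
    m=(W[...,0]>.43)&(W[...,0]<.56)&(W[...,1]>-.32)&(W[...,1]<-.18)&(W[...,2]>lo)&(W[...,2]<hi)
    q=W[m];print(n,len(q),np.median(q,0),q.min(0),q.max(0))
E
```

```text
t15.60 pos [ 0.4282 -0.4115  0.1894] jaw -24.81 w 56.9 F [-0.6  0.7  0.4] q6 -0.53
(0.4955, -0.2432, 0.19, 0.0) -> [-0.0479 -0.0059  0.9049] turn -0.5514
(0.4955, -0.2432, 0.083, 0.0) -> [-0.0508  0.5291  0.9066] turn -0.5514
scene 90 [ 0.4913 -0.242   0.099 ] [ 0.4765 -0.2598  0.0923] [ 0.5061 -0.2279  0.1043]
scene 108 [ 0.4824 -0.2354  0.0788] [ 0.4675 -0.2674  0.0724] [ 0.5135 -0.2204  0.088 ]
scene 145 [ 0.476  -0.229   0.0603] [ 0.4604 -0.2731  0.052 ] [ 0.5195 -0.2113  0.0679]
top 95 [ 0.4944 -0.2455  0.0997] [ 0.4797 -0.2603  0.0925] [ 0.5089 -0.2312  0.1063]
top 94 [ 0.4916 -0.2439  0.0798] [ 0.4725 -0.268   0.0725] [ 0.5168 -0.2235  0.0866]
top 141 [ 0.4917 -0.2371  0.0611] [ 0.4647 -0.2756  0.0523] [ 0.5249 -0.213   0.0677]
```

View pics/s10b.png

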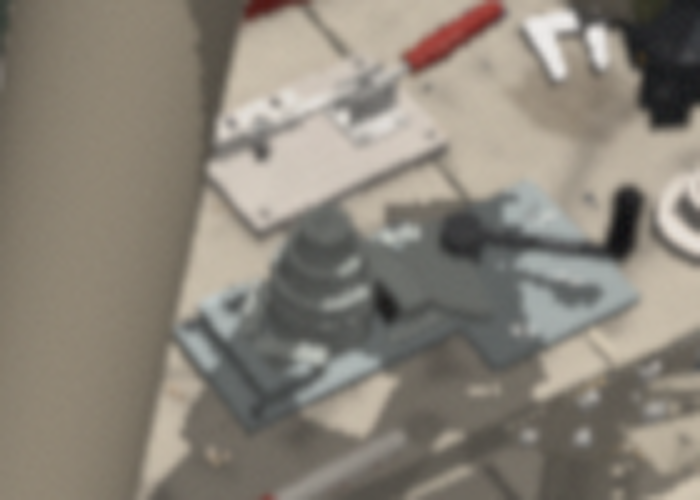

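View pics/t10b.png

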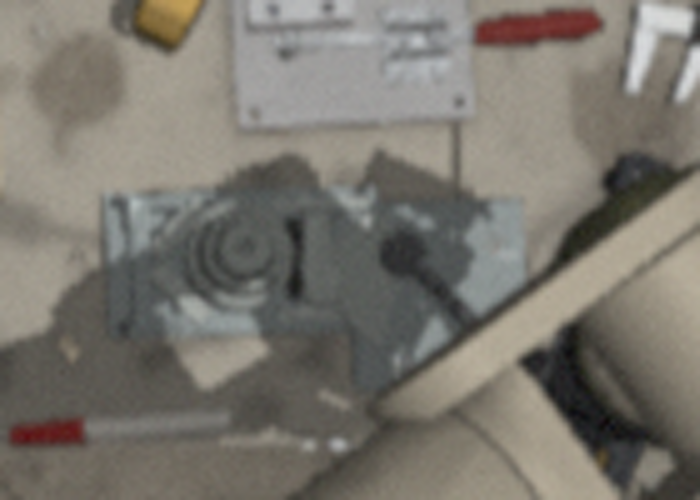

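Call:
arm_command:
  plan: [-0.01,0,0.24,-0.15,0.3,-0.02,0,0.48,-0.3,0.3,-0.03,0,0.7,-0.45,0.3,-0.05,0,0.9,-0.55,0.3,-0.05,0,0.9,-0.55,0.3,-0.05,0,0.9,-0.55,0.3,-0.05,0,0.9,-0.55,0.3]

```text
clock: 16.4
ee_pos: [0.4936, -0.244, 0.1851]
tool_rot: [0.707, -0.707, 0.002, -0.001]
contact_force: [-1.0, -0.0, -0.1]
grip_width: 0.65
```

```bash
python3 mv.py .4950,-.2445,.12,0 .4950,-.2445,.0835,0
```

```text
t16.40 pos [ 0.4936 -0.244   0.1851] jaw -0.17 w 57.2 F [-1.  -0.  -0.1] q6 -0.67
(0.495, -0.2445, 0.12, 0.0) -> [ 0.0075  0.3256 -0.0025] turn -0.0038
(0.495, -0.2445, 0.0835, 0.0) -> [ 0.0078  0.5081 -0.0027] turn -0.0038
```

Call:
arm_command:
  plan: [0.005,0.1,0,0,0.3,0.005,0.25,0,0,0.3,0.005,0.35,0,0,0.3,0.005,0.45,0,0,0.3,0.005,0.51,0,0,0.3,0.005,0.51,0,0,0.3]

```text
clock: 17.0
ee_pos: [0.4942, -0.2437, 0.0826]
tool_rot: [0.708, -0.706, 0.002, -0.0]
contact_force: [-0.3, -0.2, 0.0]
grip_width: 0.651
```

```bash
python3 mv.py .4950,-.2445,.0835,0
```

```text
t17.00 pos [ 0.4942 -0.2437  0.0826] jaw -0.17 w 57.3 F [-0.3 -0.2  0. ] q6 -0.67
(0.495, -0.2445, 0.0835, 0.0) -> [ 0.0041 -0.0047 -0.0038] turn -0.0039
```

Call:
arm_command:
  plan: [0,-0.003,-0.004,0,-0.5,0,-0.003,-0.004,0,-0.6,0,-0.003,-0.004,0,-0.6,0,-0.003,-0.004,0,-0.6,0,-0.003,-0.004,0,-0.6,0,-0.003,-0.004,0,-0.6,0,-0.003,-0.004,0,-0.6]
  force: 50

```text
clock: 17.7
ee_pos: [0.4955, -0.2443, 0.0855]
tool_rot: [-0.707, 0.708, 0.0, 0.001]
contact_force: [1.5, -0.3, 6.2]
grip_width: 0.35
```

```bash
python3 mv.py
```

```text
t17.70 pos [ 0.4955 -0.2443  0.0855] jaw -0.08 w 30.8 F [ 1.5 -0.3  6.2] q6 -0.67
```

Call:
arm_command:
  plan: [0,-0.01,0,0,-0.7,0,-0.03,0,0,-0.7,0,-0.05,0,0,-0.7,0,-0.07,0,0,-0.7]
  force: 50

```text
clock: 18.1
ee_pos: [0.4947, -0.2437, 0.0985]
tool_rot: [0.708, -0.707, 0.001, -0.0]
contact_force: [0.7, -0.8, -8.3]
grip_width: 0.347
```

```bash
python3 mv.py;python3 - <<'E'
from h import *
o=shot("11");crop("scene","11",280,420,130,250,5,"s11b")
E
```

```text
t18.10 pos [ 0.4947 -0.2437  0.0985] jaw -0.08 w 30.6 F [ 0.7 -0.8 -8.3] q6 -0.67
```

View pics/s11b.png

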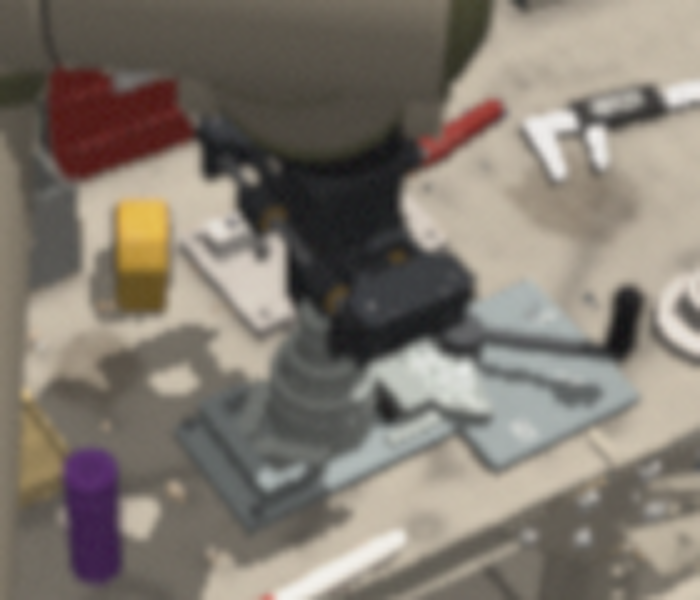

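Run:
```python
from h import *
np.set_printoptions(precision=4,suppress=True)
for n in("top","scene"):
    c=camera_params(n);print(n,-c["R"].T@c["t"])
im=cv2.GaussianBlur(cv2.imread("pics/top_0.png"),(3,3),0).astype(float);sat=im[...,2]-im[...,0]
def line(P):
    vx,vy,x,y=cv2.fitLine(np.array(P,np.float32).reshape(-1,1,2),cv2.DIST_HUBER,0,.001,.001).ravel();return vx,vy,x,y
def cross(a,lo):
    t=(max(a)+min(a))/2
    for k in range(len(a)-1):
        if (a[k]-t)*(a[k+1]-t)<=0:return lo+k+(t-a[k])/(a[k+1]-a[k])
def fit(P,nm):
    vx,vy,x,y=line(P);print(nm,len(P),(x,y),"deg",np.degrees(np.arctan2(vx,vy)) )
fit([ray("top",u,cross(sat[178:195,u],178),.018)[:2] for u in range(200,292)],"far")
fit([ray("top",u,cross(sat[203:220,u],203),.018)[:2] for u in range(200,292)],"near")
fit([ray("top",cross(sat[v,182:200],182),v,.018)[:2] for v in range(192,205)],"left")
fit([ray("top",cross(sat[v,292:308],292),v,.018)[:2] for v in range(190,204)],"right")
# dividers: dark lines profile along row mean
g=im.mean(2)
for v in (195,200,205):
    print(v,[int(x) for x in g[v,185:305]])
```

```text
top [ 0.3846 -0.1446  1.3461]
scene [-0.2542  0.2468  1.0854]
far 92 (np.float32(0.6099523), np.float32(0.09687424)) deg 178.57997
near 92 (np.float32(0.5314827), np.float32(0.06228798)) deg 178.70868
left 13 (np.float32(0.57043844), np.float32(0.23200594)) deg 88.08422
right 14 (np.float32(0.57823014), np.float32(-0.09831306)) deg 89.43051
195 [137, 138, 139, 139, 141, 147, 150, 148, 161, 175, 178, 177, 176, 176, 177, 178, 177, 176, 177, 177, 176, 177, 178, 177, 177, 176, 176, 175, 175, 168, 151, 135, 141, 161, 174, 175, 175, 175, 176, 176, 176, 176, 176, 176, 176, 176, 176, 176, 176, 176, 175, 165, 147, 140, 158, 174, 177, 177, 177, 177, 176, 176, 176, 177, 177, 177, 177, 177, 177, 174, 161, 147, 146, 157, 170, 177, 179, 179, 178, 178, 179, 180, 180, 179, 179, 175, 162, 152, 153, 158, 168, 177, 179, 179, 180, 180, 180, 180, 180, 177, 165, 154, 156, 162, 171, 179, 180, 180, 181, 182, 178, 164, 146, 142, 150, 154, 154, 155, 153, 151]
200 [116, 115, 113, 113, 117, 133, 145, 148, 161, 174, 177, 176, 176, 176, 177, 177, 177, 178, 178, 178, 178, 178, 178, 178, 178, 178, 179, 179, 178, 17
[... 357 characters left out ...]
 148, 146, 154, 165, 173, 174, 174, 174, 174, 173, 169, 157, 146, 147, 152, 152, 153, 153, 152]
205 [115, 115, 114, 113, 115, 129, 142, 145, 157, 169, 172, 172, 172, 172, 172, 171, 172, 171, 169, 168, 168, 168, 170, 172, 172, 172, 172, 172, 171, 164, 150, 139, 144, 161, 172, 173, 172, 172, 173, 173, 173, 173, 173, 174, 173, 173, 173, 173, 173, 174, 173, 166, 150, 140, 150, 166, 174, 175, 175, 175, 175, 174, 174, 173, 174, 174, 174, 175, 175, 170, 156, 145, 152, 162, 169, 174, 176, 176, 175, 175, 176, 177, 176, 176, 176, 173, 161, 143, 138, 148, 165, 176, 177, 177, 176, 176, 177, 177, 177, 176, 175, 166, 154, 155, 168, 176, 178, 177, 177, 177, 177, 174, 161, 150, 154, 155, 149, 148, 148, 149]
```

```bash
python3 - <<'E'
from h import *
im=cv2.imread("pics/top_0.png");W=cloud("top",np.load("pics/top_0.npy"))
g=im.astype(float).mean(2)
yaw=np.radians(1.3)
D=[90,23,-36,-87,-130]
for v0,u0s in((200,(216,238,256,273,286)),):
  for u0,d in zip(u0s,D):
    prof=g[190:207]
    # min over rows w/ subpixel centroid of darkness, track slope
    us=[]
    for v in range(192,206):
        s=max(0,175)-g[v,u0-4:u0+6]; s=np.clip(s-5,0,None); us.append((u0-4+np.average(np.arange(10),weights=s)) )
    u=np.mean(us); y1=ray("top",u,199,.018);y0=ray("top",u,199,.006)
    # centre y of rack implied
    print(d,round(u,2),"top",y1[:2].round(4),"floor",y0[1].round(4),"centre_y implied",(y1[1]-d/1000-0.0*0).round(4),(y0[1]-d/1000).round(4))
# height-based: wall height columns averaged over rows following tilt
z=np.nan_to_num(W[...,2]);
print([int(1000*np.median(z[192:206,u])) for u in range(186,304)])
ps=[(u,ray("top",u,199,.018)[1].round(4)) for u in (188,191,215,217,238,256,273,287,299)];print(ps)
E
python3 -c "
from h import *
crop('top','0',184,306,178,216,6.5,'rk')"
```

```text
90 216.19 top [0.5688 0.155 ] floor 0.1577 centre_y implied 0.065 0.0677
23 237.86 top [0.5684 0.0887] floor 0.0908 centre_y implied 0.0657 0.0678
-36 256.6 top [0.5681 0.0313] floor 0.0329 centre_y implied 0.0673 0.0689
-87 272.8 top [ 0.5678 -0.0184] floor -0.0172 centre_y implied 0.0686 0.0698
-130 286.91 top [ 0.5675 -0.0617] floor -0.061 centre_y implied 0.0683 0.069
[-2, 0, 0, 0, -1, 17, 11, 6, 6, 5, 6, 5, 5, 6, 5, 5, 6, 4, 5, 4, 6, 5, 5, 4, 5, 5, 6, 5, 6, 17, 17, 6, 5, 4, 5, 5, 6, 5, 7, 5, 7, 4, 5, 5, 5, 4, 6, 5, 6, 5, 6, 17, 17, 6, 5, 4, 6, 5, 7, 6, 6, 5, 6, 5, 4, 6, 5, 7, 5, 5, 15, 17, 4, 5, 6, 7, 6, 6, 6, 5, 6, 5, 3, 6, 4, 6, 4, 16, 13, 7, 7, 4, 5, 4, 5, 5, 6, 4, 3, 7, 5, 17, 9, 5, 5, 7, 5, 6, 6, 5, 5, 5, 15, 18, 0, 0, 0, 0]
[(188, np.float64(0.2409)), (191, np.float64(0.2318)), (215, np.float64(0.1586)), (217, np.float64(0.1525)), (238, np.float64(0.0883)), (256, np.float64(0.0332)), (273, np.float64(-0.019)), (287, np.float64(-0.062)), (299, np.float64(-0.0989))]
```

View pics/rk.png

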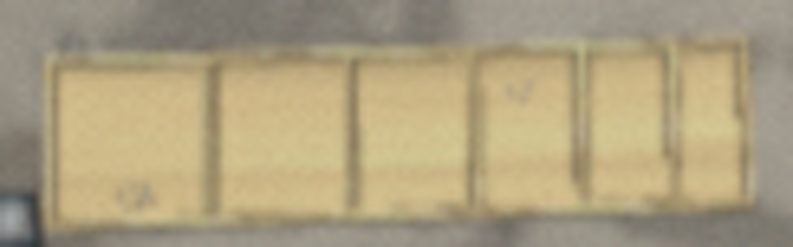

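Call:
arm_command:
  plan: [0,-0.08,0,0,-0.7,0,-0.16,0,0,-0.7,0,-0.24,0,0,-0.7,0,-0.32,0,0,-0.7,0,-0.4,0,0,-0.7,0,-0.44,0,0,-0.7,0,-0.44,0,0,-0.7]
  force: 50

```text
clock: 18.9
ee_pos: [0.4954, -0.2443, 0.188]
tool_rot: [-0.706, 0.708, 0.0, 0.001]
contact_force: [0.1, -0.0, -1.5]
grip_width: 0.35
```

```bash
python3 mv.py .5666,-.04,.185,1.3;python3 - <<'E'
from h import *
np.set_printoptions(precision=4,suppress=True)
o=shot("12");crop("scene","12",280,420,130,250,5,"s12b")
W=o["scene"][1]
for lo,hi in((.072,.088),(.052,.068)):
    m=(W[...,0]>.43)&(W[...,0]<.56)&(W[...,1]>-.32)&(W[...,1]<-.18)&(W[...,2]>lo)&(W[...,2]<hi)
    q=W[m];print(len(q),np.median(q,0),q.min(0),q.max(0))
E
```

```text
t18.90 pos [ 0.4954 -0.2443  0.188 ] jaw -0.07 w 30.8 F [ 0.1 -0.  -1.5] q6 -0.67
(0.5666, -0.04, 0.185, 1.3) -> [0.3548 0.0138 1.022 ] turn -0.0305
95 [ 0.4897 -0.2416  0.0778] [ 0.4685 -0.2677  0.0721] [ 0.5182 -0.2202  0.0846]
187 [ 0.4799 -0.2373  0.0596] [ 0.4585 -0.2757  0.052 ] [ 0.5188 -0.2105  0.0679]
```

View pics/s12b.png

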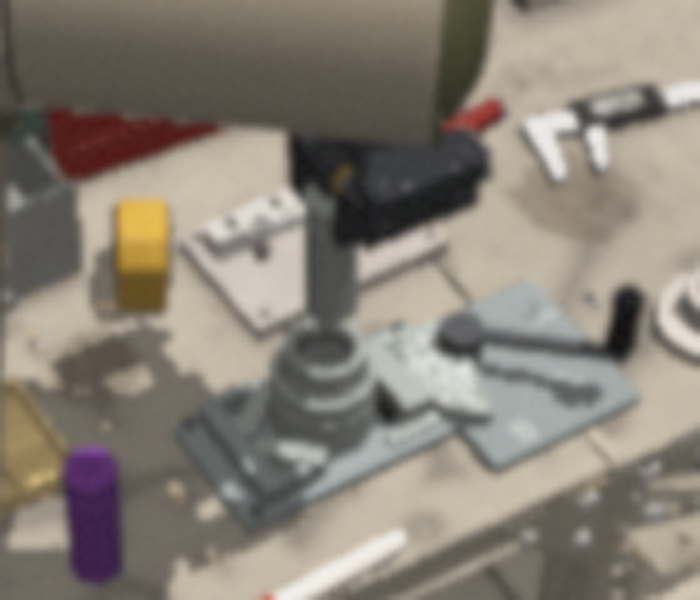

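Call:
arm_command:
  plan: [0.05,0,0.15,-0.03,-0.7,0.12,0,0.35,-0.03,-0.7,0.2,0,0.55,-0.03,-0.7,0.28,0,0.75,-0.03,-0.7,0.355,0,0.9,-0.03,-0.7,0.355,0,1.0,-0.03,-0.7,0.355,0,1.0,-0.03,-0.7,0.355,0,1.0,-0.03,-0.7]
  force: 50

```text
clock: 19.8
ee_pos: [0.5661, -0.0442, 0.1861]
tool_rot: [0.707, -0.707, -0.008, 0.009]
contact_force: [0.4, -1.2, -2.5]
grip_width: 0.348
```

```bash
python3 mv.py .5666,-.04,.11,1.3 .5666,-.04,.084,1.3;python3 - <<'E'
from h import *
np.set_printoptions(precision=4,suppress=True)
o=shot("13");crop("scene","13",180,340,130,270,5,"s13b")
from scipy.optimize import least_squares
c=get_obs()["ee_pos"];W=o["scene"][1]
m=(np.hypot(W[...,0]-c[0],W[...,1]-c[1])<.03)&(W[...,2]>c[2]-.07)&(W[...,2]<c[2]-.005)
q=W[m];f=lambda p:np.hypot(q[:,0]-p[0],q[:,1]-p[1])-.016
r=least_squares(f,c[:2]+[.002,.002],loss="soft_l1",f_scale=.002);print(len(q),r.x,r.x-c[:2],q[:,2].min())
E
python3 mv.py .5666,-.04,.11,1.3 .5666,-.04,.084,1.3
```

```text
t19.80 pos [ 0.5661 -0.0442  0.1861] jaw 1.31 w 30.7 F [ 0.4 -1.2 -2.5] q6 -0.31
(0.5666, -0.04, 0.11, 1.3) -> [0.0034 0.3804 0.021 ] turn 0.0002
(0.5666, -0.04, 0.084, 1.3) -> [0.0036 0.5104 0.021 ] turn 0.0002
155 [ 0.5639 -0.0455] [-0.0023 -0.0004] 0.11671063096340546
t19.90 pos [ 0.5662 -0.0451  0.1864] jaw 1.21 w 30.8 F [-0.3 -0.9 -1.9] q6 -0.31
(0.5666, -0.04, 0.11, 1.3) -> [0.003  0.3819 0.0253] turn -0.0019
(0.5666, -0.04, 0.084, 1.3) -> [0.003  0.5119 0.0253] turn -0.0019
```

View pics/s13b.png

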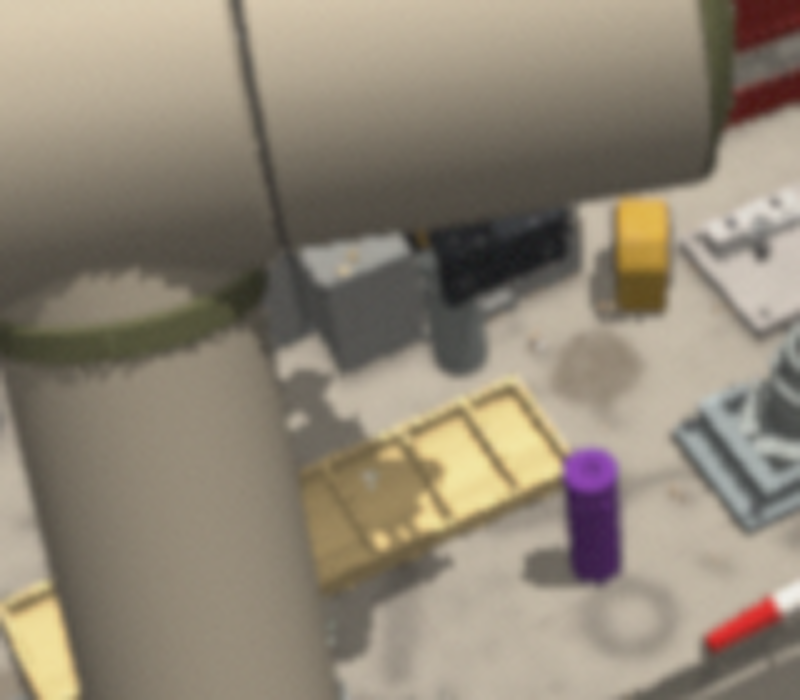

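Run:
```python
from h import *
D=np.array([165,90,23,-36,-87,-130,-165])/1000
for n in("top","scene"):
    W=cloud(n,np.load(f"pics/{n}_0.npy"));
    m=(W[...,0]>.545)&(W[...,0]<.60)&(W[...,1]>-.12)&(W[...,1]<.25)&(W[...,2]>.013)&(W[...,2]<.026)
    q=W[m];s=q[:,1]+(q[:,0]-.572)*-.0236
    res=[]
    for c0 in np.arange(.055,.08,.0005):
        e=np.min(abs(s[:,None]-(c0+D)),1);res.append(((e<.004).mean(),-np.mean(np.minimum(e,.006)),c0))
    print(n,len(q),max(res,key=lambda r:r[1]))
    for d in D:
        k=abs(s-(.068+d))<.008;print(d,k.sum(),np.median(s[k])-d,end="; ")
    print()
    m=(W[...,0]>.5)&(W[...,0]<.65)&(W[...,1]>-.05)&(W[...,1]<.2)&(W[...,2]>.013)&(W[...,2]<.026)
    q=W[m];t=q[:,0]+.0236*(q[:,1]-.067);h,b=np.histogram(t,bins=np.arange(.51,.63,.003));print(list(zip(b.round(3),h)))
```

```text
top 198 (np.float64(0.9545454545454546), np.float64(-0.0014933199530080792), np.float64(0.0675))
0.165 19 0.06668786039148003; 0.09 31 0.06760491104066205; 0.023 34 0.06693498766103839; -0.036 28 0.06639767310218564; -0.087 26 0.06785878207641395; -0.13 23 0.06786726073110358; -0.165 28 0.06661174996508476; 
[(np.float64(0.51), np.int64(0)), (np.float64(0.513), np.int64(0)), (np.float64(0.516), np.int64(0)), (np.float64(0.519), np.int64(0)), (np.float64(0.522), np.int64(0)), (np.float64(0.525), np.int64(0)), (np.float64(0.528), np.int64(53)), (np.float64(0.531), np.int64(61)), (np.float64(0.534), np.int64(6)), (np.float64(0.537), np.int64(9)), (np.float64(0.54), np.int64(7)), (np.float64(0.543), np.int64(6)), (np.float64(0.546), np.int64(8)), (np.float64(0.549), np.int64(7)), (np.float64(0.552), np.int64(4)), (np.float64(0.555), np.int64(9)), (np.float64(0.558), np.int64(6)), (np.float64(0.561), np.int64(6)), (np.float64(0.564), np.int64(9)), (np.float64(0.567), np.int64(7)), (np.float64(0.57), np.int64(8)), (np.float64(0.573), np.int64(7)), (np.float64(0.576), np.int64(8)), (np.floa
[... 1476 characters left out ...]
564), np.int64(6)), (np.float64(0.567), np.int64(4)), (np.float64(0.57), np.int64(4)), (np.float64(0.573), np.int64(4)), (np.float64(0.576), np.int64(8)), (np.float64(0.579), np.int64(4)), (np.float64(0.582), np.int64(4)), (np.float64(0.585), np.int64(5)), (np.float64(0.588), np.int64(3)), (np.float64(0.591), np.int64(6)), (np.float64(0.594), np.int64(7)), (np.float64(0.597), np.int64(5)), (np.float64(0.6), np.int64(15)), (np.float64(0.603), np.int64(85)), (np.float64(0.606), np.int64(46)), (np.float64(0.609), np.int64(11)), (np.float64(0.612), np.int64(0)), (np.float64(0.615), np.int64(0)), (np.float64(0.618), np.int64(0)), (np.float64(0.621), np.int64(0)), (np.float64(0.624), np.int64(0))]
```

Call:
arm_command:
  plan: [0,0.1,0.028,0,-0.7,0,0.25,0.028,0,-0.7,0,0.38,0.028,0,-0.7,0,0.45,0.028,0,-0.7,0,0.49,0.028,0,-0.7,0,0.505,0.028,0,-0.7,0,0.505,0.028,0,-0.7,0,0.505,0.028,0,-0.7]
  force: 50

```text
clock: 20.7
ee_pos: [0.5666, -0.0388, 0.0866]
tool_rot: [-0.707, 0.707, 0.008, -0.007]
contact_force: [0.4, 0.8, -1.4]
grip_width: 0.349
```

```bash
python3 mv.py .5666,-.0395,.0815,1.3
```

```text
t20.70 pos [ 0.5666 -0.0388  0.0866] jaw 1.26 w 30.7 F [ 0.4  0.8 -1.4] q6 -0.3
(0.5666, -0.0395, 0.0815, 1.3) -> [-0.0002  0.0253 -0.0033] turn -0.0008
```

Call:
arm_command:
  plan: [0,0.01,-0.002,0,-0.7,0,0.018,-0.002,0,-0.7,0,0.022,-0.002,0,-0.7,0,0.022,-0.002,0,-0.7]
  force: 50

```text
clock: 21.1
ee_pos: [0.5663, -0.039, 0.0816]
tool_rot: [-0.707, 0.707, 0.008, -0.008]
contact_force: [0.1, -1.3, -0.4]
grip_width: 0.347
```

```bash
python3 mv.py .5666,-.0395,.0815,1.3
```

```text
t21.10 pos [ 0.5663 -0.039   0.0816] jaw 1.28 w 30.5 F [ 0.1 -1.3 -0.4] q6 -0.3
(0.5666, -0.0395, 0.0815, 1.3) -> [ 0.0013  0.0003 -0.0026] turn -0.0005
```

Call:
arm_command:
  plan: [0,0.006,0,0,-0.7,0,0.006,0,0,-0.7]
  force: 50

```text
clock: 21.3
ee_pos: [0.5666, -0.0393, 0.0814]
tool_rot: [-0.707, 0.707, 0.008, -0.007]
contact_force: [-3.5, -1.1, 8.7]
grip_width: 0.349
```

Standing. Open and rise.

Call:
arm_command:
  plan: [0,0,0,0,0,0,0,0,0,0.2,0,0,0,0,0.2,0,0,0,0,0.2,0,-0.25,0,0,0.3,0,-0.5,0,0,0.3,0,-0.6,0,0,0.3]

```text
clock: 22.0
ee_pos: [0.5674, -0.0391, 0.2047]
tool_rot: [-0.706, 0.708, 0.01, -0.006]
contact_force: [0.0, -0.4, -1.3]
grip_width: 0.648
```

```bash
python3 mv.py .495,-.244,.19,0
```

```text
t22.00 pos [ 0.5674 -0.0391  0.2047] jaw 1.28 w 57.0 F [ 0.  -0.4 -1.3] q6 -0.3
(0.495, -0.244, 0.19, 0.0) -> [-0.3852  0.0729 -1.0159] turn 0.0285
```

Call:
arm_command:
  plan: [-0.1,0,-0.25,0.03,0.3,-0.2,0,-0.5,0.03,0.3,-0.3,0,-0.75,0.03,0.3,-0.38,0.05,-1.0,0.03,0.3,-0.38,0.05,-1.0,0.03,0.3,-0.38,0.05,-1.0,0.03,0.3,-0.38,0.05,-1.0,0.03,0.3]

```text
clock: 22.7
ee_pos: [0.495, -0.2395, 0.1902]
tool_rot: [0.707, -0.707, 0.0, -0.0]
contact_force: [-0.4, 0.5, -0.2]
grip_width: 0.649
```

```bash
python3 - <<'E'
from h import *
np.set_printoptions(precision=4,suppress=True)
o=shot("14");crop("scene","14",180,400,130,270,3.6,"s14b")
for n in o:
  W=o[n][1]
  for lab,lo,hi,b in(("48",.074,.088,(.43,.56,-.32,-.18)),("32",.088,.104,(.53,.62,-.1,.25)),("small",.082,.1,(.4,.5,.08,.16))):
    m=(W[...,0]>b[0])&(W[...,0]<b[1])&(W[...,1]>b[2])&(W[...,1]<b[3])&(W[...,2]>lo)&(W[...,2]<hi)
    q=W[m];print(n,lab,len(q),np.median(q,0) if len(q) else"")
E
python3 mv.py .495,-.244,.0625,0
```

```text
scene 48 96 [ 0.4905 -0.2435  0.0788]
scene 32 0 
scene small 0 
top 48 0 
top 32 94 [ 0.5657 -0.0422  0.0955]
top small 56 [0.4372 0.115  0.0893]
t22.80 pos [ 0.4953 -0.239   0.1904] jaw 0.04 w 57.5 F [-0.3 -0.1 -0.3] q6 -0.67
(0.495, -0.244, 0.0625, 0.0) -> [-0.0018  0.6395 -0.0252] turn 0.0009
```

View pics/s14b.png

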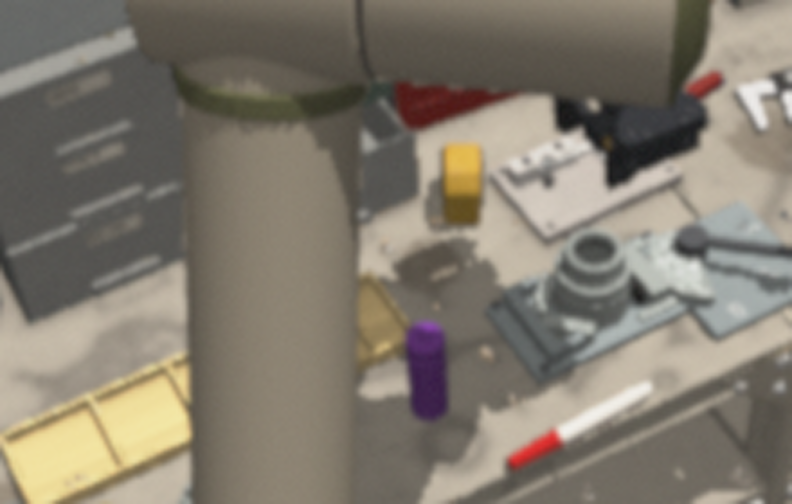

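Call:
arm_command:
  plan: [0,0.1,-0.025,0,0.6,0,0.25,-0.025,0,0.6,0,0.4,-0.025,0,0.6,0,0.52,-0.025,0,0.6,0,0.6,-0.025,0,0.6,0,0.64,-0.025,0,0.6,0,0.64,-0.025,0,0.6,0,0.64,-0.025,0,0.6]

```text
clock: 23.6
ee_pos: [0.4953, -0.2453, 0.063]
tool_rot: [-0.707, 0.707, 0.0, 0.001]
contact_force: [0.1, 0.2, -0.0]
grip_width: 0.798
```

```bash
python3 mv.py .495,-.244,.0625,0
```

```text
t23.60 pos [ 0.4953 -0.2453  0.063 ] jaw -0.03 w 70.2 F [ 0.1  0.2 -0. ] q6 -0.67
(0.495, -0.244, 0.0625, 0.0) -> [-0.0014  0.0023  0.0064] turn -0.0006
```

Call:
arm_command:
  plan: [0,0,0,0,0,0,0,0,0,-0.2,0,0,0,0,-0.2,0,0,0,0,-0.2,0,0,0,0,-0.2,0,0,0,0,-0.2,0,0,0,0,-0.2]
  force: 60

```text
clock: 24.3
ee_pos: [0.4954, -0.2458, 0.0628]
tool_rot: [-0.707, 0.707, 0.0, 0.001]
contact_force: [3.8, 1.5, 6.2]
grip_width: 0.538
```

```bash
python3 mv.py
```

```text
t24.30 pos [ 0.4954 -0.2458  0.0628] jaw -0.08 w 47.4 F [3.8 1.5 6.2] q6 -0.67
```

Pull up slowly.

Call:
arm_command:
  plan: [0,-0.02,0,0,-0.2,0,-0.05,0,0,-0.2,0,-0.08,0,0,-0.2,0,-0.12,0,0,-0.2,0,-0.16,0,0,-0.2,0,-0.2,0,0,-0.2,0,-0.24,0,0,-0.2,0,-0.28,0,0,-0.2,0,-0.34,0,0,-0.2,0,-0.4,0,0,-0.2,0,-0.45,0,0,-0.2,0,-0.5,0,0,-0.2,0,-0.5,0,0,-0.2]
  force: 60

```text
clock: 25.6
ee_pos: [0.4951, -0.2459, 0.1638]
tool_rot: [-0.706, 0.708, 0.0, 0.001]
contact_force: [-0.3, -0.4, -3.5]
grip_width: 0.538
```

```bash
python3 - <<'E'
from h import *
np.set_printoptions(precision=4,suppress=True)
o=shot("15");crop("scene","15",280,420,110,250,4,"s15b")
from scipy.optimize import least_squares
c=get_obs()["ee_pos"];W=o["scene"][1]
m=(np.hypot(W[...,0]-c[0],W[...,1]-c[1])<.04)&(W[...,2]>c[2]-.049)&(W[...,2]<c[2]-.004)
q=W[m];f=lambda p:np.hypot(q[:,0]-p[0],q[:,1]-p[1])-.024
r=least_squares(f,c[:2]+[.002,.002],loss="soft_l1",f_scale=.002);print(len(q),r.x,r.x-c[:2],q[:,2].min())
E
python3 mv.py .564,.062,.18,1.3
```

```text
178 [ 0.4931 -0.2449] [-0.0015  0.0006] 0.11316504568835009
t25.70 pos [ 0.4946 -0.2455  0.1621] jaw -0.08 w 47.5 F [-0.2  0.6 -3.5] q6 -0.67
(0.564, 0.062, 0.18, 1.3) -> [ 0.345  -0.0896  1.5381] turn -0.0306
```

View pics/s15b.png

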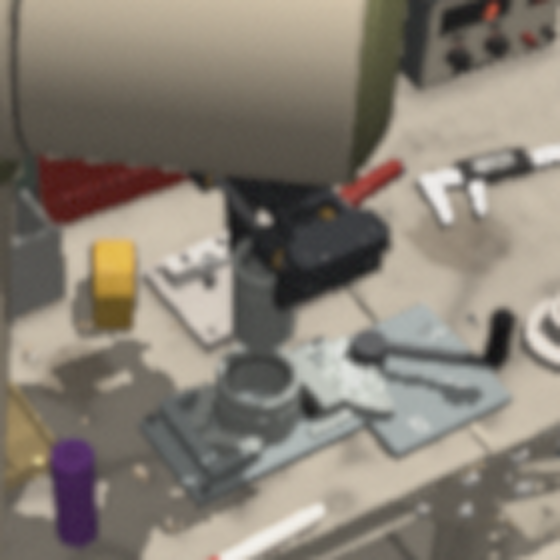

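Call:
arm_command:
  plan: [0.02,-0.1,0.1,-0.03,-0.2,0.08,-0.1,0.3,-0.03,-0.2,0.15,-0.1,0.5,-0.03,-0.2,0.22,-0.1,0.7,-0.03,-0.2,0.29,-0.1,0.85,-0.03,-0.2,0.345,-0.1,1.0,-0.03,-0.2,0.345,-0.1,1.0,-0.03,-0.2,0.345,-0.1,1.0,-0.03,-0.2]
  force: 60

```text
clock: 26.5
ee_pos: [0.5637, -0.0453, 0.1814]
tool_rot: [0.707, -0.707, -0.008, 0.009]
contact_force: [0.1, -0.3, -3.1]
grip_width: 0.536
```

Call:
arm_command:
  plan: [0,0,0.2,0,-0.2,0,0,0.4,0,-0.2,0,0,0.53,0,-0.2,0,0,0.53,0,-0.2,0,0,0.53,0,-0.2]
  force: 60

```text
clock: 27.0
ee_pos: [0.5615, 0.0594, 0.1819]
tool_rot: [-0.707, 0.707, 0.008, -0.008]
contact_force: [-0.7, -0.7, -3.5]
grip_width: 0.538
```

```bash
python3 mv.py .564,.0612,.07,1.3 .564,.0612,.0588,1.3
```

```text
t27.00 pos [0.5615 0.0594 0.1819] jaw 1.26 w 47.3 F [-0.7 -0.7 -3.5] q6 -0.13
(0.564, 0.0612, 0.07, 1.3) -> [0.0131 0.5596 0.0091] turn -0.0009
(0.564, 0.0612, 0.0588, 1.3) -> [0.0132 0.6156 0.0091] turn -0.0009
```

Call:
arm_command:
  plan: [0.01,0.1,0.009,0,-0.2,0.01,0.25,0.009,0,-0.2,0.01,0.4,0.009,0,-0.2,0.01,0.5,0.009,0,-0.2,0.01,0.57,0.009,0,-0.2,0.01,0.6,0.009,0,-0.2,0.01,0.605,0.009,0,-0.2,0.01,0.605,0.009,0,-0.2]
  force: 60

```text
clock: 27.8
ee_pos: [0.564, 0.0614, 0.0617]
tool_rot: [-0.707, 0.707, 0.008, -0.007]
contact_force: [0.7, 0.1, -2.2]
grip_width: 0.543
```

```bash
python3 mv.py .564,.0612,.0588,1.3
```

```text
t27.80 pos [0.564  0.0614 0.0617] jaw 1.22 w 47.8 F [ 0.7  0.1 -2.2] q6 -0.12
(0.564, 0.0612, 0.0588, 1.3) -> [ 0.0001  0.0145 -0.001 ] turn -0.0018
```

Call:
arm_command:
  plan: [0,0.01,0,0,-0.2,0,0.017,0,0,-0.2,0,0.017,0,0,-0.2]
  force: 60

```text
clock: 28.1
ee_pos: [0.564, 0.062, 0.0588]
tool_rot: [-0.707, 0.707, 0.009, -0.007]
contact_force: [-1.3, -0.6, 3.3]
grip_width: 0.537
```

Call:
arm_command:
  plan: [0,0,0,0,0.3,0,0,0,0,0.4,0,0,0,0,0.4,0,0,0,0,0.4,0,-0.25,0,0,0.4,0,-0.5,0,0,0.4,0,-0.65,0,0,0.4]

```text
clock: 28.8
ee_pos: [0.5642, 0.0622, 0.1914]
tool_rot: [-0.707, 0.707, 0.009, -0.006]
contact_force: [-0.3, -0.2, -1.0]
grip_width: 0.702
```

```bash
python3 mv.py .428,-.4125,.19,-25
```

```text
t28.80 pos [0.5642 0.0622 0.1914] jaw 1.28 w 61.8 F [-0.3 -0.2 -1. ] q6 -0.12
(0.428, -0.4125, 0.19, -25.0) -> [-0.734   0.0051 -2.3575] turn 0.584
```

Call:
arm_command:
  plan: [-0.08,0,-0.25,0,0.3,-0.16,0,-0.5,0,0.3,-0.23,0,-0.75,0,0.3,-0.31,0,-1.0,0,0.3,-0.31,0,-1.0,0,0.3]

```text
clock: 29.3
ee_pos: [0.5049, -0.1432, 0.1877]
tool_rot: [-0.707, 0.707, 0.006, -0.006]
contact_force: [-0.2, 0.7, 0.1]
grip_width: 0.648
```

Call:
arm_command:
  plan: [-0.08,0,-0.25,0.15,0.3,-0.16,0,-0.5,0.3,0.3,-0.23,0,-0.75,0.45,0.3,-0.31,0,-1.0,0.58,0.3,-0.31,0,-1.0,0.58,0.3,-0.31,0,-1.0,0.58,0.3]

```text
clock: 29.9
ee_pos: [0.4482, -0.3412, 0.1873]
tool_rot: [0.691, -0.69, 0.152, -0.152]
contact_force: [0.7, -0.3, 0.5]
grip_width: 0.649
```

```bash
python3 mv.py .428,-.4125,.19,-25  .428,-.4125,.068,-25;python3 - <<'E'
from h import *
np.set_printoptions(precision=4,suppress=True)
o=shot("16");crop("top","16",180,440,170,270,3,"t16b")
W=o["top"][1]
for lab,lo,hi,b in(("64",.052,.068,(.43,.56,-.32,-.18)),("32",.088,.104,(.53,.62,-.1,.25)),("48",.068,.084,(.53,.62,.0,.15)),("small",.082,.1,(.4,.5,.08,.16)),("knob",.09,.115,(.38,.53,-.47,-.35))):
    m=(W[...,0]>b[0])&(W[...,0]<b[1])&(W[...,1]>b[2])&(W[...,1]<b[3])&(W[...,2]>lo)&(W[...,2]<hi)
    q=W[m];print(lab,len(q),np.median(q,0) if len(q) else"",q.mean(0))
E
```

```text
t29.90 pos [ 0.4482 -0.3412  0.1873] jaw -24.88 w 57.2 F [ 0.7 -0.3  0.5] q6 -0.43
(0.428, -0.4125, 0.19, -25.0) -> [ 0.0584 -0.0136 -0.3661] turn 0.0026
(0.428, -0.4125, 0.068, -25.0) -> [ 0.0588  0.5964 -0.3664] turn 0.0026
64 142 [ 0.4949 -0.2464  0.0617] [ 0.4951 -0.2454  0.0607]
32 92 [ 0.5658 -0.0423  0.0959] [ 0.5657 -0.0422  0.0959]
48 105 [0.5636 0.0629 0.0755] [0.5635 0.0625 0.0753]
small 54 [0.4371 0.1157 0.0889] [0.438  0.1154 0.0892]
knob 0  [nan nan nan]<stdin>:7: RuntimeWarning: Mean of empty slice.
  ret = um.true_divide(
```

View pics/t16b.png

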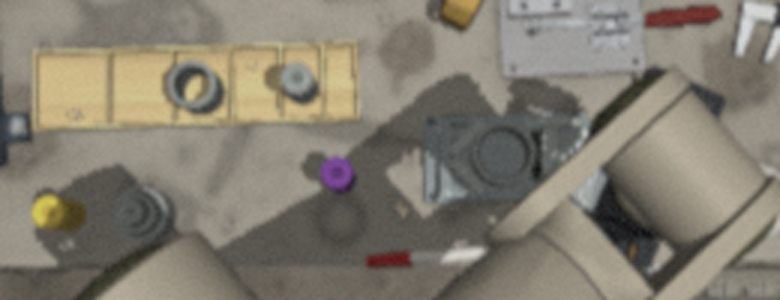

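Call:
arm_command:
  plan: [0.03,0,-0.2,0,0.2,0.058,0,-0.366,0,0,0.058,0,-0.366,0,0,0.058,0.15,-0.366,0,0,0.058,0.35,-0.366,0,0,0.058,0.5,-0.366,0,0,0.058,0.59,-0.366,0,0,0.058,0.59,-0.366,0,-0.4,0.058,0.59,-0.366,0,-0.9,0.058,0.59,-0.366,0,-0.9,0.058,0.59,-0.366,0,-0.9,0.058,0.59,-0.366,0,-0.9]
  force: 15

```text
clock: 31.2
ee_pos: [0.4289, -0.4118, 0.0711]
tool_rot: [-0.69, 0.691, -0.151, 0.153]
contact_force: [2.1, 3.5, 6.4]
grip_width: 0.209
```

Run:
```python
from mv import *
o,_=R(); k=o["ee_pos"][:2];r=.095
piv=np.array([.4948,-.3435]);d=k-piv;th0=np.arctan2(-d[0],-d[1])+.018;print("th",th0,np.hypot(*d))
T=[]
for th in np.linspace(th0,-.02,11)[1:]:
    a=th-.018
    T.append((piv[0]-r*np.sin(a),piv[1]-r*np.cos(a),.068))
to(*[tuple(np.round(t,4)) for t in T])
```

```text
th 0.7856131131225033 0.09495399620917473
t31.20 pos [ 0.4289 -0.4118  0.0711] jaw -24.82 w 18.4 F [2.1 3.5 6.4] q6 -0.53
(np.float64(0.4345), np.float64(-0.4169), np.float64(0.068)) -> [ 0.0362  0.0157 -0.0112] turn 0
(np.float64(0.4407), np.float64(-0.4216), np.float64(0.068)) -> [ 0.0742  0.0158 -0.0195] turn 0
(np.float64(0.4471), np.float64(-0.4257), np.float64(0.068)) -> [ 0.1118  0.0159 -0.0247] turn 0
(np.float64(0.4539), np.float64(-0.4292), np.float64(0.068)) -> [ 0.1501  0.016  -0.0263] turn 0
(np.float64(0.4609), np.float64(-0.4322), np.float64(0.068)) -> [ 0.1881  0.016  -0.0252] turn 0
(np.float64(0.4682), np.float64(-0.4347), np.float64(0.068)) -> [ 0.2265  0.0161 -0.0213] turn 0
(np.float64(0.4756), np.float64(-0.4365), np.float64(0.068)) -> [ 0.2639  0.0162 -0.0139] turn 0
(np.float64(0.4831), np.float64(-0.4378), np.float64(0.068)) -> [ 0.3006  0.0163 -0.0041] turn 0
(np.float64(0.4908), np.float64(-0.4384), np.float64(0.068)) -> [0.3368 0.0163 0.0094] turn 0
(np.float64(0.4984), np.float64(-0.4384), np.float64(0.068)) -> [0.3713 0.0164 0.0253] turn 0
```

Call:
arm_command:
  plan: [0.036,0,-0.011,0,-0.9,0.074,0,-0.02,0,-0.9,0.112,0,-0.025,0,-0.9,0.15,0,-0.026,0,-0.9,0.188,0,-0.025,0,-0.9,0.226,0,-0.021,0,-0.9,0.264,0,-0.014,0,-0.9,0.3,0,-0.004,0,-0.9,0.337,0,0.009,0,-0.9,0.368,0,0.024,0,-0.9,0.368,0,0.024,0,-0.9,0.368,0,0.024,0,-0.9,0.368,0,0.024,0,0.1,0.368,0,0.024,0,0.1,0.368,0,0.024,0,0.1,0.368,-0.2,0.024,0,0.3,0.368,-0.4,0.024,0,0.5,0.368,-0.6,0.024,0,0.7,0.368,-0.6,0.024,0,1]
  force: 15

```text
clock: 33.1
ee_pos: [0.4984, -0.4395, 0.1957]
tool_rot: [-0.688, 0.693, -0.149, 0.155]
contact_force: [0.8, 0.7, 0.7]
grip_width: 0.821
```

```bash
python3 mv.py .495,-.2455,.19,0 .495,-.2455,.041,0
```

```text
t33.10 pos [ 0.4984 -0.4395  0.1957] jaw -24.81 w 72.3 F [0.8 0.7 0.7] q6 -0.47
(0.495, -0.2455, 0.19, 0.0) -> [-0.4227  0.0208  0.8735] turn -0.5513
(0.495, -0.2455, 0.041, 0.0) -> [-0.4296  0.7657  0.8767] turn -0.5513
```

Call:
arm_command:
  plan: [-0.1,0,0.22,-0.15,1,-0.2,0,0.44,-0.3,1,-0.3,0,0.66,-0.45,1,-0.424,0,0.875,-0.55,1,-0.424,0,0.875,-0.55,1,-0.424,0,0.875,-0.55,1,-0.424,0,0.875,-0.55,1]

```text
clock: 33.8
ee_pos: [0.4937, -0.2448, 0.1893]
tool_rot: [0.707, -0.707, 0.001, -0.001]
contact_force: [0.9, -1.1, 0.2]
grip_width: 0.999
```

```bash
python3 - <<'E'
from h import *
np.set_printoptions(precision=4,suppress=True)
o=shot("17");crop("scene","17",280,420,130,250,5,"s17b");crop("top","17",330,450,180,260,6,"t17b")
E
python3 mv.py .495,-.2455,.19,0 .495,-.2455,.040,0
```

```text
t33.90 pos [ 0.4936 -0.2451  0.1892] jaw -0.18 w 88.0 F [ 0.2 -1.2 -0.7] q6 -0.67
(0.495, -0.2455, 0.19, 0.0) -> [ 0.0071 -0.0039 -0.0021] turn -0.004
(0.495, -0.2455, 0.04, 0.0) -> [ 0.0075  0.7461 -0.0023] turn -0.004
```

View pics/s17b.png

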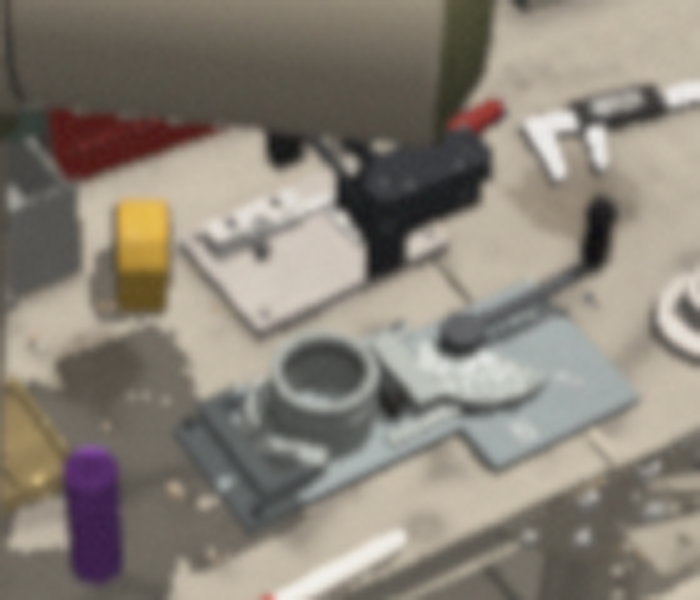

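View pics/t17b.png

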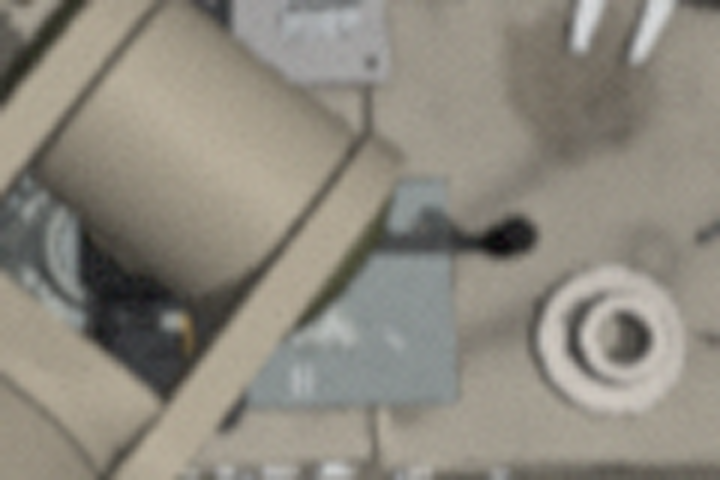

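Call:
arm_command:
  plan: [0.006,0.15,0,0,1,0.006,0.3,0,0,1,0.006,0.45,0,0,1,0.006,0.6,0,0,1,0.006,0.7,0,0,1,0.006,0.745,0,0,1,0.006,0.745,0,0,1,0.006,0.745,0,0,0.5,0.006,0.745,0,0,0.2,0.006,0.745,0,0,0.2,0.006,0.745,0,0,0.2,0.006,0.745,0,0,0.2,0.006,0.745,0,0,0.2]
  force: 40

```text
clock: 35.2
ee_pos: [0.4954, -0.2443, 0.0416]
tool_rot: [-0.707, 0.708, 0.0, 0.001]
contact_force: [0.9, 0.8, 6.8]
grip_width: 0.723
```

```bash
python3 mv.py .495,-.2455,.19,0
```

```text
t35.20 pos [ 0.4954 -0.2443  0.0416] jaw -0.08 w 63.6 F [0.9 0.8 6.8] q6 -0.67
(0.495, -0.2455, 0.19, 0.0) -> [-0.0005 -0.742  -0.007 ] turn -0.0018
```

Call:
arm_command:
  plan: [0,-0.1,0,0,0.2,0,-0.25,0,0,0.2,0,-0.45,0,0,0.2,0,-0.65,0.05,0,0.2,0.03,-0.74,0.2,-0.03,0.2,0.1,-0.74,0.4,-0.03,0.2,0.17,-0.74,0.6,-0.03,0.2,0.24,-0.74,0.8,-0.03,0.2,0.32,-0.74,1.0,-0.03,0.2,0.32,-0.74,1.0,-0.03,0.2,0.32,-0.74,1.0,-0.03,0.2]
  force: 40

```text
clock: 36.3
ee_pos: [0.5586, -0.0432, 0.188]
tool_rot: [0.707, -0.707, -0.008, 0.009]
contact_force: [0.9, -0.6, -3.7]
grip_width: 0.723
```

Call:
arm_command:
  plan: [0,0,0.2,0,0.2,0,0,0.4,0,0.2,0,0,0.6,0,0.2,0,0,0.8,0,0.2,0,0,1.0,0,0.2,0,0,1.0,0,0.2,0,0,1.0,0,0.2]
  force: 40

```text
clock: 37.0
ee_pos: [0.5544, 0.1553, 0.1883]
tool_rot: [-0.707, 0.707, 0.007, -0.008]
contact_force: [0.2, -0.1, -3.1]
grip_width: 0.719
```

```bash
python3 mv.py .5600,.195,.19,1.3 .5600,.195,.04,1.3
```

```text
t37.00 pos [0.5544 0.1553 0.1883] jaw 1.28 w 63.3 F [ 0.2 -0.1 -3.1] q6 0.05
(0.56, 0.195, 0.19, 1.3) -> [ 0.0325 -0.0086  0.1981] turn -0.0005
(0.56, 0.195, 0.04, 1.3) -> [0.0333 0.7414 0.1985] turn -0.0005
```

Call:
arm_command:
  plan: [0.03,0,0.1,0,0.2,0.03,0,0.197,0,0.2,0.03,0.1,0.197,0,0.2,0.03,0.25,0.197,0,0.2,0.03,0.4,0.197,0,0.2,0.03,0.55,0.197,0,0.2,0.03,0.65,0.197,0,0.2,0.03,0.72,0.197,0,0.2,0.03,0.735,0.197,0,0.2,0.03,0.735,0.197,0,0.2,0.03,0.735,0.197,0,0.2]
  force: 40

```text
clock: 38.1
ee_pos: [0.5619, 0.1929, 0.0445]
tool_rot: [-0.707, 0.707, 0.009, -0.005]
contact_force: [-2.0, -3.3, 16.0]
grip_width: 0.728
```

```bash
python3 mv.py .5600,.195,.0375,1.3
```

```text
t38.10 pos [0.5619 0.1929 0.0445] jaw 1.13 w 64.1 F [-2.  -3.3 16. ] q6 0.11
(0.56, 0.195, 0.0375, 1.3) -> [-0.0094  0.0347  0.0105] turn -0.0037
```

```bash
python3 - <<'E'
from h import *
np.set_printoptions(precision=4,suppress=True)
o=shot("18");crop("scene","18",120,320,140,300,4,"s18b");crop("top","18",160,300,160,260,5,"t18b")
E
python3 mv.py .5600,.195,.0375,1.3
```

```text
t38.20 pos [0.5619 0.1929 0.0445] jaw 1.13 w 64.4 F [-1.5 -2.4 15.4] q6 0.11
(0.56, 0.195, 0.0375, 1.3) -> [-0.0095  0.0348  0.0106] turn -0.0038
```

View pics/s18b.png

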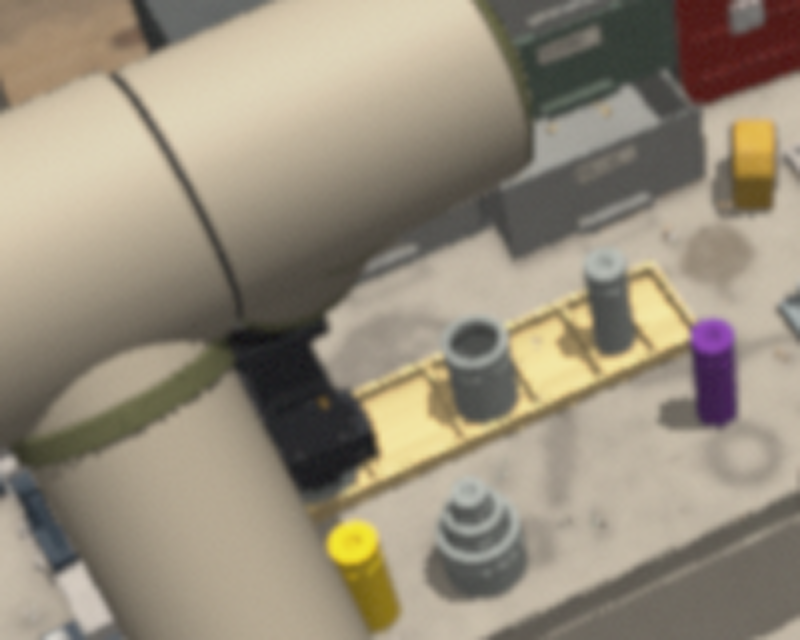

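View pics/t18b.png

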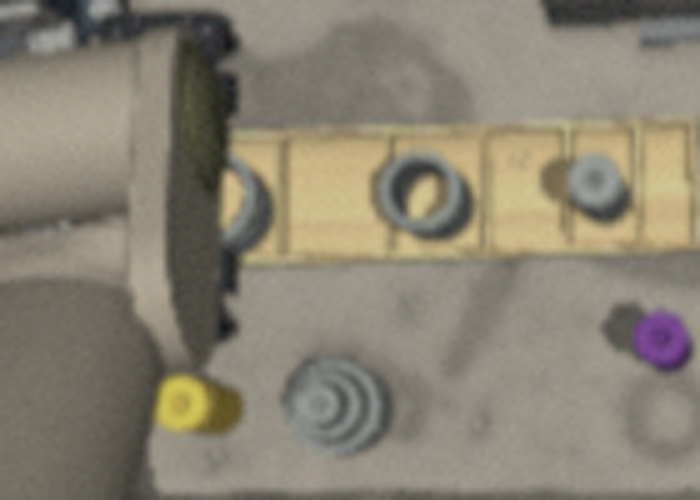

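Call:
arm_command:
  plan: [0,-0.04,0,0,0.2,0,-0.08,0,0,0.2,0,-0.12,0,0,0.2,0.02,-0.12,0.005,0,0.2,0.035,-0.12,0.01,0,0.2,0.035,-0.12,0.01,0,0.2,0.035,-0.12,0.01,0,0.2]
  force: 40

```text
clock: 38.9
ee_pos: [0.5665, 0.1977, 0.0652]
tool_rot: [-0.707, 0.707, 0.008, -0.008]
contact_force: [-0.8, 0.1, -4.6]
grip_width: 0.728
```

```bash
python3 mv.py .5675,.195,.0375,1.3;  python3 - <<'E'
from h import *
np.set_printoptions(precision=4,suppress=True)
o=shot("19");crop("scene","19",160,320,160,290,5,"s19b")
E
python3 mv.py .5675,.195,.0375,1.3
```

```text
t38.90 pos [0.5665 0.1977 0.0652] jaw 1.28 w 64.0 F [-0.8  0.1 -4.6] q6 0.12
(0.5675, 0.195, 0.0375, 1.3) -> [ 0.0046  0.1386 -0.0134] turn -0.0004
t39.00 pos [0.5665 0.1977 0.0654] jaw 1.28 w 64.5 F [-0.1  0.6 -4.4] q6 0.12
(0.5675, 0.195, 0.0375, 1.3) -> [ 0.005   0.1394 -0.0134] turn -0.0004
```

View pics/s19b.png

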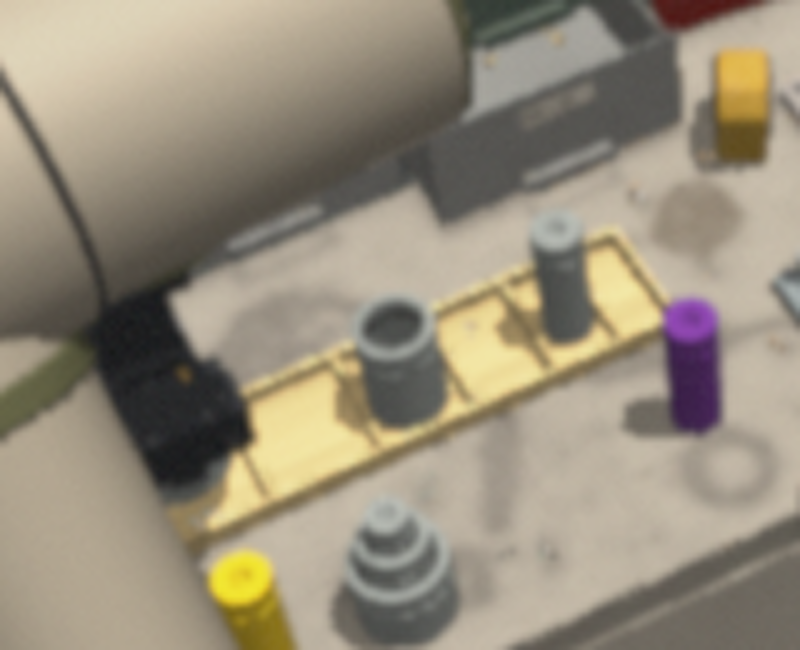

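Call:
arm_command:
  plan: [0.005,0,-0.013,0,0.2,0.005,0.04,-0.013,0,0.2,0.005,0.08,-0.013,0,0.2,0.005,0.1,-0.013,0,0.2,0.005,0.12,-0.013,0,0.2,0.005,0.12,-0.013,0,0.2]
  force: 40

```text
clock: 39.6
ee_pos: [0.5675, 0.195, 0.041]
tool_rot: [-0.707, 0.707, 0.007, -0.008]
contact_force: [0.4, 0.1, -4.2]
grip_width: 0.731
```

```bash
python3 mv.py .5675,.195,.0375,1.3
```

```text
t39.60 pos [0.5675 0.195  0.041 ] jaw 1.27 w 64.3 F [ 0.4  0.1 -4.2] q6 0.11
(0.5675, 0.195, 0.0375, 1.3) -> [ 0.0002  0.0175 -0.    ] turn -0.0006
```

Call:
arm_command:
  plan: [0,0.01,0,0,0.2,0,0.02,0,0,0.2,0,0.02,0,0,0.2]
  force: 40

```text
clock: 39.9
ee_pos: [0.5677, 0.195, 0.0376]
tool_rot: [-0.707, 0.707, 0.008, -0.008]
contact_force: [-0.9, 0.1, -3.5]
grip_width: 0.737
```

Call:
arm_command:
  plan: [0,0.008,0,0,0.2,0,0.012,0,0,0.2,0,0.012,0,0,0.2]
  force: 40

```text
clock: 40.2
ee_pos: [0.5678, 0.1951, 0.0371]
tool_rot: [0.707, -0.707, -0.008, 0.007]
contact_force: [-5.1, -0.8, 9.5]
grip_width: 0.731
```

Call:
arm_command:
  plan: [0,0,0,0,0.7,0,0,0,0,1,0,0,0,0,1,0,0,0,0,1,0,-0.2,0,0,1,0,-0.45,0,0,1,0,-0.7,0,0,1,0,-0.75,0,0,1]

```text
clock: 41.0
ee_pos: [0.5696, 0.1954, 0.1913]
tool_rot: [0.708, -0.707, -0.012, 0.004]
contact_force: [-0.4, 0.4, -0.3]
grip_width: 0.998
```

```bash
python3 mv.py .437,.116,.19,0;  python3 - <<'E'
from h import *
np.set_printoptions(precision=4,suppress=True)
o=shot("20");crop("scene","20",120,320,150,300,4,"s20b");crop("top","20",160,300,160,260,5,"t20b")
for n in o:
  W=o[n][1]
  for lab,lo,hi,b in(("small core",.082,.1,(.4,.5,.05,.16)),("small40",.062,.078,(.4,.5,.05,.16)),("64",.05,.062,(.53,.61,.15,.23))):
    m=(W[...,0]>b[0])&(W[...,0]<b[1])&(W[...,1]>b[2])&(W[...,1]<b[3])&(W[...,2]>lo)&(W[...,2]<hi)
    q=W[m];print(n,lab,len(q),np.median(q,0) if len(q) else"")
E
```

```text
t41.00 pos [0.5696 0.1954 0.1913] jaw 1.28 w 87.8 F [-0.4  0.4 -0.3] q6 0.11
(0.437, 0.116, 0.19, 0.0) -> [-0.6718 -0.0007 -0.382 ] turn 0.0285
scene small core 65 [0.4342 0.1173 0.0881]
scene small40 109 [0.4261 0.1212 0.0692]
scene 64 86 [0.5577 0.1787 0.0543]
top small core 57 [0.4372 0.1147 0.0888]
top small40 86 [0.4351 0.1121 0.0691]
top 64 134 [0.5611 0.1953 0.0552]
```

View pics/s20b.png

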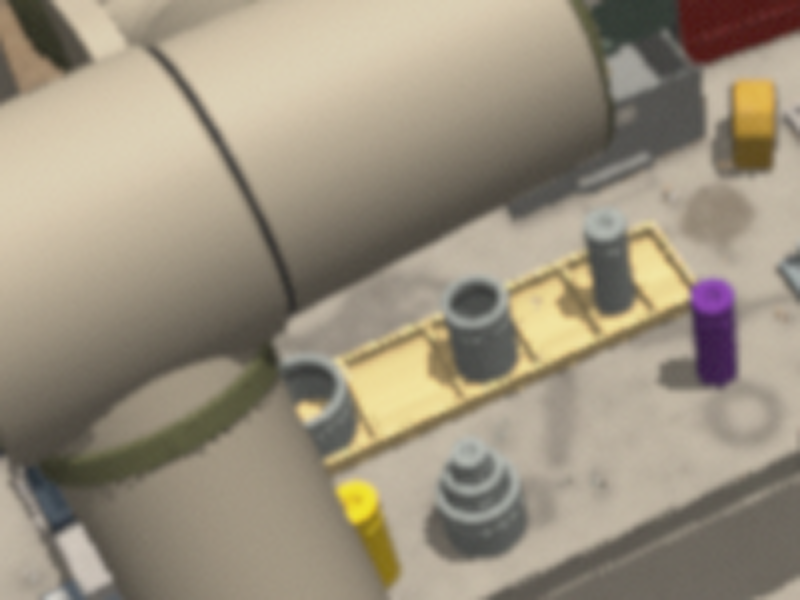

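View pics/t20b.png

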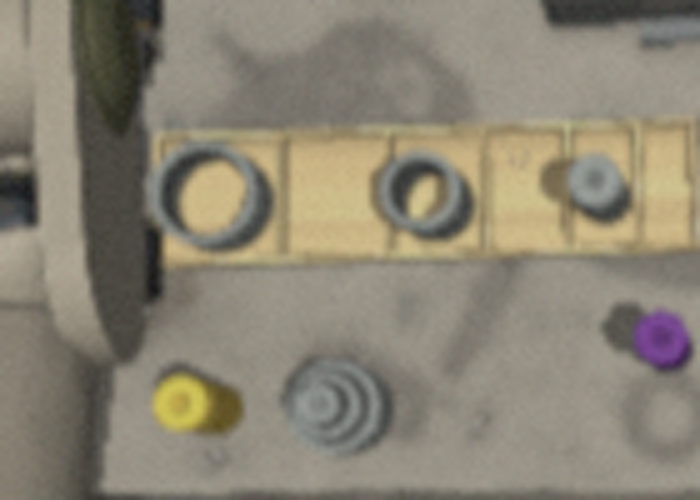

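Call:
arm_command:
  plan: [-0.2,0,-0.1,0.03,1,-0.4,0,-0.22,0.03,1,-0.6,0,-0.33,0.03,1,-0.67,0,-0.384,0.03,1,-0.67,0,-0.384,0.03,1,-0.67,0,-0.384,0.03,1]

```text
clock: 41.7
ee_pos: [0.4357, 0.1154, 0.1844]
tool_rot: [0.707, -0.707, 0.001, -0.0]
contact_force: [0.3, -0.0, -0.2]
grip_width: 0.998
```

```bash
python3 - <<'E'
from h import *
np.set_printoptions(precision=4,suppress=True)
W=cloud("top",np.load("pics/top_20.npy"))
m=(np.hypot(W[...,0]-.5675,W[...,1]-.195)<.04)&(W[...,2]>.045)
q=W[m];A=np.c_[q[:,:2]-q[:,:2].mean(0),np.ones(len(q))];s=np.linalg.lstsq(A,q[:,2],rcond=None)[0];print("rim",len(q),q.mean(0),s,(q.min(0)+q.max(0))/2)
E
python3 mv.py .437,.1155,.12,0 .437,.1155,.031,0
```

```text
rim 1428 [0.5628 0.1942 0.4223] [0.0205 0.1815 0.4223] [0.5664 0.1949 0.2652]
t41.70 pos [0.4357 0.1154 0.1844] jaw -0.11 w 87.8 F [ 0.3 -0.  -0.2] q6 -0.0
(0.437, 0.1155, 0.12, 0.0) -> [0.0069 0.3221 0.0007] turn -0.0025
(0.437, 0.1155, 0.031, 0.0) -> [0.0075 0.7671 0.0006] turn -0.0025
```

Call:
arm_command:
  plan: [0.005,0.15,0,0,1,0.005,0.3,0,0,1,0.005,0.45,0,0,1,0.005,0.6,0,0,1,0.005,0.7,0,0,1,0.005,0.77,0,0,1,0.005,0.77,0,0,1,0.005,0.77,0,0,0.6,0.005,0.77,0,0,0.2,0.005,0.77,0,0,0,0.005,0.77,0,0,0,0.005,0.77,0,0,0,0.005,0.77,0,0,0,0.005,0.77,0,0,0]
  force: 50

```text
clock: 43.1
ee_pos: [0.4373, 0.1153, 0.0319]
tool_rot: [0.707, -0.707, -0.0, -0.001]
contact_force: [2.9, 1.0, 5.5]
grip_width: 0.637
```

```bash
python3 - <<'E'
from h import *
np.set_printoptions(precision=4,suppress=True)
W=shot("21")["top"][1]
m=(np.hypot(W[...,0]-.5675,W[...,1]-.195)<.04)&(W[...,2]>.045)&(W[...,2]<.07)
q=W[m];A=np.c_[q[:,:2]-q[:,:2].mean(0),np.ones(len(q))];s=np.linalg.lstsq(A,q[:,2],rcond=None)[0];print("rim",len(q),q.mean(0),s,(q.min(0)+q.max(0))/2)
crop("top","21",160,300,160,260,5,"t21b")
E
python3 mv.py
```

```text
rim 169 [0.5655 0.1945 0.054 ] [-0.0059 -0.0226  0.054 ] [0.5656 0.1939 0.0551]
t43.20 pos [0.4373 0.1153 0.0319] jaw -0.08 w 55.5 F [2.7 1.6 5.1] q6 -0.0
```

View pics/t21b.png

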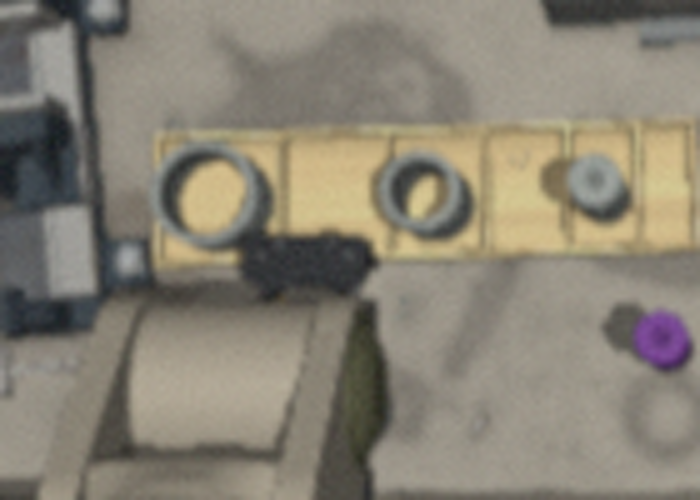

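Call:
arm_command:
  plan: [0,-0.1,0,0,0,0,-0.25,0,0,0,0,-0.45,0,0,0,0,-0.6,-0.05,0,0,0.03,-0.66,-0.2,0,0,0.06,-0.66,-0.4,0,0,0.09,-0.66,-0.6,0,0,0.12,-0.66,-0.8,0,0,0.15,-0.66,-1.0,0,0,0.15,-0.66,-1.0,0,0,0.15,-0.66,-1.0,0,0]
  force: 50

```text
clock: 44.3
ee_pos: [0.465, -0.0849, 0.162]
tool_rot: [0.708, -0.706, 0.003, 0.0]
contact_force: [0.2, -0.3, -7.4]
grip_width: 0.635
```

```bash
python3 mv.py .4955,-.2445,.16,1;  python3 - <<'E'
from h import *
np.set_printoptions(precision=4,suppress=True)
o=shot("22");crop("scene","22",200,340,120,260,4,"s22b")
E
python3 mv.py .4955,-.2445,.16,1
```

```text
t44.30 pos [ 0.465  -0.0849  0.162 ] jaw -0.19 w 55.9 F [ 0.2 -0.3 -7.4] q6 -0.43
(0.4955, -0.2445, 0.16, 1.0) -> [ 0.1553  0.0079 -0.7975] turn -0.0264
t44.40 pos [ 0.4653 -0.0838  0.1625] jaw -0.05 w 56.3 F [-0.3 -0.2 -6.7] q6 -0.43
(0.4955, -0.2445, 0.16, 1.0) -> [ 0.1519  0.0112 -0.8036] turn -0.0233
```

View pics/s22b.png

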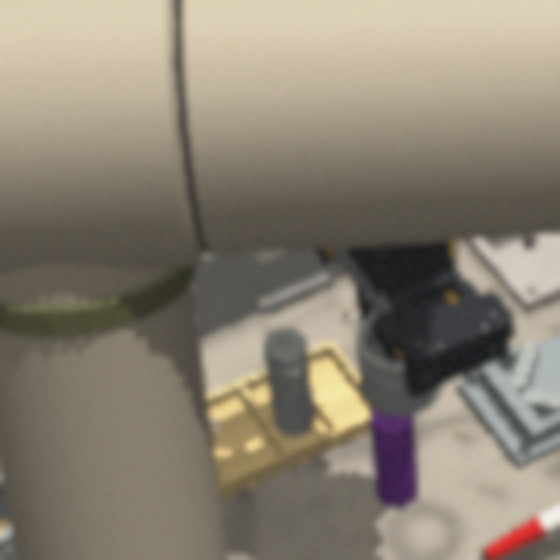

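Call:
arm_command:
  plan: [0.04,0,-0.2,-0.02,0,0.08,0,-0.4,-0.02,0,0.12,0,-0.6,-0.02,0,0.15,0,-0.803,-0.02,0,0.15,0,-0.803,-0.02,0,0.15,0,-0.803,-0.02,0,0.15,0.1,-0.803,-0.02,0,0.15,0.25,-0.803,-0.02,0,0.15,0.4,-0.803,-0.02,0,0.15,0.4,-0.803,-0.02,0,0.15,0.4,-0.803,-0.02,0]
  force: 50

```text
clock: 45.5
ee_pos: [0.4963, -0.2442, 0.084]
tool_rot: [0.707, -0.707, -0.006, 0.006]
contact_force: [0.8, -0.8, -5.9]
grip_width: 0.636
```

```bash
python3 mv.py .4955,-.2445,.045,1;  python3 - <<'E'
from h import *
np.set_printoptions(precision=4,suppress=True)
o=shot("23");crop("scene","23",280,420,130,250,5,"s23b")
from scipy.optimize import least_squares
c=get_obs()["ee_pos"];W=o["scene"][1]
m=(np.hypot(W[...,0]-c[0],W[...,1]-c[1])<.042)&(W[...,2]>c[2]-.028)&(W[...,2]<c[2]-.003)
q=W[m];f=lambda p:np.hypot(q[:,0]-p[0],q[:,1]-p[1])-.028
r=least_squares(f,c[:2]+[.002,.002],loss="soft_l1",f_scale=.002);print(len(q),r.x,r.x-c[:2],q[:,2].min())
E
```

```text
t45.50 pos [ 0.4963 -0.2442  0.084 ] jaw 0.91 w 56.0 F [ 0.8 -0.8 -5.9] q6 -0.69
(0.4955, -0.2445, 0.045, 1.0) -> [-0.0038  0.195  -0.0013] turn -0.002
93 [ 0.4936 -0.2436] [-0.0032  0.0017] 0.05737165097736544
```

View pics/s23b.png

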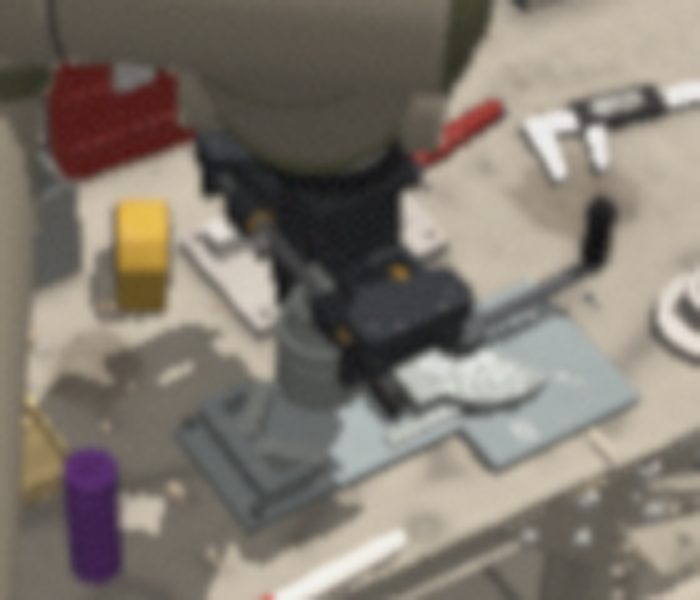

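Call:
arm_command:
  plan: [-0.003,0.05,0.01,0,0,-0.003,0.1,0.01,0,0,-0.003,0.15,0.01,0,0,-0.003,0.18,0.01,0,0,-0.003,0.195,0.01,0,0,-0.003,0.2,0.01,0,0,-0.003,0.2,0.01,0,0]
  force: 50

```text
clock: 46.3
ee_pos: [0.4955, -0.2436, 0.0435]
tool_rot: [-0.707, 0.707, 0.005, -0.005]
contact_force: [-0.4, 1.2, -8.7]
grip_width: 0.639
```

Call:
arm_command:
  plan: [0,0.006,0,0,0,0,0.01,0,0,0,0,0.01,0,0,0]
  force: 50

```text
clock: 46.6
ee_pos: [0.496, -0.2441, 0.0426]
tool_rot: [-0.706, 0.708, 0.006, -0.004]
contact_force: [0.2, -1.2, 4.4]
grip_width: 0.637
```

Seated. Release and go to the lever.

Call:
arm_command:
  plan: [0,0,0,0,0.6,0,0,0,0,1,0,0,0,0,1,0,0,0,0,1,0,-0.2,0,0,1,0,-0.4,0,0,1,0,-0.6,0,0,1,0,-0.75,0,0,1,0,-0.75,0,0,1]

```text
clock: 47.5
ee_pos: [0.4966, -0.2442, 0.1953]
tool_rot: [-0.705, 0.709, 0.007, -0.003]
contact_force: [0.3, 0.0, 0.1]
grip_width: 0.998
```

```bash
python3 - <<'E'
from h import *
np.set_printoptions(precision=4,suppress=True)
o=shot("24");crop("scene","24",280,420,130,250,5,"s24b")
W=o["scene"][1]
for lo,hi in((.092,.11),(.072,.088),(.052,.068)):
    m=(W[...,0]>.43)&(W[...,0]<.56)&(W[...,1]>-.32)&(W[...,1]<-.18)&(W[...,2]>lo)&(W[...,2]<hi)
    q=W[m];print(len(q),np.median(q,0),q.min(0),q.max(0))
E
python3 mv.py .4975,-.4390,.19,-45 .4975,-.4390,.068,-45
```

```text
50 [ 0.4936 -0.2413  0.0984] [ 0.4803 -0.2563  0.0923] [ 0.5051 -0.2309  0.1056]
90 [ 0.4846 -0.2367  0.0786] [ 0.4708 -0.2622  0.0721] [ 0.5093 -0.2231  0.0869]
129 [ 0.4789 -0.23    0.0589] [ 0.4633 -0.268   0.052 ] [ 0.5201 -0.2153  0.0675]
t47.60 pos [ 0.4953 -0.2433  0.1911] jaw 0.83 w 88.2 F [ 0.2 -0.3 -0.2] q6 -0.69
(0.4975, -0.439, 0.19, -45.0) -> [-0.0029  0.0058 -0.9787] turn 1.0184
(0.4975, -0.439, 0.068, -45.0) -> [-0.003   0.6158 -0.9786] turn 1.0184
```

View pics/s24b.png

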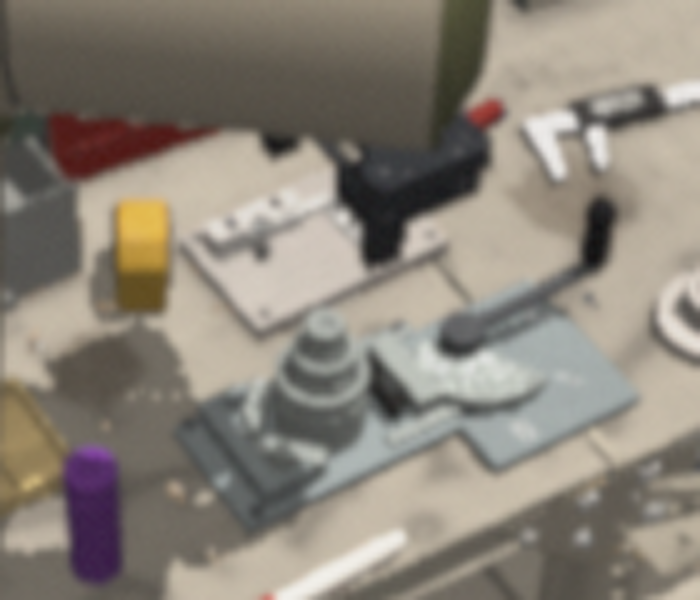

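Call:
arm_command:
  plan: [0,0,-0.25,0.2,1,0,0,-0.5,0.4,1,0,0,-0.75,0.6,1,0,0,-0.979,0.7,1,0,0.1,-0.979,0.7,0.8,0,0.1,-0.979,0.7,0.5,0,0.25,-0.979,0.7,0,0,0.45,-0.979,0.7,0,0,0.612,-0.979,0.7,0,0,0.612,-0.979,0.7,-0.3,0,0.612,-0.979,0.7,-0.9,0,0.612,-0.979,0.7,-0.9,0,0.612,-0.979,0.7,-0.9,0,0.612,-0.979,0.7,-0.9,0,0.612,-0.979,0.7,-0.9]
  force: 15

```text
clock: 49.1
ee_pos: [0.4983, -0.439, 0.0709]
tool_rot: [-0.682, 0.682, -0.187, 0.187]
contact_force: [-2.6, 3.3, 5.6]
grip_width: 0.206
```

```bash
cat > arc.py <<'E'
from mv import *
a0,a1,n=float(sys.argv[1]),float(sys.argv[2]),int(sys.argv[3])
r=.095;piv=np.array([.4948,-.3435]);o,_=R();d=o["ee_pos"][:2]-piv
print("now th",np.arctan2(-d[0],-d[1])+.018,"r",np.hypot(*d))
T=[]
for th in np.linspace(a0,a1,n+1)[1:]:
    a=th-.018;T.append((round(piv[0]-r*np.sin(a),4),round(piv[1]-r*np.cos(a),4),.068))
to(*T)
E
python3 arc.py 0 .95 11
```

```text
now th -0.01857322710705674 r 0.0955789858719723
t49.10 pos [ 0.4983 -0.439   0.0709] jaw -30.66 w 18.1 F [-2.6  3.3  5.6] q6 -0.36
(np.float64(0.4883), np.float64(-0.4383), 0.068) -> [-0.0448  0.0147 -0.0224] turn 0
(np.float64(0.4802), np.float64(-0.4374), 0.068) -> [-0.082   0.0146 -0.0392] turn 0
(np.float64(0.4721), np.float64(-0.4358), 0.068) -> [-0.1209  0.0146 -0.053 ] turn 0
(np.float64(0.4642), np.float64(-0.4335), 0.068) -> [-0.1607  0.0146 -0.0632] turn 0
(np.float64(0.4566), np.float64(-0.4305), 0.068) -> [-0.2011  0.0145 -0.0697] turn 0
(np.float64(0.4492), np.float64(-0.4269), 0.068) -> [-0.2421  0.0145 -0.0731] turn 0
(np.float64(0.4422), np.float64(-0.4226), 0.068) -> [-0.2831  0.0144 -0.0724] turn 0
(np.float64(0.4356), np.float64(-0.4178), 0.068) -> [-0.3238  0.0144 -0.0686] turn 0
(np.float64(0.4294), np.float64(-0.4124), 0.068) -> [-0.3642  0.0143 -0.0612] turn 0
(np.float64(0.4237), np.float64(-0.4065), 0.068) -> [-0.4038  0.0143 -0.0504] turn 0
(np.float64(0.4185), np.float64(-0.4001), 0.068) -> [-0.4424  0.0142 -0.0361] turn 0
```

Call:
arm_command:
  plan: [-0.045,0.01,-0.022,0.05,-0.9,-0.082,0.01,-0.039,0.1,-0.9,-0.121,0.01,-0.053,0.15,-0.9,-0.161,0.01,-0.063,0.2,-0.9,-0.201,0.01,-0.07,0.25,-0.9,-0.242,0.01,-0.073,0.3,-0.9,-0.283,0.01,-0.072,0.35,-0.9,-0.324,0.01,-0.069,0.4,-0.9,-0.364,0.01,-0.061,0.45,-0.9,-0.404,0.01,-0.05,0.5,-0.9,-0.442,0.01,-0.036,0.55,-0.9,-0.442,0.01,-0.036,0.55,-0.9]
  force: 15

```text
clock: 50.3
ee_pos: [0.4193, -0.4032, 0.0706]
tool_rot: [-0.624, 0.628, -0.326, 0.332]
contact_force: [-2.4, -4.7, 11.7]
grip_width: 0.212
```

```bash
python3 arc.py .95 1.58 9
```

```text
now th 0.9199731521018044 r 0.09623994055275877
t50.30 pos [ 0.4193 -0.4032  0.0706] jaw -55.52 w 18.7 F [-2.4 -4.7 11.7] q6 0.0
(np.float64(0.4148), np.float64(-0.3947), 0.068) -> [-0.0478  0.0124  0.0055] turn 0
(np.float64(0.4114), np.float64(-0.3889), 0.068) -> [-0.0813  0.012   0.0079] turn 0
(np.float64(0.4084), np.float64(-0.383), 0.068) -> [-0.1141  0.0117  0.0122] turn 0
(np.float64(0.4058), np.float64(-0.3769), 0.068) -> [-0.1466  0.0113  0.0188] turn 0
(np.float64(0.4037), np.float64(-0.3706), 0.068) -> [-0.1785  0.011   0.0279] turn 0
(np.float64(0.4021), np.float64(-0.3641), 0.068) -> [-0.2098  0.0107  0.0397] turn 0
(np.float64(0.4008), np.float64(-0.3576), 0.068) -> [-0.2403  0.0103  0.0528] turn 0
(np.float64(0.4001), np.float64(-0.351), 0.068) -> [-0.2695  0.01    0.0686] turn 0
(np.float64(0.3998), np.float64(-0.3443), 0.068) -> [-0.298   0.0097  0.0863] turn 0
```

Call:
arm_command:
  plan: [-0.048,-0.003,0.006,0.05,-0.9,-0.081,-0.003,0.008,0.1,-0.9,-0.114,-0.003,0.012,0.15,-0.9,-0.147,-0.003,0.019,0.2,-0.9,-0.179,-0.003,0.028,0.25,-0.9,-0.21,-0.003,0.04,0.3,-0.9,-0.24,-0.003,0.053,0.35,-0.9,-0.27,-0.003,0.069,0.4,-0.9,-0.298,-0.003,0.086,0.4,-0.9,-0.298,-0.003,0.086,0.4,-0.9,-0.298,-0.003,0.086,0.4,-0.9]
  force: 15

```text
clock: 51.4
ee_pos: [0.3997, -0.3442, 0.0703]
tool_rot: [-0.565, 0.568, -0.42, 0.425]
contact_force: [-3.4, -6.0, 8.7]
grip_width: 0.208
```

```bash
python3 arc.py 1.58 1.57 1
```

```text
now th 1.5813966158616193 r 0.09507391060494512
t51.40 pos [ 0.3997 -0.3442  0.0703] jaw -73.44 w 18.3 F [-3.4 -6.   8.7] q6 0.35
(np.float64(0.3998), np.float64(-0.3453), 0.068) -> [ 0.0053  0.0113 -0.0012] turn 0
```

Release, rise, check.

Call:
arm_command:
  plan: [0,0,0,0,0,0,0,0,0,0.1,0,0,0,0,0.1,0,0,0,0,0.1,0,-0.25,0,0,0.1,0,-0.5,0,0,0.1,0,-0.6,0,0,0.1,0,-0.6,0,0,0.1]

```text
clock: 52.2
ee_pos: [0.3996, -0.3422, 0.1904]
tool_rot: [-0.566, 0.567, -0.421, 0.425]
contact_force: [-0.1, -1.0, -0.2]
grip_width: 0.549
```

```bash
python3 - <<'E'
from h import *
np.set_printoptions(precision=4,suppress=True)
o=shot("25");crop("scene","25",280,420,130,250,5,"s25b");crop("top","25",300,440,170,270,5,"t25b")
for n in o:
  W=o[n][1]
  for lo,hi in((.092,.11),(.072,.088),(.052,.068)):
    m=(W[...,0]>.43)&(W[...,0]<.56)&(W[...,1]>-.32)&(W[...,1]<-.18)&(W[...,2]>lo)&(W[...,2]<hi)
    q=W[m];print(n,len(q),np.median(q,0) if len(q) else "")
E
python3 mv.py .495,-.2395,.19,0
```

```text
scene 52 [ 0.4904 -0.2367  0.0986]
scene 85 [ 0.4837 -0.2312  0.0794]
scene 124 [ 0.4785 -0.2274  0.0588]
top 56 [ 0.4945 -0.2384  0.1001]
top 80 [ 0.493  -0.2385  0.0796]
top 108 [ 0.4904 -0.2342  0.0605]
t52.30 pos [ 0.3986 -0.341   0.1868] jaw -73.42 w 48.5 F [ 0.3 -0.3 -0.8] q6 0.35
(0.495, -0.2395, 0.19, 0.0) -> [-0.3491 -0.0159  0.6068] turn -1.6316
```

View pics/s25b.png

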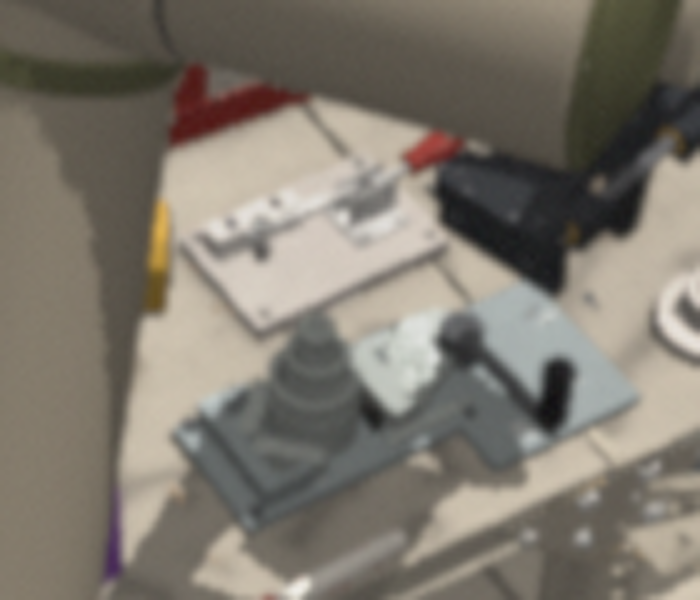

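View pics/t25b.png

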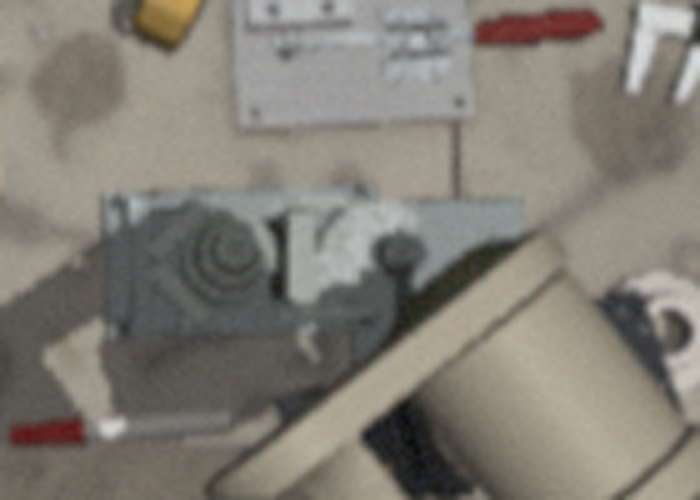

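Call:
arm_command:
  plan: [-0.09,0,0.15,-0.19,0.1,-0.17,0,0.3,-0.38,0.1,-0.26,0,0.45,-0.57,0.1,-0.35,0,0.607,-0.76,0.1,-0.35,0,0.607,-0.95,0.1,-0.35,0,0.607,-1.0,0.1,-0.35,0,0.607,-1.0,0.1]

```text
clock: 53.0
ee_pos: [0.4949, -0.2391, 0.1856]
tool_rot: [0.686, -0.685, 0.175, -0.172]
contact_force: [-0.6, 0.0, 0.3]
grip_width: 0.548
```

Call:
arm_command:
  plan: [0,0,0,-0.19,0.1,0,0,0,-0.38,0.1,0,0,0,-0.57,0.1,0,0,0,-0.63,0.1,0,0,0,-0.63,0.1]

```text
clock: 53.5
ee_pos: [0.4948, -0.2397, 0.1864]
tool_rot: [0.708, -0.707, 0.002, -0.0]
contact_force: [0.6, 0.4, -1.4]
grip_width: 0.55
```

```bash
python3 mv.py .495,-.2385,.12,0 .495,-.2385,.0835,0
```

```text
t53.50 pos [ 0.4948 -0.2397  0.1864] jaw -0.17 w 48.4 F [ 0.6  0.4 -1.4] q6 -0.66
(0.495, -0.2385, 0.12, 0.0) -> [0.0018 0.3318 0.0056] turn -0.0037
(0.495, -0.2385, 0.0835, 0.0) -> [0.0021 0.5143 0.0053] turn -0.0037
```

Call:
arm_command:
  plan: [0,0.1,0.005,0,0.1,0,0.25,0.005,0,0.1,0,0.35,0.005,0,0.1,0,0.45,0.005,0,0.1,0,0.512,0.005,0,0.1,0,0.512,0.005,0,0.1,0,0.512,0.005,0,0.1]

```text
clock: 54.2
ee_pos: [0.4951, -0.2388, 0.0851]
tool_rot: [0.707, -0.707, 0.001, -0.001]
contact_force: [-0.1, -0.2, -0.3]
grip_width: 0.55
```

Call:
arm_command:
  plan: [0,0,0,0,-0.4,0,0,0,0,-0.7,0,0,0,0,-0.8,0,0,0,0,-0.8,0,0,0,0,-0.8,0,0,0,0,-0.8,0,0,0,0,-0.8]
  force: 50

```text
clock: 54.9
ee_pos: [0.4954, -0.2389, 0.0855]
tool_rot: [-0.707, 0.707, -0.0, 0.001]
contact_force: [-0.4, 0.6, 4.6]
grip_width: 0.258
```

```bash
python3 mv.py
```

```text
t54.90 pos [ 0.4954 -0.2389  0.0855] jaw -0.08 w 22.7 F [-0.4  0.6  4.6] q6 -0.66
```

Call:
arm_command:
  plan: [0,-0.02,0,0,-0.8,0,-0.05,0,0,-0.8,0,-0.08,0,0,-0.8,0,-0.12,0,0,-0.8,0,-0.17,0,0,-0.8,0,-0.22,0,0,-0.8,0,-0.28,0,0,-0.8,0,-0.34,0,0,-0.8,0,-0.4,0,0,-0.8,0,-0.46,0,0,-0.8,0,-0.52,0,0,-0.8,0,-0.52,0,0,-0.8,0,-0.52,0,0,-0.8]
  force: 50

```text
clock: 56.2
ee_pos: [0.4952, -0.2388, 0.1895]
tool_rot: [-0.707, 0.707, -0.0, 0.001]
contact_force: [-0.1, 0.7, -1.4]
grip_width: 0.256
```

```bash
python3 - <<'E'
from h import *
np.set_printoptions(precision=4,suppress=True)
o=shot("26");crop("scene","26",280,420,110,250,4,"s26b")
from scipy.optimize import least_squares
c=get_obs()["ee_pos"];W=o["scene"][1]
m=(np.hypot(W[...,0]-c[0],W[...,1]-c[1])<.03)&(W[...,2]>c[2]-.072)&(W[...,2]<c[2]-.004)
q=W[m];f=lambda p:np.hypot(q[:,0]-p[0],q[:,1]-p[1])-.012
r=least_squares(f,c[:2]+[.002,.002],loss="soft_l1",f_scale=.002);print(len(q),r.x,r.x-c[:2],q[:,2].min())
E
python3 mv.py .567,-.0800,.19,1.3
```

```text
137 [ 0.4933 -0.2398] [-0.0018 -0.0011] 0.11690427882528609
t56.30 pos [ 0.495  -0.2386  0.1887] jaw -0.08 w 22.4 F [-0.2 -0.2 -1.8] q6 -0.66
(0.567, -0.08, 0.19, 1.3) -> [ 0.3588 -0.0062  0.7936] turn -0.0306
```

View pics/s26b.png

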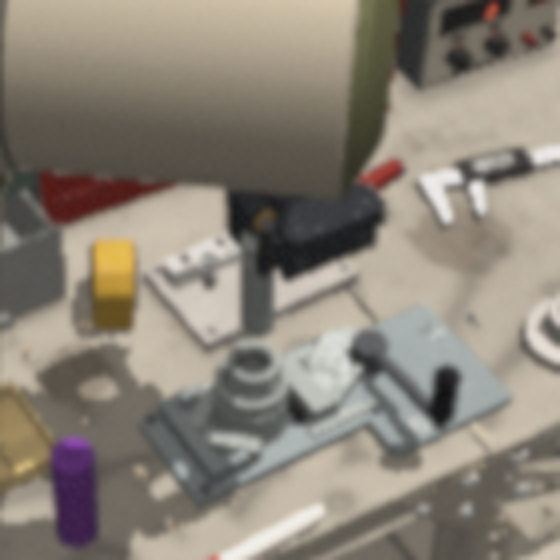

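Call:
arm_command:
  plan: [0.08,0,0.2,-0.03,-0.8,0.17,0,0.4,-0.03,-0.8,0.26,0,0.6,-0.03,-0.8,0.358,0,0.795,-0.03,-0.8,0.358,0,0.795,-0.03,-0.8,0.358,0.1,0.795,-0.03,-0.8,0.358,0.25,0.795,-0.03,-0.8,0.358,0.37,0.795,-0.03,-0.8,0.358,0.37,0.795,-0.03,-0.8,0.358,0.37,0.795,-0.03,-0.8]
  force: 50

```text
clock: 57.3
ee_pos: [0.5671, -0.0803, 0.1155]
tool_rot: [0.707, -0.707, -0.008, 0.008]
contact_force: [0.0, -0.1, -1.3]
grip_width: 0.255
```

```bash
python3 - <<'E'
from h import *
np.set_printoptions(precision=4,suppress=True)
o=shot("27");crop("scene","27",220,340,150,270,6,"s27b")
from scipy.optimize import least_squares
c=get_obs()["ee_pos"];W=o["scene"][1]
m=(np.hypot(W[...,0]-c[0],W[...,1]-c[1])<.03)&(W[...,2]>c[2]-.07)&(W[...,2]<c[2]-.004)
q=W[m];f=lambda p:np.hypot(q[:,0]-p[0],q[:,1]-p[1])-.012
r=least_squares(f,c[:2]+[.002,.002],loss="soft_l1",f_scale=.002);print(len(q),r.x,r.x-c[:2],q[:,2].min())
for a,b in((-.11,-.06),):
    m=(W[...,0]>.535)&(W[...,0]<.60)&(W[...,1]>-.12)&(W[...,1]<-.03)&(W[...,2]>.013)&(W[...,2]<.026)
    s=W[m][:,1]+(W[m][:,0]-.57)*-.0236;h,b=np.histogram(s,bins=np.arange(-.12,-.03,.003));print(list(zip(b.round(3).tolist(),h.tolist())))
E
python3 mv.py .567,-.0795,.0815,1.3
```

```text
105 [ 0.5644 -0.0804] [-0.0032 -0.0001] 0.04675636310712095
[(-0.12, 0), (-0.117, 0), (-0.114, 0), (-0.111, 0), (-0.108, 0), (-0.105, 0), (-0.102, 0), (-0.099, 8), (-0.096, 7), (-0.093, 0), (-0.09, 0), (-0.087, 0), (-0.084, 0), (-0.081, 0), (-0.078, 0), (-0.075, 0), (-0.072, 0), (-0.069, 0), (-0.066, 4), (-0.063, 8), (-0.06, 4), (-0.057, 0), (-0.054, 2), (-0.051, 1), (-0.048, 2), (-0.045, 2), (-0.042, 2), (-0.039, 3), (-0.036, 5)]
t57.40 pos [ 0.5676 -0.0803  0.1165] jaw 1.26 w 22.7 F [-0.4  0.8 -1. ] q6 -0.37
(0.567, -0.0795, 0.0815, 1.3) -> [-0.0033  0.1749  0.0041] turn -0.0009
```

View pics/s27b.png

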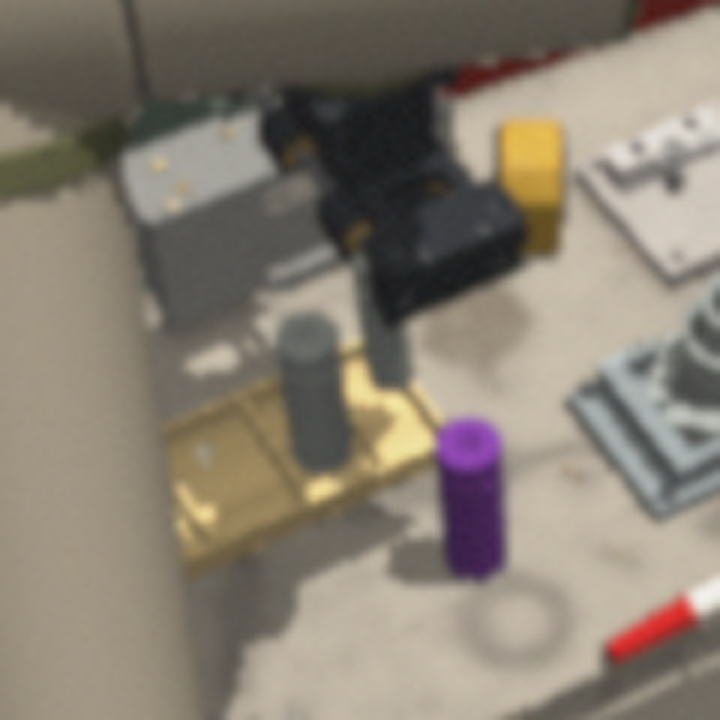

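Call:
arm_command:
  plan: [-0.002,0.05,0.006,0,-0.8,-0.002,0.1,0.006,0,-0.8,-0.002,0.14,0.006,0,-0.8,-0.002,0.16,0.006,0,-0.8,-0.002,0.165,0.006,0,-0.8,-0.002,0.165,0.006,0,-0.8]
  force: 50

```text
clock: 58.0
ee_pos: [0.5667, -0.0787, 0.0821]
tool_rot: [0.707, -0.707, -0.008, 0.008]
contact_force: [0.1, 0.0, -1.4]
grip_width: 0.261
```

Call:
arm_command:
  plan: [0,0.008,0,0,-0.8,0,0.012,0,0,-0.8,0,0.012,0,0,-0.8]
  force: 50

```text
clock: 58.3
ee_pos: [0.5673, -0.0791, 0.0814]
tool_rot: [-0.707, 0.708, 0.009, -0.007]
contact_force: [-2.1, -1.6, 9.4]
grip_width: 0.253
```

Call:
arm_command:
  plan: [0,0,0,0,-0.2,0,0,0,0,0.1,0,0,0,0,0.1,0,0,0,0,0.1,0,-0.25,0,0,0.1,0,-0.5,0,0,0.1,0,-0.6,0,0,0.1]

```text
clock: 59.0
ee_pos: [0.5677, -0.0789, 0.2043]
tool_rot: [-0.706, 0.708, 0.01, -0.006]
contact_force: [1.0, -0.7, 0.1]
grip_width: 0.549
```

```bash
python3 mv.py .495,-.2385,.19,0
```

```text
t59.00 pos [ 0.5677 -0.0789  0.2043] jaw 1.28 w 48.3 F [ 1.  -0.7  0.1] q6 -0.37
(0.495, -0.2385, 0.19, 0.0) -> [-0.3819  0.0712 -0.7893] turn 0.0285
```

Call:
arm_command:
  plan: [-0.1,0,-0.2,0.03,0.1,-0.2,0,-0.4,0.03,0.2,-0.3,0,-0.6,0.03,0.4,-0.378,0.05,-0.788,0.03,0.5,-0.378,0.05,-0.788,0.03,0.5,-0.378,0.05,-0.788,0.03,0.5]

```text
clock: 59.6
ee_pos: [0.4943, -0.2382, 0.1895]
tool_rot: [0.707, -0.707, 0.001, -0.001]
contact_force: [-0.1, 1.2, 0.9]
grip_width: 0.75
```

```bash
python3 - <<'E'
from h import *
np.set_printoptions(precision=4,suppress=True)
o=shot("28");crop("top","28",180,440,170,270,3,"t28b")
for n in o:
  W=o[n][1]
  for lab,lo,hi,b in(("40",.074,.088,(.43,.56,-.32,-.18)),("32",.088,.104,(.53,.62,-.06,-.02)),("24",.088,.104,(.53,.62,-.11,-.06))):
    m=(W[...,0]>b[0])&(W[...,0]<b[1])&(W[...,1]>b[2])&(W[...,1]<b[3])&(W[...,2]>lo)&(W[...,2]<hi)
    q=W[m];print(n,lab,len(q),np.median(q,0) if len(q) else"")
E
python3 mv.py .495,-.2385,.0625,0
```

```text
scene 40 75 [ 0.4899 -0.2361  0.0783]
scene 32 0 
scene 24 49 [ 0.5623 -0.08    0.0937]
top 40 0 
top 32 94 [ 0.5657 -0.0422  0.0954]
top 24 51 [ 0.5659 -0.0813  0.0944]
t59.70 pos [ 0.495  -0.2369  0.1899] jaw -0.02 w 65.8 F [ 0.3 -0.8  0.1] q6 -0.66
(0.495, -0.2385, 0.0625, 0.0) -> [ 0.      0.6371 -0.0079] turn -0.0005
```

View pics/t28b.png

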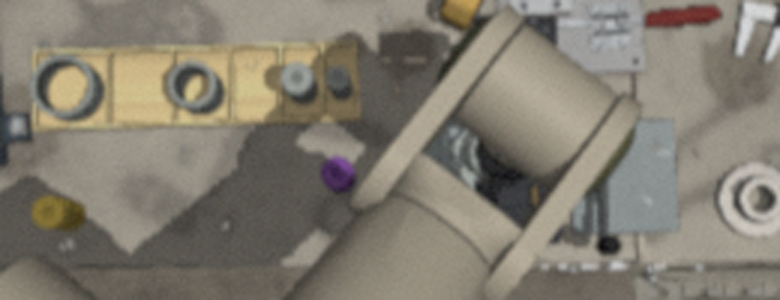

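Core 24 stands in its bay at (0.566, −0.081). Now grip sleeve_40.

Call:
arm_command:
  plan: [0,0.1,-0.007,0,0.5,0,0.25,-0.007,0,0.4,0,0.4,-0.007,0,0.3,0,0.52,-0.007,0,0.3,0,0.6,-0.007,0,0.3,0,0.637,-0.007,0,0.3,0,0.637,-0.007,0,0.3,0,0.637,-0.007,0,0.3]

```text
clock: 60.5
ee_pos: [0.4951, -0.239, 0.0632]
tool_rot: [-0.707, 0.707, 0.0, 0.001]
contact_force: [-0.0, 0.1, 0.6]
grip_width: 0.65
```

Call:
arm_command:
  plan: [0,0,0,0,0,0,0,0,0,-0.2,0,0,0,0,-0.4,0,0,0,0,-0.4,0,0,0,0,-0.4,0,0,0,0,-0.4]
  force: 60

```text
clock: 61.1
ee_pos: [0.4952, -0.2395, 0.063]
tool_rot: [-0.707, 0.707, 0.0, 0.001]
contact_force: [2.9, 2.3, 5.8]
grip_width: 0.443
```

```bash
python3 mv.py
```

```text
t61.10 pos [ 0.4952 -0.2395  0.063 ] jaw -0.09 w 39.0 F [2.9 2.3 5.8] q6 -0.66
```

Call:
arm_command:
  plan: [0,-0.02,0,0,-0.4,0,-0.05,0,0,-0.4,0,-0.08,0,0,-0.4,0,-0.12,0,0,-0.4,0,-0.16,0,0,-0.4,0,-0.2,0,0,-0.4,0,-0.24,0,0,-0.4,0,-0.28,0,0,-0.4,0,-0.34,0,0,-0.4,0,-0.4,0,0,-0.4,0,-0.5,0,0,-0.4,0,-0.6,0,0,-0.4,0,-0.6,0,0,-0.4]
  force: 60

```text
clock: 62.4
ee_pos: [0.4954, -0.24, 0.1856]
tool_rot: [-0.706, 0.708, 0.001, 0.002]
contact_force: [-0.3, 0.2, -3.3]
grip_width: 0.445
```

```bash
python3 - <<'E'
from h import *
np.set_printoptions(precision=4,suppress=True)
o=shot("29");crop("scene","29",280,420,110,250,4,"s29b")
from scipy.optimize import least_squares
c=get_obs()["ee_pos"];W=o["scene"][1]
m=(np.hypot(W[...,0]-c[0],W[...,1]-c[1])<.036)&(W[...,2]>c[2]-.049)&(W[...,2]<c[2]-.004)
q=W[m];f=lambda p:np.hypot(q[:,0]-p[0],q[:,1]-p[1])-.020
r=least_squares(f,c[:2]+[.002,.002],loss="soft_l1",f_scale=.002);print(len(q),r.x,r.x-c[:2],q[:,2].min())
E
python3 mv.py .566,.0055,.185,1.3
```

```text
152 [ 0.4932 -0.2396] [-0.0012 -0.0004] 0.13419253744390142
t62.50 pos [ 0.4944 -0.2392  0.1825] jaw -0.07 w 39.3 F [-0.2  0.5 -2.4] q6 -0.66
(0.566, 0.0055, 0.185, 1.3) -> [ 0.3564 -0.013   1.2241] turn -0.0306
```

View pics/s29b.png

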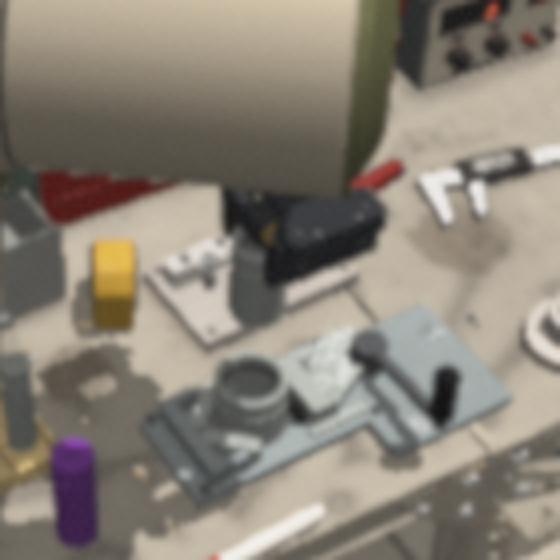

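Call:
arm_command:
  plan: [0.08,0,0.2,-0.03,-0.4,0.15,0,0.4,-0.03,-0.4,0.22,0,0.6,-0.03,-0.4,0.29,0,0.8,-0.03,-0.4,0.357,0,1.0,-0.03,-0.4,0.357,0,1.0,-0.03,-0.4,0.357,0,1.0,-0.03,-0.4]
  force: 60

```text
clock: 63.2
ee_pos: [0.5658, -0.0386, 0.1812]
tool_rot: [0.707, -0.707, -0.008, 0.009]
contact_force: [-0.2, -0.2, -2.9]
grip_width: 0.443
```

Call:
arm_command:
  plan: [0,0,0.12,0,-0.4,0,0,0.23,0,-0.4,0,0,0.23,0,-0.4,0,0,0.23,0,-0.4]
  force: 60

```text
clock: 63.6
ee_pos: [0.5649, 0.0055, 0.182]
tool_rot: [-0.707, 0.707, 0.007, -0.008]
contact_force: [0.4, -0.4, -1.9]
grip_width: 0.448
```

```bash
python3 mv.py .566,.0072,.06,1.3
```

```text
t63.60 pos [0.5649 0.0055 0.182 ] jaw 1.24 w 39.4 F [ 0.4 -0.4 -1.9] q6 -0.22
(0.566, 0.0072, 0.06, 1.3) -> [0.006  0.6098 0.0085] turn -0.0014
```

Call:
arm_command:
  plan: [0.005,0.1,0.008,0,-0.4,0.005,0.25,0.008,0,-0.4,0.005,0.4,0.008,0,-0.4,0.005,0.5,0.008,0,-0.4,0.005,0.57,0.008,0,-0.4,0.005,0.605,0.008,0,-0.4,0.005,0.61,0.008,0,-0.4,0.005,0.61,0.008,0,-0.4]
  force: 60

```text
clock: 64.4
ee_pos: [0.5664, 0.0076, 0.0608]
tool_rot: [-0.707, 0.707, 0.008, -0.007]
contact_force: [-0.5, 0.4, -2.6]
grip_width: 0.448
```

Call:
arm_command:
  plan: [0,0.008,0,0,-0.4,0,0.012,0,0,-0.4,0,0.012,0,0,-0.4]
  force: 60

```text
clock: 64.7
ee_pos: [0.5666, 0.0081, 0.0591]
tool_rot: [-0.707, 0.707, 0.009, -0.007]
contact_force: [-0.6, -0.4, 4.3]
grip_width: 0.444
```

Contact. Release, rise, then to the lever at (0.400, −0.343).

Call:
arm_command:
  plan: [0,0,0,0,0,0,0,0,0,0.2,0,0,0,0,0.3,0,0,0,0,0.3,0,-0.25,0,0,0.3,0,-0.5,0,0,0.3,0,-0.65,0,0,0.3,0,-0.65,0,0,0.3]

```text
clock: 65.5
ee_pos: [0.5677, 0.0081, 0.1923]
tool_rot: [-0.706, 0.708, 0.011, -0.005]
contact_force: [0.6, -0.3, -0.3]
grip_width: 0.649
```

```bash
python3 mv.py .4,-.3435,.19,-60
```

```text
t65.50 pos [0.5677 0.0081 0.1923] jaw 1.28 w 57.1 F [ 0.6 -0.3 -0.3] q6 -0.22
(0.4, -0.3435, 0.19, -60.0) -> [-0.8776  0.0073 -1.7386] turn 1.3619
```

Call:
arm_command:
  plan: [-0.12,0,-0.25,0.17,0.2,-0.24,0,-0.45,0.35,0.2,-0.35,0,-0.65,0.5,0.1,-0.5,0,-0.85,0.69,0.1,-0.55,0,-1.0,0.85,0.1,-0.55,0,-1.0,1.0,0.1,-0.55,0,-1.0,1.0,0.1]

```text
clock: 66.2
ee_pos: [0.4599, -0.1947, 0.1869]
tool_rot: [0.656, -0.656, 0.265, -0.264]
contact_force: [-0.5, 0.5, -0.1]
grip_width: 0.551
```

```bash
python3 mv.py .4,-.3435,.19,-60;python3 - <<'E'
from h import *
np.set_printoptions(precision=4,suppress=True)
o=shot("30")
for n in o:
  W=o[n][1]
  for lab,lo,hi,b in(("40",.066,.085,(.53,.62,-.02,.03)),("knob",.088,.115,(.36,.44,-.38,-.3)),("56",.05,.066,(.43,.56,-.3,-.19))):
    m=(W[...,0]>b[0])&(W[...,0]<b[1])&(W[...,1]>b[2])&(W[...,1]<b[3])&(W[...,2]>lo)&(W[...,2]<hi)
    q=W[m];print(n,lab,len(q),np.median(q,0) if len(q) else"")
E
python3 mv.py .4,-.3435,.19,-60 .4,-.3435,.068,-60
```

```text
t66.20 pos [ 0.4599 -0.1947  0.1869] jaw -43.89 w 48.5 F [-0.5  0.5 -0.1] q6 0.13
(0.4, -0.3435, 0.19, -60.0) -> [ 0.2999 -0.0162 -0.744 ] turn 0.358
scene 40 0 
scene knob 38 [ 0.3969 -0.3391  0.0964]
scene 56 145 [ 0.4887 -0.2359  0.058 ]
top 40 88 [0.5661 0.0078 0.0755]
top knob 40 [ 0.4018 -0.3418  0.098 ]
top 56 0 
t66.30 pos [ 0.4605 -0.1937  0.1872] jaw -43.53 w 48.7 F [0.1 0.3 0.9] q6 0.12
(0.4, -0.3435, 0.19, -60.0) -> [ 0.2966 -0.0144 -0.7513] turn 0.3661
(0.4, -0.3435, 0.068, -60.0) -> [ 0.2975  0.5956 -0.7512] turn 0.3661
```

Call:
arm_command:
  plan: [0.1,0,-0.25,0.12,0.1,0.2,0,-0.5,0.24,0,0.297,0,-0.751,0.36,0,0.297,0,-0.751,0.36,0,0.297,0.15,-0.751,0.36,0,0.297,0.35,-0.751,0.36,0,0.297,0.5,-0.751,0.36,0,0.297,0.59,-0.751,0.36,0,0.297,0.59,-0.751,0.36,-0.4,0.297,0.59,-0.751,0.36,-0.9,0.297,0.59,-0.751,0.36,-0.9,0.297,0.59,-0.751,0.36,-0.9,0.297,0.59,-0.751,0.36,-0.9]
  force: 15

```text
clock: 67.6
ee_pos: [0.4006, -0.3444, 0.0711]
tool_rot: [-0.612, 0.613, -0.352, 0.354]
contact_force: [3.8, 0.6, 3.9]
grip_width: 0.21
```

```bash
python3 arc.py 1.571 .75 9
```

```text
now th 1.5797383074773024 r 0.09417247811610412
t67.60 pos [ 0.4006 -0.3444  0.0711] jaw -59.91 w 18.5 F [3.8 0.6 3.9] q6 0.11
(np.float64(0.4004), np.float64(-0.3538), 0.068) -> [ 0.0402  0.0156 -0.0247] turn 0
(np.float64(0.4017), np.float64(-0.3624), 0.068) -> [ 0.0807  0.0157 -0.0406] turn 0
(np.float64(0.4038), np.float64(-0.3708), 0.068) -> [ 0.1223  0.0158 -0.0526] turn 0
(np.float64(0.4067), np.float64(-0.379), 0.068) -> [ 0.165   0.0159 -0.0606] turn 0
(np.float64(0.4103), np.float64(-0.3869), 0.068) -> [ 0.2082  0.0161 -0.0649] turn 0
(np.float64(0.4146), np.float64(-0.3944), 0.068) -> [ 0.2515  0.0162 -0.0651] turn 0
(np.float64(0.4195), np.float64(-0.4015), 0.068) -> [ 0.2945  0.0164 -0.0617] turn 0
(np.float64(0.4251), np.float64(-0.4081), 0.068) -> [ 0.3371  0.0165 -0.054 ] turn 0
(np.float64(0.4313), np.float64(-0.4142), 0.068) -> [ 0.379   0.0167 -0.0424] turn 0
```

Call:
arm_command:
  plan: [0.04,0,-0.025,-0.06,-0.9,0.081,0,-0.041,-0.12,-0.9,0.122,0,-0.053,-0.18,-0.9,0.165,0,-0.061,-0.24,-0.9,0.208,0,-0.065,-0.3,-0.9,0.251,0,-0.065,-0.36,-0.9,0.294,0,-0.062,-0.42,-0.9,0.337,0,-0.054,-0.48,-0.9,0.379,0,-0.042,-0.55,-0.9,0.379,0,-0.042,-0.6,-0.9,0.379,0,-0.042,-0.6,-0.9]
  force: 15

```text
clock: 68.7
ee_pos: [0.4292, -0.415, 0.0708]
tool_rot: [-0.677, 0.679, -0.201, 0.2]
contact_force: [-7.2, -5.4, 3.9]
grip_width: 0.208
```

```bash
python3 arc.py .75 -.02 9
```

```text
now th 0.7606158329481504 r 0.09705006824888165
t68.70 pos [ 0.4292 -0.415   0.0708] jaw -32.88 w 18.3 F [-7.2 -5.4  3.9] q6 -0.39
(np.float64(0.4376), np.float64(-0.4193), 0.068) -> [0.0471 0.0141 0.0049] turn 0
(np.float64(0.4443), np.float64(-0.4239), 0.068) -> [0.0877 0.0141 0.0037] turn 0
(np.float64(0.4513), np.float64(-0.428), 0.068) -> [0.1282 0.0141 0.0055] turn 0
(np.float64(0.4587), np.float64(-0.4314), 0.068) -> [0.1685 0.014  0.0113] turn 0
(np.float64(0.4663), np.float64(-0.4341), 0.068) -> [0.2078 0.014  0.0206] turn 0
(np.float64(0.4742), np.float64(-0.4362), 0.068) -> [0.2466 0.014  0.0332] turn 0
(np.float64(0.4822), np.float64(-0.4377), 0.068) -> [0.2843 0.0139 0.0486] turn 0
(np.float64(0.4903), np.float64(-0.4384), 0.068) -> [0.3202 0.0138 0.0677] turn 0
(np.float64(0.4984), np.float64(-0.4384), 0.068) -> [0.3542 0.0137 0.0897] turn 0
```

Call:
arm_command:
  plan: [0.047,0,0.005,-0.03,-0.9,0.088,0,0.004,-0.06,-0.9,0.128,0,0.006,-0.1,-0.9,0.168,0,0.011,-0.13,-0.9,0.208,0,0.021,-0.16,-0.9,0.247,0,0.033,-0.2,-0.9,0.284,0,0.049,-0.25,-0.9,0.32,0,0.068,-0.3,-0.9,0.352,0,0.088,-0.3,-0.9,0.352,0,0.088,-0.3,-0.9,0.352,0,0.088,-0.3,-0.9,0.352,0,0.088,-0.3,0.1,0.352,0,0.088,-0.3,0.1,0.352,0,0.088,-0.3,0.1,0.352,-0.2,0.088,-0.3,0.3,0.352,-0.4,0.088,-0.3,0.5,0.352,-0.6,0.088,-0.3,1,0.352,-0.6,0.088,-0.3,1]
  force: 15

```text
clock: 70.5
ee_pos: [0.5003, -0.4381, 0.1961]
tool_rot: [-0.695, 0.699, -0.116, 0.122]
contact_force: [0.7, 0.4, -0.6]
grip_width: 0.82
```

```bash
python3 mv.py .495,-.2395,.19,0
```

```text
t70.50 pos [ 0.5003 -0.4381  0.1961] jaw -19.4 w 72.1 F [ 0.7  0.4 -0.6] q6 -0.56
(0.495, -0.2395, 0.19, 0.0) -> [-0.3553  0.0223  0.928 ] turn -0.4312
```

Call:
arm_command:
  plan: [-0.08,0,0.22,-0.1,1,-0.17,0,0.44,-0.2,1,-0.25,0,0.66,-0.3,1,-0.353,0,0.928,-0.43,1,-0.353,0,0.928,-0.43,1,-0.353,0,0.928,-0.43,1,-0.353,0,0.928,-0.43,1]

```text
clock: 71.2
ee_pos: [0.4944, -0.2396, 0.1896]
tool_rot: [-0.707, 0.707, -0.001, 0.001]
contact_force: [0.3, 0.2, -0.5]
grip_width: 1.0
```

```bash
python3 - <<'E'
from h import *
np.set_printoptions(precision=4,suppress=True)
o=shot("31");crop("scene","31",280,420,130,250,5,"s31b");crop("top","31",330,450,180,260,6,"t31b")
W=o["scene"][1]
m=(W[...,0]>.43)&(W[...,0]<.56)&(W[...,1]>-.32)&(W[...,1]<-.18)&(W[...,2]>.052)&(W[...,2]<.068)
q=W[m];print(len(q),np.median(q,0),(q.min(0)+q.max(0))/2)
E
python3 mv.py .495,-.2395,.041,0
```

```text
130 [ 0.4909 -0.2384  0.0578] [ 0.4924 -0.2369  0.0588]
t71.30 pos [ 0.4942 -0.24    0.1895] jaw -0.2 w 88.0 F [0.  0.1 0.2] q6 -0.66
(0.495, -0.2395, 0.041, 0.0) -> [0.004  0.7426 0.0025] turn -0.0044
```

View pics/s31b.png

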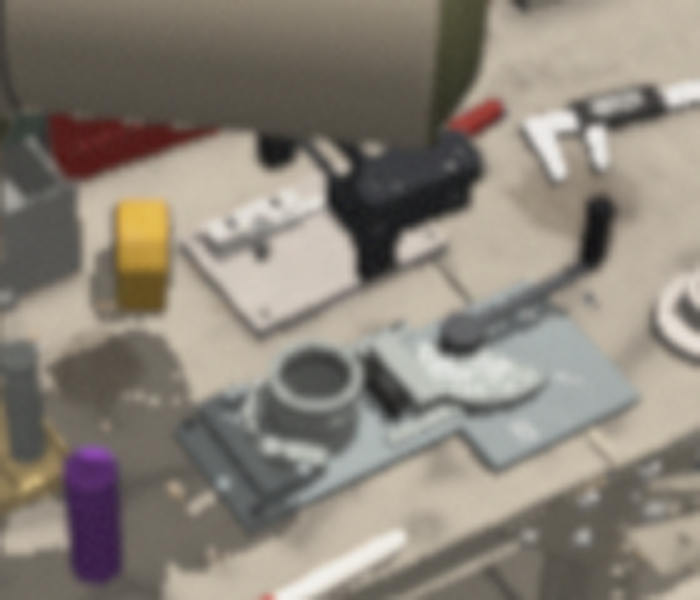

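View pics/t31b.png

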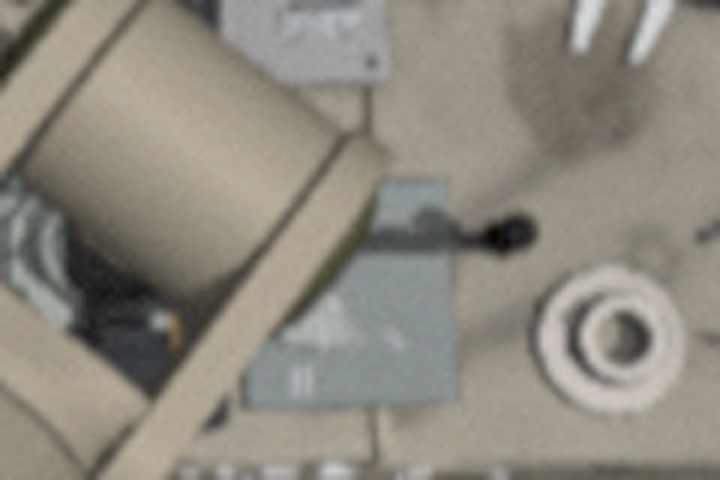

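Lever fully open, sleeve_56 still standing. Grip it.

Call:
arm_command:
  plan: [0.003,0.15,0.003,0,1,0.003,0.3,0.003,0,1,0.003,0.45,0.003,0,1,0.003,0.6,0.003,0,1,0.003,0.7,0.003,0,1,0.003,0.742,0.003,0,1,0.003,0.742,0.003,0,1,0.003,0.742,0.003,0,0.5,0.003,0.742,0.003,0,0.2,0.003,0.742,0.003,0,0,0.003,0.742,0.003,0,0,0.003,0.742,0.003,0,0,0.003,0.742,0.003,0,0,0.003,0.742,0.003,0,0]
  force: 40

```text
clock: 72.7
ee_pos: [0.4953, -0.2381, 0.0421]
tool_rot: [-0.707, 0.707, -0.0, 0.001]
contact_force: [1.1, 0.2, 6.5]
grip_width: 0.633
```

Call:
arm_command:
  plan: [0,-0.1,0,0,0,0,-0.25,0,0,0,0,-0.45,0,0,0,0,-0.65,0.05,0,0,0.03,-0.74,0.2,-0.03,0,0.1,-0.74,0.4,-0.03,0,0.17,-0.74,0.6,-0.03,0,0.24,-0.74,0.8,-0.03,0,0.35,-0.74,1.0,-0.03,0,0.35,-0.74,1.0,-0.03,0,0.35,-0.74,1.0,-0.03,0]
  force: 40

```text
clock: 73.8
ee_pos: [0.5647, -0.0372, 0.1886]
tool_rot: [0.707, -0.707, -0.008, 0.009]
contact_force: [-0.2, -0.2, -3.2]
grip_width: 0.637
```

```bash
python3 mv.py .5680,.1245,.19,1.3
```

```text
t73.80 pos [ 0.5647 -0.0372  0.1886] jaw 1.39 w 56.0 F [-0.2 -0.2 -3.2] q6 -0.3
(0.568, 0.1245, 0.19, 1.3) -> [ 0.0363 -0.007   0.8081] turn 0.002
```

Call:
arm_command:
  plan: [0.01,0,0.2,0,0,0.02,0,0.4,0,0,0.03,0,0.6,0,0,0.036,0,0.8,0,0,0.036,0,0.8,0,0,0.036,0,0.8,0,0]
  force: 40

```text
clock: 74.4
ee_pos: [0.5684, 0.1214, 0.1891]
tool_rot: [-0.707, 0.707, 0.007, -0.008]
contact_force: [-0.4, -1.7, -3.2]
grip_width: 0.64
```

```bash
python3 - <<'E'
from h import *
np.set_printoptions(precision=4,suppress=True)
o=shot("32");crop("scene","32",160,320,150,290,5,"s32b")
from scipy.optimize import least_squares
c=get_obs()["ee_pos"];W=o["scene"][1]
m=(np.hypot(W[...,0]-c[0],W[...,1]-c[1])<.042)&(W[...,2]>c[2]-.03)&(W[...,2]<c[2]-.003)
q=W[m];print(len(q))
if len(q)>20:
    f=lambda p:np.hypot(q[:,0]-p[0],q[:,1]-p[1])-.028
    r=least_squares(f,c[:2]+[.002,.002],loss="soft_l1",f_scale=.002);print(r.x,r.x-c[:2],q[:,2].min())
E
python3 mv.py .5680,.1245,.042,1.3
```

```text
98
[0.5663 0.1215] [-0.0024  0.0011] 0.15932494285536727
t74.50 pos [0.5687 0.1204 0.1893] jaw 1.17 w 56.5 F [ 0.  -0.2 -2.5] q6 -0.01
(0.568, 0.1245, 0.042, 1.3) -> [-0.0024  0.7365  0.0207] turn -0.003
```

View pics/s32b.png

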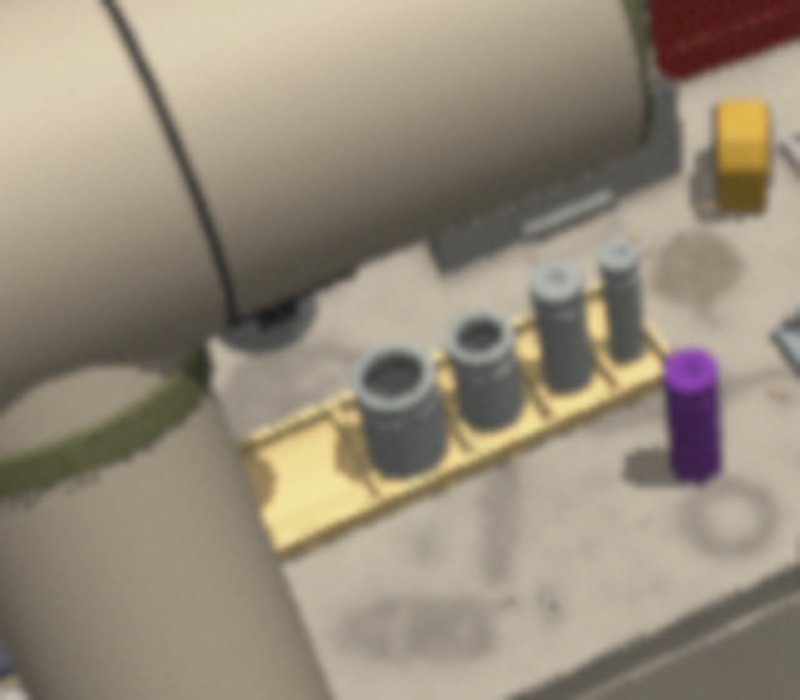

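Call:
arm_command:
  plan: [-0.002,0.1,0.02,0,0,-0.002,0.25,0.02,0,0,-0.002,0.4,0.02,0,0,-0.002,0.55,0.02,0,0,-0.002,0.65,0.02,0,0,-0.002,0.72,0.02,0,0,-0.002,0.737,0.02,0,0,-0.002,0.737,0.02,0,0,-0.002,0.737,0.02,0,0]
  force: 40

```text
clock: 75.4
ee_pos: [0.5688, 0.1255, 0.043]
tool_rot: [-0.707, 0.707, 0.008, -0.007]
contact_force: [0.0, -0.2, -3.1]
grip_width: 0.636
```

Call:
arm_command:
  plan: [0,0.01,0,0,0,0,0.018,0,0,0,0,0.018,0,0,0]
  force: 40

```text
clock: 75.7
ee_pos: [0.5682, 0.1261, 0.0386]
tool_rot: [0.707, -0.707, -0.008, 0.008]
contact_force: [0.2, 0.4, -2.9]
grip_width: 0.635
```

Call:
arm_command:
  plan: [0,0.008,-0.004,0,0,0,0.008,-0.004,0,0]
  force: 40

```text
clock: 75.9
ee_pos: [0.5684, 0.1258, 0.0381]
tool_rot: [0.707, -0.707, -0.008, 0.008]
contact_force: [-2.6, 2.7, 6.8]
grip_width: 0.635
```

Contact with the floor. Release and rise.

Call:
arm_command:
  plan: [0,0,0,0,0.5,0,0,0,0,0.6,0,0,0,0,0.6,0,0,0,0,0.6,0,-0.2,0,0,0.6,0,-0.45,0,0,0.6,0,-0.7,0,0,0.6,-0.2,-0.75,0,0,0.6,-0.5,-0.75,-0.2,0,0.6,-0.8,-0.75,-0.4,0,0.6,-0.9,-0.75,-0.7,0,0.6,-0.9,-0.75,-1.0,0,0.6,-0.9,-0.75,-1.0,0,0.6,-0.9,-0.75,-1.0,0,0.6]

```text
clock: 77.3
ee_pos: [0.3919, -0.0826, 0.1872]
tool_rot: [-0.707, 0.708, 0.006, -0.006]
contact_force: [0.5, 0.6, -0.5]
grip_width: 0.797
```

```bash
python3 mv.py
python3 - <<'E'
from h import *
np.set_printoptions(precision=4,suppress=True)
o=shot("33");crop("scene","33",160,360,130,290,4,"s33b");crop("top","33",180,440,165,265,3,"t33b")
ax=np.array([-.0236,1])
for n,cy in(("top",.067),("scene",.0692)):
  W=o[n][1]
  for d,h,s,dia in((.1275,.056,64,0),(.0565,.056,56,0),(-.0065,.076,48,0),(-.0615,.076,40,0),(-.1085,.096,32,0),(-.1475,.096,24,0)):
    y=cy+d;m=(abs(W[...,0]-.566)<.045)&(abs(W[...,1]-y)<s/2000+.006)&(abs(W[...,2]-h)<.006)
    q=W[m]
    if len(q)<15: print(n,s,len(q));continue
    A=np.c_[q[:,:2]-q[:,:2].mean(0),np.ones(len(q))];sl=np.linalg.lstsq(A,q[:,2],rcond=None)[0]
    print(n,s,len(q),"mid",(q.min(0)+q.max(0))[:2]/2,"med z",np.median(q[:,2]),"dy",((q.min(0)+q.max(0))[1]/2-y)*1000,"tilt",sl[:2])
E
```

```text
t77.30 pos [ 0.3919 -0.0826  0.1872] jaw 0.95 w 70.1 F [ 0.5  0.6 -0.5] q6 -0.52
top 64 138 mid [0.5657 0.1937] med z 0.054800490082911754 dy -0.8231329170416968 tilt [ 0.0158 -0.0195]
top 56 108 mid [0.568  0.1242] med z 0.0554526013657984 dy 0.6685211322450257 tilt [0.0059 0.0024]
top 48 96 mid [0.5635 0.0624] med z 0.07491145993881083 dy 1.9224799905063137 tilt [ 0.0173 -0.0071]
top 40 71 mid [0.5659 0.008 ] med z 0.0756941494220965 dy 2.5077036988860426 tilt [ 0.0026 -0.0001]
top 32 91 mid [ 0.566  -0.0422] med z 0.09512177800338516 dy -0.6716759917807791 tilt [-0.0048 -0.0119]
top 24 49 mid [ 0.5657 -0.0827] med z 0.09558436743468447 dy -2.2223736246954062 tilt [-0.0609  0.0557]
scene 64 94 mid [0.5623 0.2056] med z 0.054187529823813016 dy 8.855760649812193 tilt [0.0031 0.0268]
scene 56 0
scene 48 0
scene 40 63 mid [0.5627 0.0085] med z 0.0749036315121208 dy 0.8495530924116577 tilt [-0.009  -0.0207]
scene 32 9
scene 24 0
```

View pics/s33b.png

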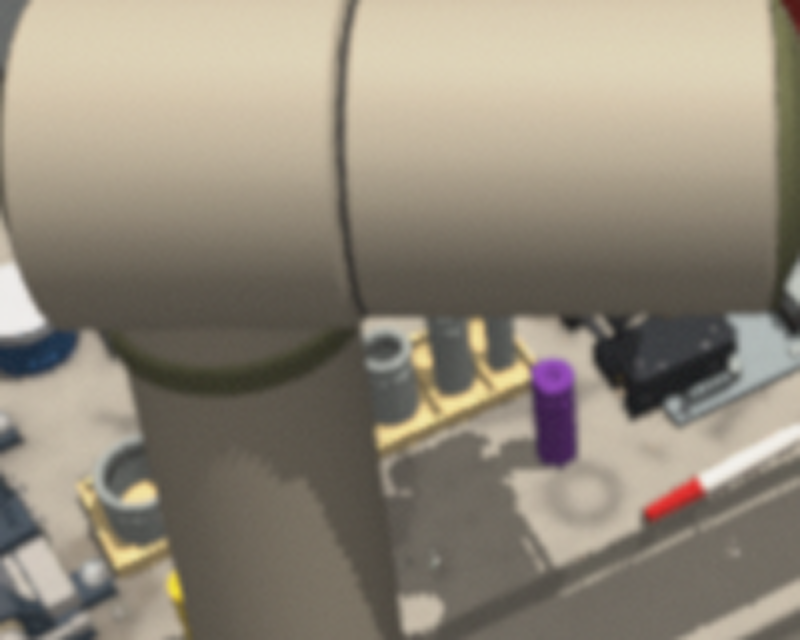

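View pics/t33b.png

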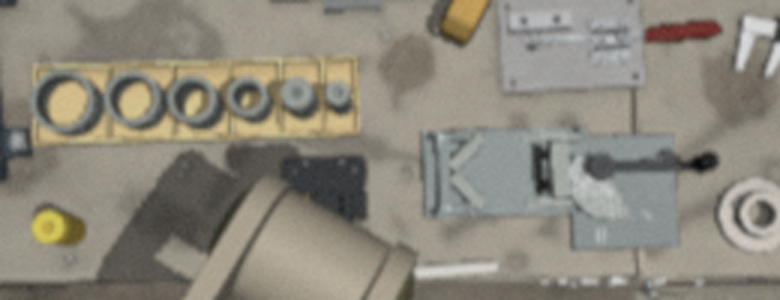

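Run:
```python
from h import *
W=cloud("top",np.load("pics/top_33.npy"))
m=(W[...,0]>.44)&(W[...,0]<.55)&(W[...,1]<-.41)&(W[...,1]>-.47)&(W[...,2]>.085)&(W[...,2]<.12)
k=np.median(W[m],0);d=k[:2]-np.array([.4954,-.3454]);print(k,"lever",np.arctan2(-d[0],-d[1])+.018)
for lab,z,c0 in(("tape",None,0),):pass
for a in("0","33"):
    h=cv2.cvtColor(cv2.imread(f"pics/top_{a}.png"),cv2.COLOR_BGR2HSV)
    t=cv2.inRange(h[145:190,315:360],(12,120,80),(32,255,255));v,u=np.nonzero(t);print("tape",a,u.mean()+315,v.mean()+145)
    print("flange",a,end=" ");W=cloud("top",np.load(f"pics/top_{a}.npy"));m=(W[...,0]>.38)&(W[...,0]<.53)&(W[...,1]<-.43)&(W[...,1]>-.56)&(W[...,2]>.02)&(W[...,2]<.04);print(np.median(W[m],0))
from cell import close_job
print(close_job())
```

```text
[ 0.49597402 -0.43960261  0.09794167] lever 0.011906635870938834
tape 0 335.196261682243 167.0981308411215
flange 0 [ 0.44828737 -0.50459183  0.03099679]
tape 33 335.13824884792626 167.21658986175115
flange 33 [ 0.44696131 -0.50558451  0.03095124]
the job is handed in; nothing more can be done
None
```

I broke down both nests one at a time in the clamp, the larger with the lever at about 0.78 rad and the smaller at about 1.58 rad. All six pieces are racked, and I handed the job in at about 77 s.

**Racking:** The last top view shows each piece in its own bay with its top at the expected height. Offsets along the row are between -2.2 and +2.5 mm, against the 8 mm allowed. The rims read level, except that sleeve_24's fit gave a slope of about 0.06 along each axis. That fit rests on few, noisy points, and it is still under the 0.12 rad limit.

**Clamp and bystanders:** The clamp is empty and the lever reads about 0.01 rad. The tape measure and flange are unmoved. The marker I checked only by eye in the pictures, and the arm partly hid it in the last one.

**Failed or disagreeing checks:**
- My first lowering of sleeve_64 caught the rack's near wall with about 16 N. I lifted it, moved it 7 mm and placed it correctly.
- The two cameras disagreed by about 2 mm throughout.
- The scene camera's final reading of sleeve_64 was 8.9 mm off along the row. The arm hid part of the sleeve in that view, so I relied on the top view's -0.8 mm.
- I had no reading of the pad's contact force. That each nest was held rests on the lever angles and on the outer sleeves staying put while I pulled the inner pieces.

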